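Eject a sunken sample vial from the sloping block

ROBOT

A 7-joint arm with a two-finger parallel gripper is mounted at the origin on a cart in front of the work surface, level with it; the furniture and walls round the work are solid. World frame = base frame: x ahead of the robot, y to its left, z up, the work surface at z = 0. Lengths are in m, angles in rad, forces in N, time in s.
With the tool pointing down it reaches from about 0.4 to 0.875 m from the base axis. Payload 19.3 kg.
Tool frame: the origin (TCP) lies midway between the tips of the shut fingers; the grasp point (between the pads) lies bot.tcp_to_grasp behind it (bot.tcp_to_grasp is the distance from the TCP to the grasp point, in m); x points along the fingers, z is the direction in which the jaws open and shut, and the axes are right-handed (so a half turn about x gives the same grasp; the last joint's range is limited). The gripper opens to 85 mm and grips with 20 to 120 N. Pads are 22 mm wide; open, the fingers measure 114 mm over their backs; the gripper's body (76 mm by 85 mm) begins 54 mm behind the grasp point. The pads swing forward as they close: fully open they stand 13 mm farther back than shut.
Start: joints at [-0.07, 0.521, -0.036, 1.599, 0.021, 1.021, -0.113], TCP at [0.625, -0, 0.231] pointing down, gripper open.
Joint ranges: [-2.91, 2.91], [-0.3, 2.13], [-1.5, 1.42], [0.17, 2.43], [-1.26, 4.41], [0.16, 1.93], [-2.52, 2.52]. Speed limits (rad/s): [1.89, 1.89, 2.39, 2.39, 3.01, 3.01, 3.01].

INTERFACE

Orientations are given as a 3x3 rotation matrix whose columns are the frame's x, y, z axes.
In Python, from workcell import bot, eyes gives the robot as it stands.
- The arm moves only by the tool send_rows, never from a script. Its argument "plan" is a list of rows, each an object of numbers: "tx", "ty", "tz": the shift along the world's x, y, z in cm; "yaw": the turn about the world's z in rad; "grip": the finger opening in cm, from 0 to 8.54. In form: [{"tx": .., "ty": .., "tz": .., "yaw": .., "grip": ..}, ...]. A call has 1 to 12 rows; each row shifts and turns the commanded pose from where the row before left it; what a row does not reach is not made up. A row lasts 1/10 s, in which the tool goes at most 50 mm and 8.59 degrees, less where a joint would pass 70% of its speed; a pose out of reach is approached as far as the arm can. A call with a gripper value outside its range is refused whole. The fingers move at their own pace and stop on an object; "squeeze" is the grip in N (left out, the last holds). Time passes only in rows, so rows that do not move let the fingers close. It gives the time, the measured TCP pose, the force and the opening at its end, in the units of the state.
- bot.read_state(): the state, without advancing time (a new reading comes with each control period).
- eyes.grab_frame(name): name is "scene" or "side" or "wrist"; returns (picture, depth): 400x640x3 uint8, red, green, blue; 400x640 float32, m along the optical axis (not along the pixel's ray), 0 where there is no reading.
- eyes.get_calibration(name): a dict with "fx", "fy", "cx", "cy" (pixels), "camera_from_world" (4x4, takes a point from world to camera coordinates). Camera axes: x right, y down, z forward; pixel columns grow to the right and rows downward; lengths in m; the calibration is good to about 2 mm. A picture is of the moment at which its call begins: read the wrist's pose just before it. get_calibration takes no time and is no camera call; for the wrist camera it gives the pose at the moment of the call.
- bot.finish_job(): hands the job in, once; it reports no verdict.
The state is a dict: "time": time; "qpos": joint angles; "dq": joint speeds; "tau": joint torques, N m; "ee_pos": TCP position; "eef_rot": TCP orientation; "ft_force": force on the tool from outside, world axes, zero at the start; "moment": the same for the moment, N m; "gripper_width": finger opening in m.
Only numpy, scipy, OpenCV 4.12 (cv2) and the standard library are available. Lean on these libraries where they do the work, as an engineer would, in place of code of your own. Each camera call takes 0.05 s, during which the arm holds its last target.

TASK

A glass vial has sunk below the face of one well of the sloping metal block; the other well holds a grey blanking plug. Raise the ejector under the vial by its knob so that the vial is pushed well up out of its well, then grip the raised vial, draw it out and stand it upright in the shallow steel tray, and let go of it. Leave the blanking plug down in its well and do not disturb the small beaker.

Things in the scene. Friction and masses are not known exactly. Their poses are not given: they have to be found in the camera images.
- ejector_block: Fixed fixture: grey base plate (140 x 206 x 10 mm, x -52..88 mm) carrying a sloping aluminium block. Origin on the work surface; z up, x away from its front (front faces the robot at yaw 0), y to its left; only its yaw varies. The bores lean 35 degrees from vertical towards the front: the outward bore axis is (-0.574, 0, 0.819) in this frame.
- face_mid (a point): Centre of the block's sloping face, (0, 0, 95) mm in the frame of ejector_block. The face is 44 x 90 mm (90 along y), square to the bore axis; the block is 46 mm thick. Two wells, 18.5 mm diameter and 42 mm deep with an ejector hole in the floor, open on it 22 mm left (+y) and 22 mm right (-y) of this point.
- lamp_edge (a point): Middle of the front lower edge of a rigid lamp bar over the block: 206 mm long (y), 40 mm deep (back from here), 20 mm high, 148 mm above the face's centre, held by two rear posts. A gripper held vertical over the wells or knobs strikes it; one in line with the bore axis, leaning back to the front, clears it: the edge lies 75 mm from the bore axis plane.
- vial_mid (a point): Centre (half-way up) of the glass sample vial with screw cap: 17 mm diameter, 40 mm tall, about 20 g; z = its axis towards the cap. It starts in either the left or the right well, standing on the well floor, cap 2 mm below the face. It is loose in the bore.
- plug_mid (a point): Centre of the blanking plug, a plain grey plastic cylinder, 17 mm diameter, 40 mm long, slotted flat top, standing in the other well with its top 2 mm below the face.
- knob_left (a point): Centre of the left ejector's black knob (22 mm diameter, 18 mm high along the bore axis, underside 2 mm above the plane of the face when down), 75 mm left of the block's middle; the block's side is at 45 mm. Its stem is joined under the block to the pin below the left well: pulling the knob outward along the bore axis pushes up what is in the left well. z = bore axis.
- knob_right (a point): The same for the right ejector and the right well, 75 mm to the right of the block's middle.
- ejector_left (a joint): Travel of the left ejector along the bore axis in m: 0 down, 0.026 fully raised (stop). Friction of about 4 N holds it where it is left. The pin meets the part after 1 mm; fully raised, the vial stands 23 mm above the face with 17 mm still in the bore.
- ejector_right (a joint): The same for the right ejector and the right well.
- tray: Fixed shallow open steel tray, 115 x 115 mm, 12 mm high, walls 3 mm, floor top 3 mm above its origin. Origin at the centre of its underside, z up.
- beaker: Small empty glass beaker (43 mm diameter, 57 mm tall), a loose bystander that must stay where it is; origin at the centre of its underside.

How it is judged:
On the way, in this order (a step that is already met when the one before it is completed fails the run):
1. the ejector under the vial is raised at least 19 mm with the vial standing raised in its well (((value of joint ejector_left above 0.019 m and y of vial_mid in the frame of ejector_block above 0 m) or (value of joint ejector_right above 0.019 m and y of vial_mid in the frame of ejector_block below 0 m)) and z of vial_mid in the frame of ejector_block above 0.089 m and horizontal distance between vial_mid and ejector_block below 0.045 m), for 0.2 s.
2. the vial is drawn out of its well, held by the fingers (contact force between vial and the fingers above 0.5 N and horizontal distance between vial_mid and ejector_block above 0.06 m and height (world z) of vial_mid above 0.035 m), for 0.1 s.
At the end, for the whole second after the job is handed in: The vial stands upright (within 7 degrees), cap up, at rest on the floor of the tray, its axis within 48 mm of the tray's middle in each tray direction; the plug is still down in its well (moved less than 6 mm) and the beaker is where it was (within 25 mm) (x of vial_mid in the frame of tray between -0.048 and 0.048 m and y of vial_mid in the frame of tray between -0.048 and 0.048 m and z of vial_mid in the frame of tray between 0.019 and 0.027 m and angle between vial_mid's own z axis and vertical below 0.12 rad and linear speed of vial below 0.02 m/s and distance of plug_mid from where it was at the start of the episode below 0.006 m and distance of beaker from where it was at the start of the episode below 0.025 m); the robot touches nothing.
It fails at once if the blanking plug is raised or taken out (moved more than 8 mm) (distance of plug_mid from where it was at the start of the episode above 0.008 m).
It fails at once if the beaker is knocked away (moved more than 30 mm) (distance of beaker from where it was at the start of the episode above 0.03 m).
It fails at once if the vial is dropped on the worktop or base (height (world z) of vial_mid below 0.018 m).
It also fails if it takes over 54 s, if anything falls off the work surface, if the arm or the gripper's body presses on something with over 40 N, if the wrist force passes 120 N, or if a joint passes its speed limit or range.

## Working session

There is one attempt and no reset: what is moved stays moved. The work goes in short steps, Python scripts to look and compute and a tool call to move; the robot and the scene stay as the last step left them, time stands still between calls to the robot, and variables do not carry over. Pictures are saved under pics/ and viewed, and the job is handed in when it is done.

Besides the shell and the picture viewer there is one more tool, called after "Emit:" as name(argument=value, ...), one argument or row to a line, values as JSON. send_rows: Moves the arm, as the interface text tells. Its arguments: {"type":"object","properties":{"plan":{"type":"array","items":{"type":"object","properties":{"tx":{"type":"number"},"ty":{"type":"number"},"tz":{"type":"number"},"yaw":{"type":"number"},"grip":{"type":"number"}}}},"squeeze":{"type":"number"}},"required":["plan"]}

```bash
ls; mkdir -p pics
cat > h.py <<'E'
import numpy as np, cv2, pickle
from workcell import bot, eyes
np.set_printoptions(precision=4, suppress=True)
def shot(n,tag):
    c=eyes.get_calibration(n); p,d=eyes.grab_frame(n)
    cv2.imwrite(f'pics/{tag}.png',p[:,:,::-1]); pickle.dump((p,d,c),open(f'{tag}.pkl','wb')); return p,d,c
def world(c,u,v,z):
    T=np.linalg.inv(c['camera_from_world']); r=np.array([(u-c['cx'])/c['fx'],(v-c['cy'])/c['fy'],1.])
    return (T@np.append(r*z,1))[:3]
def proj(c,P):
    q=c['camera_from_world']@np.append(P,1); return np.array([c['fx']*q[0]/q[2]+c['cx'],c['fy']*q[1]/q[2]+c['cy']])
E
python3 - <<'E'
from h import *
print([a for a in dir(bot) if a[0]!='_'],bot.tcp_to_grasp)
print(bot.read_state())
for n in ['scene','side','wrist']:
    c=shot(n,n+'0')[2]; print(n,c)
E
```

```text
pics
['MotionError', 'finish_job', 'read_state', 'tcp_to_grasp'] 0.0187
{'time': 0.0, 'qpos': array([-0.0702,  0.522 , -0.0363,  1.6   ,  0.0212,  1.0211, -0.1128]), 'dq': array([ 0.0002,  0.0001,  0.0017, -0.0007, -0.    ,  0.0003, -0.0008]), 'tau': array([ -0.0042, -92.711 ,   1.9776, -36.9928,   0.0176,   0.0082,
        -0.0001]), 'ee_pos': array([ 0.6247, -0.0001,  0.2307]), 'eef_rot': array([[-0.0011,  0.    ,  1.    ],
       [-0.0001,  1.    , -0.    ],
       [-1.    , -0.0001, -0.0011]]), 'ft_force': array([ 0.1611, -0.829 ,  0.297 ]), 'moment': array([0.0214, 0.0105, 0.0182]), 'gripper_width': 0.08543822717941922}
scene {'fx': 374.0240902252389, 'fy': 374.0240902252389, 'cx': 317.29813498409305, 'cy': 201.0370006933315, 'camera_from_world': array([[-0.8734, -0.4868,  0.013 ,  0.4736],
       [-0.3561,  0.6202, -0.699 ,  0.2586],
       [ 0.3322, -0.6152, -0.715 ,  0.9304],
       [ 0.    ,  0.    ,  0.    ,  1.    ]])}
side {'fx': 441.2236032271953, 'fy': 441.2236032271953, 'cx': 321.6373436833271, 'cy': 199.91380923451968, 'camera_from_world': array([[ 0.9761, -0.2172, -0.0103, -0.5115],
       [-0.0984, -0.3987, -0.9118,  0.2121],
       [ 0.1939,  0.891 , -0.4106,  0.7919],
       [ 0.    ,  0.    ,  0.    ,  1.    ]])}
wrist {'fx': 309.8210171097618, 'fy': 309.8210171097618, 'cx': 310.0421269440733, 'cy': 202.785758325876, 'camera_from_world': array([[ 1.    ,  0.0001, -0.0008, -0.6239],
       [ 0.0003, -0.9514,  0.308 , -0.0395],
       [-0.0008, -0.308 , -0.9514,  0.3811],
       [ 0.    ,  0.    ,  0.    ,  1.    ]])}
```

View pics/scene0.png

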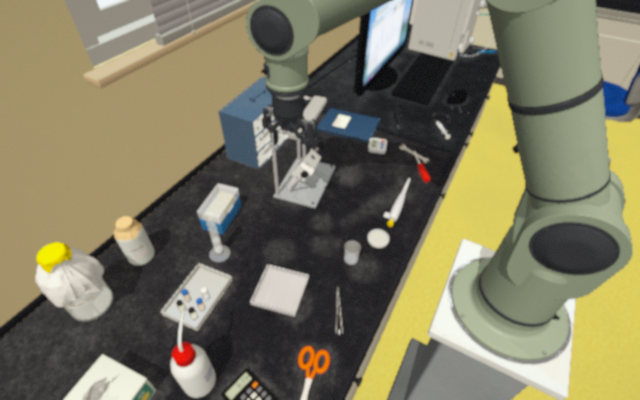

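View pics/side0.png

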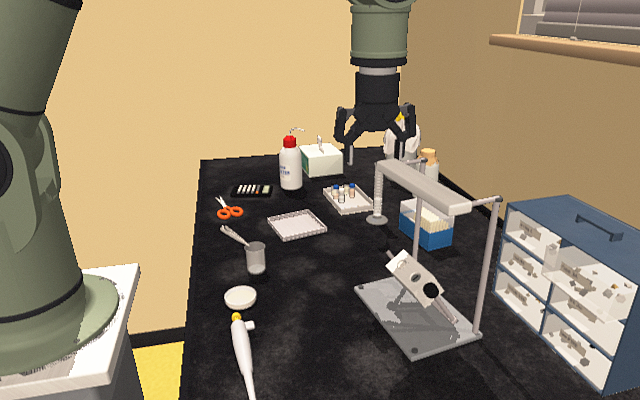

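View pics/wrist0.png

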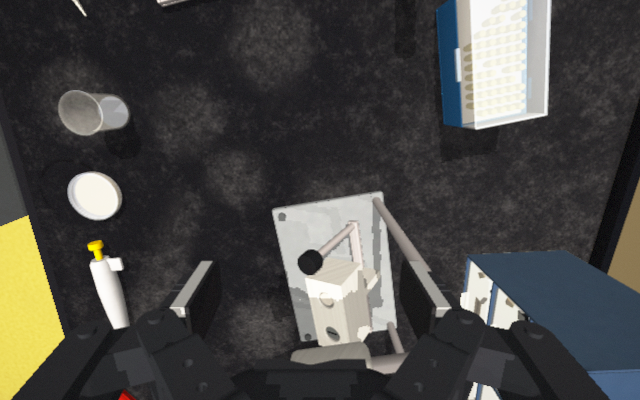

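```bash
python3 - <<'E'
import cv2
a=cv2.imread('pics/wrist0.png')[180:360,250:430]; b=cv2.imread('pics/side0.png')[230:370,340:500]
cv2.imwrite('pics/c1.png',cv2.resize(a,(540,540),interpolation=2)); cv2.imwrite('pics/c2.png',cv2.resize(b,(640,560),interpolation=2))
E
python3 - <<'E'
from h import *
for t,pts in (('wrist0',[(275,210),(382,193),(310,262),(355,225),(326,300),(333,333),(95,193),(95,112)]),('side0',[(430,290),(405,275),(415,278),(402,258),(355,288),(414,352),(480,335),(298,224),(256,250),(420,180),(376,163),(467,207)])):
    p,d,c=pickle.load(open(t+'.pkl','rb'))
    for u,v in pts: print(t,u,v,d[v,u],world(c,u,v,d[v,u]),p[v,u])
E
```

```text
wrist0 275 210 0.3860862 [ 0.5803 -0.0476  0.0097] [195 196 192]
wrist0 382 193 0.37951255 [ 0.7121 -0.0256  0.0094] [153 152 148]
wrist0 310 262 0.28968823 [ 0.624  -0.0621  0.1157] [35 36 37]
wrist0 355 225 0.36119002 [ 0.6764 -0.0561  0.0385] [244 237 232]
wrist0 326 300 0.32919574 [ 0.641  -0.1198  0.0928] [214 204 184]
wrist0 333 333 0.3410346 [ 0.6493 -0.1616  0.0939] [41 41 41]
wrist0 95 193 0.37484688 [ 0.3638 -0.0244  0.0142] [248 245 235]
wrist0 95 112 0.35271236 [0.3791 0.0695 0.007 ] [125 121 115]
side0 430 290 0.67591614 [ 0.6461 -0.221   0.1082] [29 31 30]
side0 405 275 0.7467943 [ 0.6366 -0.1481  0.0893] [211 195 179]
side0 415 278 0.7357314 [ 0.6484 -0.1623  0.0908] [53 51 48]
side0 402 258 0.780184 [ 0.6465 -0.1088  0.0978] [255 253 247]
side0 355 288 0.8512832 [ 0.5778 -0.0554  0.0081] [187 178 175]
side0 414 352 0.6902335 [ 0.6181 -0.2434  0.0114] [70 67 66]
side0 480 335 0.7316607 [ 0.7428 -0.2266  0.0059] [148 142 136]
side0 298 224 1.1095212 [0.5178 0.2452 0.0031] [237 224 217]
side0 256 250 0.93350273 [0.4016 0.0875 0.0348] [133 123 117]
side0 420 180 0.67828125 [ 0.6487 -0.1484  0.2611] [211 198 180]
side0 376 163 1.081862 [0.7154 0.2389 0.1502] [106 100  92]
side0 467 207 0.606484 [ 0.6783 -0.239   0.2533] [220 207 191]
```

View pics/c1.png

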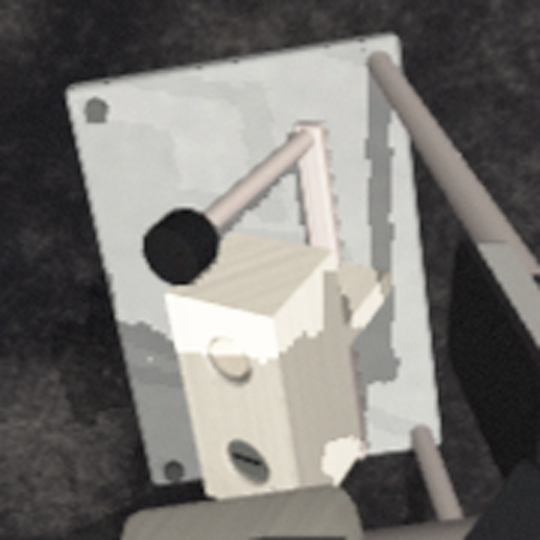

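View pics/c2.png

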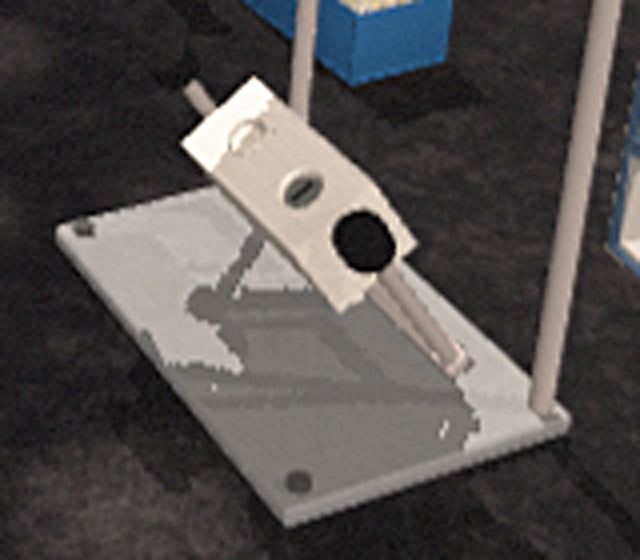

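Emit:
send_rows(
  plan=[
    {"tz": 5},
    {"tz": 5},
    {"tz": 5},
    {"tz": 5},
    {"tz": 5},
    {"tz": 5},
  ],
)

```text
$.plan[0]: bad value
```

Run:
```python
from h import *
s=bot.read_state();print(s['qpos'],s['ee_pos'],s['eef_rot'])
```

```text
[-0.0702  0.5219 -0.0363  1.5999  0.0212  1.0211 -0.1128] [ 0.6247 -0.      0.2309] [[-0.0009 -0.      1.    ]
 [-0.0001  1.      0.    ]
 [-1.     -0.0001 -0.0009]]
```

Emit:
send_rows(
  plan=[
    {"tx": 0, "ty": 0, "tz": 5, "yaw": 0, "grip": 8.5},
    {"tx": 0, "ty": 0, "tz": 5, "yaw": 0, "grip": 8.5},
    {"tx": 0, "ty": 0, "tz": 5, "yaw": 0, "grip": 8.5},
    {"tx": 0, "ty": 0, "tz": 5, "yaw": 0, "grip": 8.5},
    {"tx": 0, "ty": 0, "tz": 5, "yaw": 0, "grip": 8.5},
    {"tx": 0, "ty": 0, "tz": 5, "yaw": 0, "grip": 8.5},
  ],
)

```text
time: 0.75
ee_pos: [0.6244, -0.0001, 0.5335]
eef_rot: [[0.0, 0.0, 1.0], [0.0, 1.0, -0.0], [-1.0, 0.0, 0.0]]
ft_force: [0.8, 0.4, 0.3]
gripper_width: 0.0853
```

Run:
```python
from h import *
s=bot.read_state();print(s['time'],s['qpos'],s['ee_pos'],s['eef_rot'])
```

```text
0.75 [-0.0882  0.3955 -0.0111  1.0505  0.0043  1.6955 -0.0979] [ 0.6244 -0.0001  0.5335] [[ 0.0001  0.      1.    ]
 [ 0.      1.     -0.    ]
 [-1.      0.      0.0001]]
```

Emit:
send_rows(
  plan=[
    {"tx": 0, "ty": 0, "tz": 5, "yaw": 0, "grip": 8.5},
    {"tx": 0, "ty": 0, "tz": 5, "yaw": 0, "grip": 8.5},
    {"tx": 0, "ty": 0, "tz": 5, "yaw": 0, "grip": 8.5},
  ],
)

```text
time: 1.05
ee_pos: [0.6181, -0.0024, 0.6347]
eef_rot: [[0.021, 0.005, 1.0], [0.003, 1.0, -0.005], [-1.0, 0.003, 0.021]]
ft_force: [-33.5, -1.0, -2.1]
gripper_width: 0.0849
```

Run:
```python
from h import *
s=bot.read_state();print(s['time'],s['qpos'],s['ee_pos'],s['eef_rot'])
```

```text
1.05 [-0.246   0.4385  0.3323  0.7662 -0.1534  1.9336 -0.0059] [ 0.6181 -0.0024  0.6347] [[ 0.0206  0.0049  0.9998]
 [ 0.0033  1.     -0.0049]
 [-0.9998  0.0034  0.0206]]
```

Emit:
send_rows(
  plan=[
    {"tx": 0, "ty": 0, "tz": 0, "yaw": 0, "grip": 8.5},
  ],
)

```text
time: 1.15
ee_pos: [0.6179, -0.0034, 0.6394]
eef_rot: [[0.032, 0.007, 0.999], [0.001, 1.0, -0.007], [-0.999, 0.002, 0.032]]
ft_force: [0.0, -0.5, 0.6]
gripper_width: 0.0853
```

Run:
```python
from h import *
s=bot.read_state();print(s['time'],s['qpos'],s['ee_pos'],s['eef_rot'],s['ft_force'])
```

```text
1.15 [-0.2489  0.4339  0.3385  0.7623 -0.1533  1.9316 -0.0061] [ 0.6179 -0.0034  0.6394] [[ 0.0316  0.0073  0.9995]
 [ 0.0015  1.     -0.0074]
 [-0.9995  0.0017  0.0316]] [ 0.0193 -0.4679  0.6427]
```

Emit:
send_rows(
  plan=[
    {"tx": 0, "ty": 0, "tz": -4, "yaw": 0, "grip": 8.5},
    {"tx": 0, "ty": 0, "tz": -4, "yaw": 0, "grip": 8.5},
    {"tx": 0, "ty": 0, "tz": 0, "yaw": 0, "grip": 8.5},
  ],
)

```text
time: 1.45
ee_pos: [0.6156, -0.0018, 0.5499]
eef_rot: [[0.012, 0.005, 1.0], [0.003, 1.0, -0.005], [-1.0, 0.003, 0.012]]
ft_force: [0.5, 1.4, 1.1]
gripper_width: 0.085
```

Run:
```python
from h import *
s=bot.read_state();print(s['time'],s['qpos'],s['ee_pos'],s['eef_rot'],s['ft_force'])
```

```text
1.45 [-0.2793  0.3829  0.3166  1.0571 -0.1212  1.7062 -0.0066] [ 0.6156 -0.0018  0.5499] [[ 0.0118  0.0046  0.9999]
 [ 0.0033  1.     -0.0046]
 [-0.9999  0.0033  0.0118]] [0.4614 1.3661 1.1496]
```

Emit:
send_rows(
  plan=[
    {"tx": 0, "ty": 0, "tz": 4, "yaw": 0, "grip": 8.5},
    {"tx": 0, "ty": 0, "tz": 3, "yaw": 0, "grip": 8.5},
    {"tx": 0, "ty": 0, "tz": 3, "yaw": 0, "grip": 8.5},
    {"tx": 0, "ty": 0, "tz": 3, "yaw": 0, "grip": 8.5},
    {"tx": 0, "ty": 0, "tz": 3, "yaw": 0, "grip": 8.5},
    {"tx": 0, "ty": 0, "tz": 3, "yaw": 0, "grip": 8.5},
  ],
)

```text
time: 2.05
ee_pos: [0.5927, -0.0021, 0.6836]
eef_rot: [[0.103, 0.005, 0.995], [0.004, 1.0, -0.005], [-0.995, 0.004, 0.103]]
ft_force: [-0.5, 0.5, -0.9]
gripper_width: 0.0847
```

Run:
```python
from h import *
s=bot.read_state();print(s['time'],s['qpos'],s['ee_pos'],s['eef_rot'],s['ft_force'])
```

```text
2.05 [-0.2902  0.3611  0.3757  0.7628 -0.1493  1.9335 -0.0093] [ 0.5927 -0.0021  0.6836] [[ 0.103   0.0051  0.9947]
 [ 0.0037  1.     -0.0055]
 [-0.9947  0.0042  0.1029]] [-0.4864  0.522  -0.9121]
```

Emit:
send_rows(
  plan=[
    {"tx": 0, "ty": 0, "tz": 3, "yaw": 0, "grip": 8.5},
    {"tx": 0, "ty": 0, "tz": 3, "yaw": 0, "grip": 8.5},
    {"tx": 0, "ty": 0, "tz": 3, "yaw": 0, "grip": 8.5},
    {"tx": 0, "ty": 0, "tz": 3, "yaw": 0, "grip": 8.5},
    {"tx": 0, "ty": 0, "tz": 3, "yaw": 0, "grip": 8.5},
    {"tx": 0, "ty": 0, "tz": 3, "yaw": 0, "grip": 8.5},
    {"tx": 0, "ty": 0, "tz": 3, "yaw": 0, "grip": 8.5},
    {"tx": 0, "ty": 0, "tz": 3, "yaw": 0, "grip": 8.5},
  ],
)

```text
time: 2.85
ee_pos: [0.5538, -0.0016, 0.7763]
eef_rot: [[0.28, 0.005, 0.96], [0.004, 1.0, -0.006], [-0.96, 0.006, 0.28]]
ft_force: [-0.4, -0.7, -0.2]
gripper_width: 0.0846
```

Run:
```python
from h import *
s=bot.read_state();print(s['time'],s['qpos'],s['ee_pos'],s['eef_rot'],s['ft_force'])
```

```text
2.85 [-0.406   0.2507  0.5038  0.6991 -0.1529  1.9327 -0.0133] [ 0.5538 -0.0016  0.7763] [[ 0.2799  0.0048  0.96  ]
 [ 0.004   1.     -0.0062]
 [-0.96    0.0056  0.2799]] [-0.393  -0.734  -0.2083]
```

```bash
cat > kin.py <<'E'
import numpy as np
from scipy.optimize import least_squares
S=[([-0.0702,0.5219,-0.0363,1.5999,0.0212,1.0211,-0.1128],[0.6247,0,0.2309]),
([-0.0882,0.3955,-0.0111,1.0505,0.0043,1.6955,-0.0979],[0.6244,-0.0001,0.5335]),
([-0.2489,0.4339,0.3385,0.7623,-0.1533,1.9316,-0.0061],[0.6179,-0.0034,0.6394]),
([-0.2793,0.3829,0.3166,1.0571,-0.1212,1.7062,-0.0066],[0.6156,-0.0018,0.5499]),
([-0.2902,0.3611,0.3757,0.7628,-0.1493,1.9335,-0.0093],[0.5927,-0.0021,0.6836]),
([-0.406,0.2507,0.5038,0.6991,-0.1529,1.9327,-0.0133],[0.5538,-0.0016,0.7763])]
Rz=lambda a:np.array([[np.cos(a),-np.sin(a),0],[np.sin(a),np.cos(a),0],[0,0,1]])
Ry=lambda a:np.array([[np.cos(a),0,np.sin(a)],[0,1,0],[-np.sin(a),0,np.cos(a)]])
def fk(q,d):
    d1,d3,d5,d7,o4,o6=d
    R=Rz(q[0])@Ry(q[1]); p=np.array([0,0,d1])+R@[0,0,d3]
    R=R@Rz(q[2]); p=p+R@[o4,0,0]; R=R@Ry(q[3]); p=p+R@[-o4,0,d5]
    R=R@Rz(q[4])@Ry(q[5]); p=p+R@[o6,0,0]; R=R@Rz(q[6]); p=p+R@[0,0,d7]
    return p,R
if __name__=='__main__':
    np.set_printoptions(precision=4,suppress=True)
    f=lambda d:np.concatenate([fk(q,d)[0]-p for q,p in S])
    r=least_squares(f,[.34,.4,.4,.3,0,0]); print(r.x,np.abs(r.fun).max()); print(fk(S[-1][0],r.x)[1]); print(fk(S[0][0],r.x)[1])
E
python3 kin.py
```

```text
[ 0.5373  0.0773  0.4277  0.1641  0.0545 -0.1361] 0.06636543568422869
[[-0.96   -0.0048  0.2799]
 [-0.0062  1.     -0.0041]
 [-0.2799 -0.0056 -0.96  ]]
[[-1.     -0.     -0.0009]
 [-0.      1.      0.0001]
 [ 0.0009  0.0001 -1.    ]]
```

```bash
cat >> kin.py <<'E'
def fk2(q,d):
    d1,d3,d5,d7,o4,p4,o6,y2,y4,y6=d
    R=Rz(q[0]); p=np.array([0,0,d1])+R@[0,y2,0]; R=R@Ry(q[1]); p=p+R@[0,0,d3]
    R=R@Rz(q[2]); p=p+R@[o4,y4,0]; R=R@Ry(q[3]); p=p+R@[p4,0,d5]
    R=R@Rz(q[4])@Ry(q[5]); p=p+R@[o6,y6,0]; R=R@Rz(q[6]); p=p+R@[0,0,d7]
    return p,R
if __name__=='__main__':
    f=lambda d:np.concatenate([np.concatenate([fk2(q,d)[0]-p for q,p in S]),1e-3*(d-d0)])
    d0=np.array([.4,.4,.4,.3,0,0,0,0,0,0]);r=least_squares(f,d0); print(r.x,np.abs(r.fun[:18]).max())
E
python3 kin.py
```

```text
[ 0.5373  0.0773  0.4277  0.1641  0.0545 -0.1361] 0.06636543568422869
[[-0.96   -0.0048  0.2799]
 [-0.0062  1.     -0.0041]
 [-0.2799 -0.0056 -0.96  ]]
[[-1.     -0.     -0.0009]
 [-0.      1.      0.0001]
 [ 0.0009  0.0001 -1.    ]]
[ 0.308   0.5526  0.4206  0.3395 -0.0121  0.0023 -0.0012  0.0238  0.0414
 -0.0069] 0.0024814812649604674
```

Run:
```python
import cv2
a=cv2.imread('pics/wrist0.png')[180:280,260:400]; b=cv2.imread('pics/side0.png')[270:370,340:500]
cv2.imwrite('pics/c3.png',cv2.resize(a,(700,500),interpolation=0)); cv2.imwrite('pics/c4.png',cv2.resize(b,(800,500),interpolation=0))
```

```text
(no output)
```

View pics/c3.png

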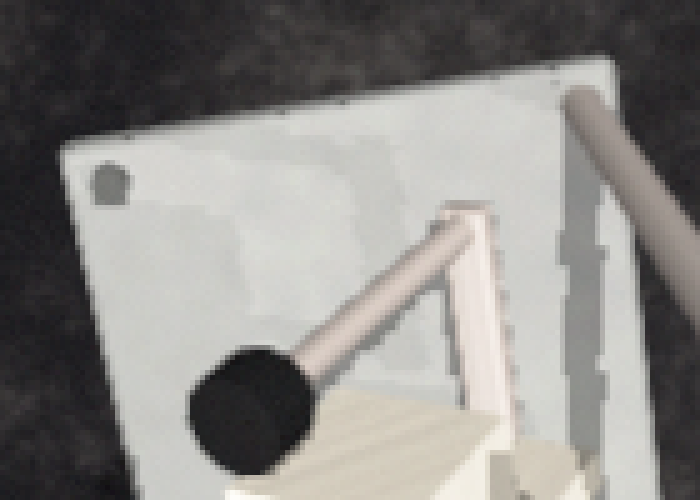

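View pics/c4.png

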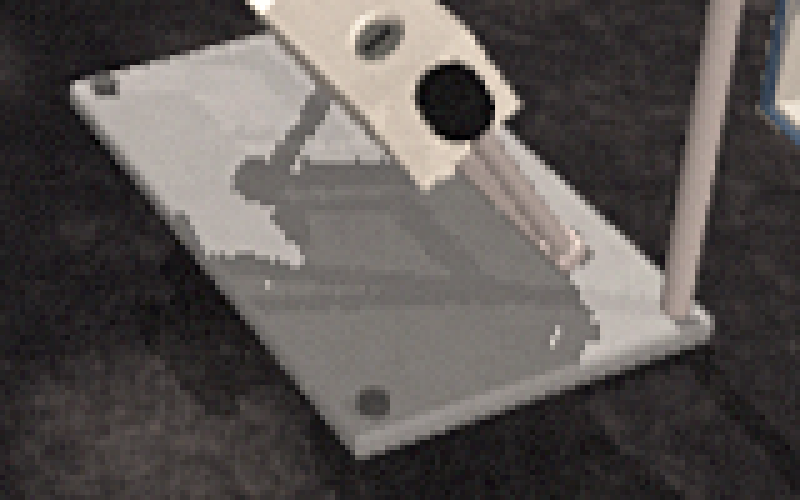

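Run:
```python
from h import *
from scipy.optimize import least_squares
W=pickle.load(open('wrist0.pkl','rb'))[2];Sd=pickle.load(open('side0.pkl','rb'))[2]
obs=[(W,(272.4,210),(-52,103,10)),(W,(382.6,192.4),(88,103,10)),(Sd,(354.4,287.6),(-52,103,10)),(Sd,(411.4,357.4),(-52,-103,10)),(Sd,(482,333.6),(88,-103,10))]
def Tb(x,P):
    c,s=np.cos(x[2]),np.sin(x[2]); P=np.array(P)/1000; return np.array([x[0]+c*P[0]-s*P[1],x[1]+s*P[0]+c*P[1],P[2]])
f=lambda x:np.concatenate([proj(c,Tb(x,P))-uv for c,uv,P in obs])
r=least_squares(f,[.65,-.13,.17]);print(r.x,r.fun.reshape(-1,2))
for sel in (obs[:2],obs[2:]):
    ff=lambda x:np.concatenate([proj(c,Tb(x,P))-uv for c,uv,P in sel]); print(least_squares(ff,r.x).x)
a=np.array([-.574,0,.819]);x=r.x
kl=np.array([0,75,95])+11*a; print('knobL',Tb(x,kl)); print('faceL',Tb(x,[0,22,95]))
for nm,P in (('knob',kl),('knobtop',np.array([0,75,95])+20*a),('wellL',[0,22,95]),('wellR',[0,-22,95]),('kr',np.array([0,-75,95])+20*a)): print(nm,proj(W,Tb(x,P)),proj(Sd,Tb(x,P)))
print(Tb(x,[-12,0,243]))
```

```text
[ 0.644  -0.1413  0.1658] [[-1.0864  0.5794]
 [ 0.9084  0.3803]
 [-1.4609 -2.3746]
 [-0.4362 -0.1038]
 [ 1.662  -0.3151]]
[ 0.6442 -0.1408  0.1668]
[ 0.6434 -0.1425  0.1676]
knobL [ 0.6254 -0.0684  0.104 ]
faceL [ 0.6403 -0.1196  0.095 ]
knob [311.4226 261.9158] [383.0264 245.1461]
knobtop [306.1146 266.4873] [380.7238 242.191 ]
wellL [325.5098 301.0607] [400.9317 262.9959]
wellR [331.5103 334.7798] [414.8971 276.1837]
kr [329.0913 385.6788] [428.4438 286.931 ]
[ 0.6321 -0.1433  0.243 ]
```

```bash
cat > ik.py <<'E'
from kin import *
np.set_printoptions(precision=3,suppress=True)
f=lambda d:np.concatenate([np.concatenate([fk2(q,d)[0]-p for q,p in S]),1e-3*(d-d0)])
d0=np.array([.4,.4,.4,.3,0,0,0,0,0,0]);D=least_squares(f,d0).x
lo=np.array([-2.91,-.3,-1.5,.17,-1.26,.16,-2.52]);hi=np.array([2.91,2.13,1.42,2.43,4.41,1.93,2.52])
def target(th,az):
    c,s=np.cos(az),np.sin(az)
    x=np.array([np.sin(th)*c,np.sin(th)*s,-np.cos(th)]); z=np.array([np.cos(th)*c,np.cos(th)*s,np.sin(th)])
    return np.column_stack([-z,np.cross(z,x),x])
from scipy.spatial.transform import Rotation as Ro
def ik(p,R,q0,reg=1e-2,it=None):
    def e(q):
        P,RR=fk2(q,D); return np.concatenate([(P-p)*5,Ro.from_matrix(RR.T@R).as_rotvec(),reg*(q-q0)])
    r=least_squares(e,np.clip(q0,lo+.005,hi-.005),bounds=(lo+.002,hi-.002)); P,RR=fk2(r.x,D)
    return r.x,np.linalg.norm(P-p),np.linalg.norm(Ro.from_matrix(RR.T@R).as_rotvec())
B=np.array([.6445,-.1415,.167])
def Tb(P):
    c,s=np.cos(B[2]),np.sin(B[2]);P=np.array(P)/1000;return np.array([B[0]+c*P[0]-s*P[1],B[1]+s*P[0]+c*P[1],P[2]])
E
cat > t.py <<'E'
from ik import *
rng=np.random.default_rng(0)
a=np.array([-.574,0,.819])
for thd in (25,30,35):
    th=np.radians(thd);R=target(th,B[2])
    for nm,P in (('knob',np.array([0,75,95])+11*a),('vialtop+80',np.array([0,22,95])+95*a)):
        g=Tb(P)+.0187*R[:,2]
        sols=[]
        for k in range(60):
            q0=rng.uniform(lo,hi); s=ik(g,R,q0,1e-4)
            if s[1]<2e-3 and s[2]<.01: sols.append(s[0])
        print(thd,nm,g,len(sols))
        for s in sols[:6]: print('   ',s)
        q0=np.array([-.406,.25,.504,.7,-.153,1.93,-.013]);
E
python3 t.py
```

```text
25 knob [ 0.634 -0.067  0.087] 33
    [ 0.565  1.153 -1.494  1.995  1.661  1.347 -1.642]
    [-0.38   0.611  0.105  2.049  0.967  0.162 -1.406]
    [ 0.162  0.68  -0.662  2.015  1.405  0.596 -1.706]
    [ 0.18   0.688 -0.689  2.014  1.413  0.614 -1.707]
    [ 0.152  0.676 -0.647  2.015  1.401  0.587 -1.705]
    [ 0.353  0.792 -0.969  2.005  1.49   0.819 -1.707]
25 vialtop+80 [ 0.595 -0.128  0.156] 36
    [-0.633  0.473  0.253  2.074  0.482  0.272 -1.039]
    [ 0.123  0.558 -0.786  2.025  1.199  0.708 -1.643]
    [-0.631  0.472  0.251  2.074  0.486  0.272 -1.043]
    [ 0.464  0.955 -1.495  2.008  1.476  1.307 -1.73 ]
    [-0.939  0.564  0.695  2.106 -0.559  0.233 -0.037]
    [ 0.152  0.572 -0.829  2.023  1.216  0.734 -1.652]
30 knob [ 0.635 -0.067  0.088] 46
    [-0.763  0.722  0.599  2.155  3.963  0.162  1.751]
    [-0.763  0.722  0.599  2.155  3.963  0.162  1.751]
    [ 0.494  0.986 -1.284  2.06   1.714  1.137 -1.8  ]
    [ 0.555  1.151 -1.481  2.058  1.767  1.358 -1.735]
    [-0.785  0.735  0.636  2.157  4.042  0.186  1.666]
    [ 0.478  0.957 -1.244  2.061  1.705  1.095 -1.812]
30
[... 401 characters left out ...]

    [-0.31   0.619 -0.079  2.161  2.052  0.384 -2.516]
    [ 0.44   0.936 -1.193  2.121  1.832  1.099 -1.953]
    [-1.071  1.143  1.211  2.229  4.164  0.746  1.326]
    [-0.171  0.625 -0.264  2.152  1.95   0.473 -2.375]
    [-1.07   1.141  1.209  2.229  4.164  0.744  1.328]
    [ 0.546  1.182 -1.493  2.117  1.884  1.421 -1.812]
35 vialtop+80 [ 0.598 -0.127  0.157] 51
    [-0.29   0.47  -0.302  2.162  1.543  0.511 -2.098]
    [-0.704  0.477  0.242  2.184  1.564  0.26  -2.181]
    [-0.543  0.462  0.028  2.176  1.545  0.361 -2.139]
    [ 0.38   0.836 -1.34   2.129  1.645  1.201 -1.961]
    [ 0.351  0.787 -1.271  2.13   1.631  1.132 -1.974]
    [-1.142  0.674  0.893  2.236  4.206  0.162  1.372]
```

```bash
cat > t2.py <<'E'
from ik import *
q=np.array([-.406,.2507,.504,.699,-.153,1.9327,-.0133]); p,R=fk2(q,D)
def go(q,p0,p1,th0,th1,az0,az1,n,show=5):
    for i in range(1,n+1):
        t=i/n; q,e,r=ik(p0+(p1-p0)*t,target(th0+(th1-th0)*t,az0+(az1-az0)*t),q,.02)
        if i%show==0 or i==n: print(i,q,'%.4f %.3f'%(e,r))
    return q
p1=np.array([.52,0,.8]);q=go(q,p,p1,.284,.61,0,0,8)
for az in (.167,):
    p2=np.array([.50,-.08,.30]); qq=go(q,p1,p2,.61,.61,0,az,20)
    a=np.array([-.574,0,.819])
    p3=Tb(np.array([0,75,95])+100*a)+.0187*target(.61,az)[:,2]
    qq=go(qq,p2,p3,.61,.61,az,az,10); p4=p3-.089*np.array([-.574*np.cos(az),-.574*np.sin(az),.819]); qq=go(qq,p3,p4,.61,.61,az,az,10,2)
E
python3 t2.py
```

```text
5 [-0.557  0.039  0.439  0.953  0.041  1.669 -0.108] 0.0000 0.000
8 [-0.601 -0.076  0.362  1.083  0.159  1.532 -0.189] 0.0000 0.000
5 [-0.611 -0.174  0.257  1.479  0.275  1.264 -0.394] 0.0000 0.000
10 [-0.6   -0.188  0.187  1.792  0.365  1.01  -0.602] 0.0000 0.000
15 [-0.584 -0.123  0.121  2.049  0.505  0.753 -0.877] 0.0000 0.000
20 [-0.603  0.037  0.073  2.253  0.838  0.513 -1.372] 0.0000 0.000
5 [-0.606  0.232  0.16   2.267  1.17   0.333 -1.695] 0.0000 0.000
10 [-0.504  0.427  0.101  2.239  1.722  0.287 -2.242] 0.0000 0.001
2 [-0.455  0.466  0.054  2.226  1.815  0.305 -2.327] 0.0000 0.000
4 [-0.411  0.504  0.011  2.211  1.89   0.326 -2.391] 0.0000 0.000
6 [-0.371  0.543 -0.025  2.196  1.951  0.346 -2.441] 0.0000 0.000
8 [-0.337  0.581 -0.056  2.178  2.003  0.366 -2.479] 0.0000 0.000
10 [-0.307  0.619 -0.082  2.16   2.047  0.385 -2.51 ] 0.0000 0.000
```

Emit:
send_rows(
  plan=[
    {"tx": 0, "ty": 0, "tz": 3, "yaw": 0, "grip": 8.5},
    {"tx": 0, "ty": 0, "tz": 3, "yaw": 0, "grip": 8.5},
    {"tx": 0, "ty": 0, "tz": 3, "yaw": 0, "grip": 8.5},
    {"tx": 0, "ty": 0, "tz": 3, "yaw": 0, "grip": 8.5},
    {"tx": 0, "ty": 0, "tz": 3, "yaw": 0, "grip": 8.5},
    {"tx": 0, "ty": 0, "tz": 3, "yaw": 0, "grip": 8.5},
    {"tx": 0, "ty": 0, "tz": 3, "yaw": 0, "grip": 8.5},
    {"tx": 0, "ty": 0, "tz": 3, "yaw": 0, "grip": 8.5},
  ],
)

```text
time: 3.65
ee_pos: [0.5259, -0.0012, 0.8621]
eef_rot: [[0.451, 0.004, 0.893], [0.005, 1.0, -0.007], [-0.893, 0.008, 0.45]]
ft_force: [-0.2, 0.1, -0.1]
gripper_width: 0.0851
```

Run:
```python
from h import *
s=bot.read_state();print(s['time'],s['qpos'],s['ee_pos'],s['eef_rot'],s['ft_force'])
```

```text
3.65 [-0.5157  0.1915  0.6379  0.5801 -0.1686  1.9325 -0.0172] [ 0.5259 -0.0012  0.8621] [[ 0.4505  0.0039  0.8928]
 [ 0.0052  1.     -0.007 ]
 [-0.8928  0.0077  0.4505]] [-0.2495  0.1406 -0.072 ]
```

Emit:
send_rows(
  plan=[
    {"tx": 0, "ty": 0, "tz": 3, "yaw": 0, "grip": 8.5},
    {"tx": 0, "ty": 0, "tz": 3, "yaw": 0, "grip": 8.5},
    {"tx": 0, "ty": 0, "tz": 3, "yaw": 0, "grip": 8.5},
    {"tx": 0, "ty": 0, "tz": 3, "yaw": 0, "grip": 8.5},
    {"tx": 0, "ty": 0, "tz": 3, "yaw": 0, "grip": 8.5},
    {"tx": 0, "ty": 0, "tz": 0, "yaw": 0, "grip": 8.5},
  ],
)

```text
time: 4.25
ee_pos: [0.511, -0.0014, 0.9133]
eef_rot: [[0.55, 0.003, 0.835], [0.006, 1.0, -0.008], [-0.835, 0.009, 0.55]]
ft_force: [-0.5, -0.1, -0.2]
gripper_width: 0.0848
```

Run:
```python
from h import *
s=bot.read_state();print(s['time'],s['qpos'],s['ee_pos'],s['eef_rot'],s['ft_force'])
```

```text
4.25 [-0.5546  0.1743  0.7046  0.484  -0.1909  1.9326 -0.0192] [ 0.511  -0.0014  0.9133] [[ 0.5503  0.0032  0.8349]
 [ 0.0061  1.     -0.0078]
 [-0.8349  0.0094  0.5503]] [-0.5127 -0.1159 -0.151 ]
```

```bash
python3 - <<'E'
s=open('kin.py').read()
s=s.replace("[0.5538,-0.0016,0.7763])]","[0.5538,-0.0016,0.7763]),\n([-0.5157,0.1915,0.6379,0.5801,-0.1686,1.9325,-0.0172],[0.5259,-0.0012,0.8621]),\n([-0.5546,0.1743,0.7046,0.484,-0.1909,1.9326,-0.0192],[0.511,-0.0014,0.9133])]")
open('kin.py','w').write(s)
E
cat > t2.py <<'E'
from ik import *
print(np.abs(f(D)).max())
q=np.array(S[-1][0]); p=np.array(S[-1][1]); th=.583
def go(q,p0,p1,th0,th1,az0,az1,n,show=5):
    for i in range(1,n+1):
        t=i/n; q,e,r=ik(p0+(p1-p0)*t,target(th0+(th1-th0)*t,az0+(az1-az0)*t),q,.005)
        if i%show==0 or i==n: print(i,q,'%.4f %.3f'%(e,r))
    return q
az=.167
p1=np.array([.51,0,.45]);q=go(q,p,p1,th,th,.01,az,12,3)
a=np.array([-.574,0,.819]);aw=np.array([-.574*np.cos(az),-.574*np.sin(az),.819])
for nm,y in (('knob',75),):
    p3=Tb(np.array([0,y,95])+100*a)+.0187*target(th,az)[:,2]; print(p3)
    qq=go(q,p1,p3,th,th,az,az,8); p4=p3-.089*aw; qq=go(qq,p3,p4,th,th,az,az,10,2)
E
python3 t2.py
```

```text
0.0030436123571222777
3 [-0.772 -0.083  0.477  1.074  0.22   1.582 -0.269] 0.0000 0.000
6 [-0.768 -0.18   0.4    1.445  0.317  1.331 -0.435] 0.0000 0.000
9 [-0.746 -0.204  0.375  1.743  0.38   1.085 -0.578] 0.0000 0.000
12 [-0.718 -0.159  0.372  1.993  0.452  0.82  -0.733] 0.0000 0.000
[ 0.586 -0.075  0.161]
5 [-0.751  0.186  0.446  2.202  0.652  0.311 -1.079] 0.0000 0.000
8 [-0.549  0.431  0.164  2.24   1.66   0.241 -2.185] 0.0000 0.000
2 [-0.488  0.467  0.103  2.228  1.769  0.263 -2.285] 0.0000 0.000
4 [-0.434  0.504  0.049  2.214  1.853  0.287 -2.357] 0.0000 0.000
6 [-0.388  0.541  0.004  2.199  1.919  0.31  -2.411] 0.0000 0.000
8 [-0.349  0.578 -0.033  2.182  1.973  0.332 -2.452] 0.0000 0.000
10 [-0.315  0.615 -0.064  2.164  2.019  0.352 -2.484] 0.0000 0.000
```

Emit:
send_rows(
  plan=[
    {"tx": 0, "ty": 0, "tz": -4, "yaw": 0, "grip": 8.5},
    {"tx": 0, "ty": 0, "tz": -4, "yaw": 0.05, "grip": 8.5},
    {"tx": 0, "ty": 0, "tz": -4, "yaw": 0.05, "grip": 8.5},
    {"tx": 0, "ty": 0, "tz": -4, "yaw": 0.055, "grip": 8.5},
    {"tx": 0, "ty": 0, "tz": -4, "yaw": 0, "grip": 8.5},
    {"tx": 0, "ty": 0, "tz": -4, "yaw": 0, "grip": 8.5},
    {"tx": 0, "ty": 0, "tz": -4, "yaw": 0, "grip": 8.5},
    {"tx": 0, "ty": 0, "tz": -4, "yaw": 0, "grip": 8.5},
    {"tx": 0, "ty": 0, "tz": -4, "yaw": 0, "grip": 8.5},
    {"tx": 0, "ty": 0, "tz": -4, "yaw": 0, "grip": 8.5},
  ],
)

```text
time: 5.25
ee_pos: [0.51, -0.0023, 0.5485]
eef_rot: [[0.542, -0.124, 0.831], [0.083, 0.992, 0.093], [-0.836, 0.019, 0.548]]
ft_force: [1.6, 0.4, 0.6]
gripper_width: 0.0851
```

Run:
```python
from h import *
s=bot.read_state();print(s['time'],s['qpos'],s['ee_pos'],s['eef_rot'],s['ft_force'])
```

```text
5.25 [-0.8054 -0.2667  0.5285  1.8116  0.226   0.9874 -0.2035] [ 0.51   -0.0023  0.5485] [[ 0.5424 -0.1236  0.831 ]
 [ 0.0834  0.9922  0.0932]
 [-0.836   0.0187  0.5484]] [1.5629 0.3708 0.6199]
```

Emit:
send_rows(
  plan=[
    {"tx": 2.5, "ty": -2, "tz": -3, "yaw": 0.015, "grip": 6},
    {"tx": 2, "ty": -2, "tz": -3, "yaw": 0, "grip": 6},
    {"tx": 1, "ty": -1.5, "tz": -4, "yaw": 0, "grip": 6},
    {"tx": 1, "ty": -1, "tz": -4, "yaw": 0, "grip": 6},
    {"tx": 0, "ty": -0.5, "tz": -4, "yaw": 0, "grip": 6},
  ],
)

```text
time: 5.75
ee_pos: [0.5742, -0.0684, 0.3811]
eef_rot: [[0.539, -0.142, 0.83], [0.095, 0.99, 0.107], [-0.837, 0.021, 0.547]]
ft_force: [0.7, 2.4, 0.2]
gripper_width: 0.0602
```

Run:
```python
from h import *
s=bot.read_state();print(s['time'],s['qpos'],s['ee_pos'],s['eef_rot'],s['ft_force'])
```

```text
5.75 [-0.9088  0.073   1.0923  2.0213 -0.4646  0.5797  0.6263] [ 0.5742 -0.0684  0.3811] [[ 0.5388 -0.1421  0.8303]
 [ 0.0955  0.9896  0.1074]
 [-0.837   0.0214  0.5468]] [0.6869 2.412  0.1546]
```

```bash
cat > sim.py <<'E'
from ik import *
def jac(q):
    J=np.zeros((6,7));p,R=fk2(q,D);h=1e-5
    for i in range(7):
        qq=np.array(q);qq[i]+=h;P,RR=fk2(qq,D);J[:3,i]=(P-p)/h;J[3:,i]=Ro.from_matrix(RR@R.T).as_rotvec()/h
    return J
mid=(lo+hi)/2
def step(q,row,lam=1e-3,k=0.,w=None,n=10,qn=mid):
    p,R=fk2(q,D);p1=p+np.array(row[:3])/100;R1=Rz(row[3])@R
    for i in range(n):
        P,RR=fk2(q,D);e=np.concatenate([p1-P,Ro.from_matrix(R1@RR.T).as_rotvec()])
        if i<n-1: 
            pass
        J=jac(q);Jp=J.T@np.linalg.inv(J@J.T+lam**2*np.eye(6))
        dq=Jp@e+(np.eye(7)-Jp@J)@(k*(qn-q)/n)
        q=np.clip(q+dq,lo,hi)
    return q
rows1=[(0,0,-4,0)]+[(0,0,-4,.05)]*2+[(0,0,-4,.055)]+[(0,0,-4,0)]*6
rows2=[(2.5,-2,-3,.015),(2,-2,-3,0),(1,-1.5,-4,0),(1,-1,-4,0),(0,-.5,-4,0)]
if __name__=='__main__':
    for k,qn in ((0,mid),(.1,mid),(.3,mid),(.1,np.array(S[0][0])),(.3,np.array(S[0][0])),(.1,0*mid)):
        q=np.array(S[-1][0])
        for r in rows1:q=step(q,r,k=k,qn=qn)
        a=q
        for r in rows2:q=step(q,r,k=k,qn=qn)
        print(k,a,q)
    print('actual [-0.8054 -0.2667  0.5285  1.8116  0.226   0.9874 -0.2035] [-0.9088  0.073   1.0923  2.0213 -0.4646  0.5797  0.6263]')
E
python3 sim.py
```

```text
0 [-0.953 -0.225  0.528  1.863  0.485  1.006 -0.733] [-0.946  0.137  0.619  2.068  0.427  0.481 -0.861]
0.1 [-0.441 -0.159  0.142  1.851  0.323  0.934 -0.581] [-0.369  0.125 -0.039  2.046  0.613  0.547 -1.044]
0.3 [-0.196 -0.144 -0.059  1.844  0.264  0.914 -0.523] [-0.196  0.132 -0.233  2.039  0.659  0.568 -1.085]
0.1 [-0.37  -0.154  0.084  1.849  0.305  0.927 -0.564] [-0.363  0.125 -0.046  2.046  0.615  0.548 -1.045]
0.3 [-0.091 -0.14  -0.146  1.841  0.24   0.906 -0.499] [-0.268  0.128 -0.151  2.042  0.639  0.559 -1.068]
0.1 [-0.321 -0.151  0.044  1.848  0.293  0.923 -0.552] [-0.331  0.126 -0.082  2.044  0.623  0.552 -1.053]
actual [-0.8054 -0.2667  0.5285  1.8116  0.226   0.9874 -0.2035] [-0.9088  0.073   1.0923  2.0213 -0.4646  0.5797  0.6263]
```

```bash
cat > t3.py <<'E'
from sim import *
qa=np.array([-0.8054,-0.2667,0.5285,1.8116,0.226,0.9874,-0.2035]);qb=np.array([-0.9088,0.073,1.0923,2.0213,-0.4646,0.5797,0.6263])
for q in (qa,qb):
    p,R=fk2(q,D);print(p,np.column_stack([R[:,2],R[:,1],-R[:,0]]))
for lam in (1e-3,.05,.1):
    q=qa
    for r in rows2:q=step(q,r,lam=lam)
    print(lam,q)
for q in (qa,qb):
    u,s,v=np.linalg.svd(jac(q));print('null',v[-1]/v[-1][2])
E
python3 t3.py
```

```text
[0.499 0.008 0.544] [[ 0.542  0.124  0.831]
 [-0.083  0.992 -0.093]
 [-0.836 -0.019  0.548]]
[0.569 0.062 0.383] [[ 0.539  0.142  0.83 ]
 [-0.095  0.99  -0.107]
 [-0.837 -0.021  0.547]]
0.001 [-0.837  0.038  0.619  2.068  0.058  0.464 -0.166]
0.05 [-0.834  0.038  0.616  2.068  0.058  0.464 -0.166]
0.1 [-0.83   0.038  0.611  2.068  0.059  0.464 -0.167]
null [-1.677 -0.383  1.     0.024  0.872  0.247 -0.838]
null [-0.821  0.125  1.     0.019 -0.366  0.079  0.383]
```

```bash
python3 - <<'E'
s=open('kin.py').read()
s=s.replace("Rz=lambda a:np.array([[np.cos(a),-np.sin(a),0],[np.sin(a),np.cos(a),0],[0,0,1]])","Rz=lambda a:np.array([[np.cos(a),np.sin(a),0],[-np.sin(a),np.cos(a),0],[0,0,1]])")
s=s.replace("[0.511,-0.0014,0.9133])]","[0.511,-0.0014,0.9133]),\n([-0.8054,-0.2667,0.5285,1.8116,0.226,0.9874,-0.2035],[0.51,-0.0023,0.5485]),\n([-0.9088,0.073,1.0923,2.0213,-0.4646,0.5797,0.6263],[0.5742,-0.0684,0.3811])]")
open('kin.py','w').write(s)
s=open('sim.py').read().replace("Rz(row[3])","Rz(-row[3])").replace("S[-1][0])\n        for","S[7][0])\n        for"); open('sim.py','w').write(s)
s=open('t.py').read().replace('(25,30,35)','(25,33.3)');open('t.py','w').write(s)
E
python3 kin.py|tail -2;python3 t3.py; python3 sim.py; python3 t.py
```

```text
[ 0.3203  0.5297  0.4207  0.3278  0.0001 -0.      0.0001 -0.0213 -0.0375
 -0.0003] 7.588833192855092e-05
[ 0.51  -0.002  0.549] [[ 0.542 -0.124  0.831]
 [ 0.083  0.992  0.093]
 [-0.836  0.019  0.548]]
[ 0.574 -0.068  0.381] [[ 0.539 -0.142  0.83 ]
 [ 0.095  0.99   0.107]
 [-0.837  0.021  0.547]]
0.001 [-0.886  0.108  1.099  2.041 -0.558  0.562  0.721]
0.05 [-0.852  0.101  1.057  2.04  -0.538  0.557  0.701]
0.1 [-0.849  0.089  1.042  2.042 -0.508  0.552  0.671]
null [-1.591 -0.367  1.     0.033  0.811  0.215 -0.739]
null [-0.835  0.123  1.     0.014 -0.349  0.079  0.356]
0 [-0.911 -0.287  0.614  1.893  0.278  0.914 -0.224] [-0.886  0.242  1.198  2.093 -0.909  0.585  1.089]
0.1 [-0.483 -0.203  0.318  1.882  0.073  0.869 -0.034] [-0.198  0.115  0.341  2.072 -0.498  0.446  0.689]
0.3 [-0.263 -0.179  0.145  1.876 -0.005  0.861  0.039] [ 0.137  0.117 -0.028  2.058 -0.379  0.431  0.576]
0.1 [-0.371 -0.189  0.231  1.879  0.032  0.864  0.004] [-0.141  0.114  0.278  2.07  -0.478  0.443  0.67 ]
0.3 [-0.111 -0.168  0.022  1.871 -0.052  0.858  0.083] [ 0.089  0.116  0.024  2.06  -0.397  0.432  0.
[... 1005 characters left out ...]
   [-0.196  0.663  0.373  2.153  4.126  0.408  2.297]
    [-0.055  0.631  0.183  2.146  4.004  0.307  2.463]
    [-0.699  1.361  1.409  2.174  4.205  1.385  1.746]
    [ 1.     1.169 -1.425  2.096  1.826  0.922 -1.114]
    [ 1.018  1.243 -1.497  2.095  1.836  1.011 -1.074]
    [-0.57   0.93   0.97   2.169  4.259  0.858  1.978]
33.3 vialtop+80 [ 0.597 -0.127  0.157] 32
    [ 1.13   0.821 -1.283  2.119  1.527  0.564 -0.936]
    [ 1.201  1.013 -1.498  2.117  1.584  0.813 -0.904]
    [-0.59   1.119  1.418  2.199  4.408  1.318  1.875]
    [ 1.136  0.833 -1.298  2.119  1.53   0.579 -0.934]
    [ 0.822  0.557 -0.772  2.132  1.391  0.162 -0.937]
    [ 0.822  0.557 -0.772  2.132  1.391  0.162 -0.937]
```

```bash
cat > t4.py <<'E'
from sim import *
import sys
rng=np.random.default_rng(int(sys.argv[1]) if len(sys.argv)>1 else 0)
def run(q,legs,n=3):
    ok=True
    for (v,m) in legs:
        for i in range(m):
            qn=step(q,np.array(v)/m,n=n)
            dq=np.abs(qn-q)/.1
            if (dq>.65*np.array([1.89,1.89,2.39,2.39,3.01,3.01,3.01])).any() or (qn<lo+.02).any() or (qn>hi-.02).any(): return q,False
            q=qn
    return q,ok
if __name__=='__main__':
    qb=np.array([-0.9088,0.073,1.0923,2.0213,-0.4646,0.5797,0.6263])
    best=[]
    import time;t0=time.time()
    while time.time()-t0<240:
        zup=rng.uniform(0,40); pre=[((rng.uniform(-10,5),rng.uniform(0,20),zup,0),8)]
        q0,ok=run(qb,pre)
        if not ok: continue
        A=np.array([rng.uniform(-15,15),rng.uniform(-25,25),rng.uniform(-15,20),rng.uniform(-1.2,1.2)]);Bv=np.array([rng.uniform(-15,15),rng.uniform(-25,25),rng.uniform(-15,20),rng.uniform(-1.2,1.2)])
        m=lambda v:int(max(np.linalg.norm(v[:3])/4.,abs(v[3])/.12))+1
        q,ok=run(q0,[(A,m(A)),(Bv,m(Bv)),(-A,m(A)),(-Bv,m(Bv))])
        if not ok: continue
        best.append((q[2]-q0[2],pre,A,Bv,q0,q,2*(m(A)+m(Bv))))
    best.sort(key=lambda b:b[0]);print(len(best))
    for b in best[:5]+best[-2:]: print(b)
E
python3 t4.py
```

```text
293
(np.float64(-0.9143643836570415), [((-1.0751641404098908, 1.8379216516084163, 16.233613827032755, 0), 8)], array([  4.85 , -11.977, -14.343,  -1.128]), array([  8.321, -22.937,  -6.385,  -0.199]), array([-0.961, -0.173,  0.872,  1.729,  0.083,  0.948,  0.05 ]), array([ 0.103, -0.052, -0.043,  1.698, -0.162,  0.936,  0.254]), 34)
(np.float64(-0.8362819845148957), [((1.156558878534046, 10.753927495733294, 6.151473501608944, 0), 8)], array([  9.382, -18.957, -11.325,  -1.027]), array([ 9.042, 19.583, -1.621,  0.899]), array([-1.134, -0.043,  0.959,  1.913,  0.047,  0.675, -0.058]), array([-0.286,  0.006,  0.122,  1.886, -0.012,  0.67 , -0.02 ]), 34)
(np.float64(-0.8186926759424833), [((-1.5167381296894362, 6.544949372774578, 10.843063033508118, 0), 8)], array([  6.579, -17.116,  12.319,  -1.022]), array([  3.475, -23.233, -14.579,   0.108]), array([-0.985, -0.163,  0.804,  1.864,  0.144,  0.814, -0.084]), array([-0.049, -0.061, -0.015,  1.835, -0.086,  0.793,  0.114]), 32)
(np.float64(-0.7380568570738251), [((-2.926766480688282, 16.887331401862234, 2.0802064250860974, 0), 8)], array
[... 488 characters left out ...]
1, -0.052,  0.168,  2.081, -0.225,  0.557,  0.352]), 30)
(np.float64(0.33314270513284505), [((-1.527186327958379, 16.08939882214695, 1.4762304409475169, 0), 8)], array([  6.044, -16.289,  -9.166,  -0.908]), array([ 3.899,  5.628,  3.594, -1.123]), array([-1.162, -0.043,  0.84 ,  2.037,  0.2  ,  0.567, -0.315]), array([-1.559, -0.129,  1.173,  2.043,  0.387,  0.605, -0.476]), 36)
(np.float64(0.3397483557700902), [((1.5627760239448332, 9.571122509995183, 4.281074029331915, 0), 8)], array([10.4  , -6.225,  7.022, -0.558]), array([-2.969, -0.086, -8.883, -0.272]), array([-1.152, -0.002,  1.042,  1.941, -0.058,  0.625,  0.064]), array([-1.56 , -0.095,  1.382,  1.944,  0.134,  0.638, -0.098]), 16)
```

```bash
cat > t5.py <<'E'
from t4 import *
qb=np.array([-0.9088,0.073,1.0923,2.0213,-0.4646,0.5797,0.6263])
a=np.array([-.574,0,.819])
R=fk2(qb,D)[1]
pend=Tb(np.array([0,75,95])+150*a)+.0187*R[:,2]
p0=np.array([.5742,-.0684,.3811]);print(pend)
import time;t0=time.time();best=[]
m=lambda v:int(max(np.linalg.norm(v[:3])/4.,abs(v[3])/.12))+1
while time.time()-t0<420:
    W=[np.array([.5742,-.0684,.3811,0])]
    for k in range(3): W.append(np.round(np.array([rng.uniform(.4,.75),rng.uniform(-.4,.3),rng.uniform(.42,.75),rng.uniform(-1.3,1.3)]),2))
    W.append(np.append(pend+[0,0,.15],0));W.append(np.append(pend,0))
    legs=[]
    for i in range(5):
        v=W[i+1]-W[i];v[:3]*=100;legs.append((v,m(v)))
    q,ok=run(qb,legs,n=2)
    if ok: best.append((q[2],q,W,[l[1] for l in legs]))
best.sort(key=lambda b:b[0]);print(len(best))
for b in best[:4]: print(b)
import pickle;pickle.dump(best[:10],open(f'b{sys.argv[1]}.pkl','wb'))
E
for i in 1 2 3 4; do python3 t5.py $i > o$i & done; wait; cat o1 o2 o3 o4
```

```text
[ 0.557 -0.08   0.202]
0
[ 0.557 -0.08   0.202]
0
[ 0.557 -0.08   0.202]
0
[ 0.557 -0.08   0.202]
0
```

```bash
sed -i 's/W.append(np.append(pend+\[0,0,.15\],0));W.append(np.append(pend,0))/W.append(np.append(pend+[0,0,.22],0))/; s/range(5)/range(4)/; s/<420/<300/' t5.py
for i in 1 2 3 4; do python3 t5.py $i > o$i & done; wait; cat o1 o2 o3 o4
```

```text
[ 0.557 -0.08   0.202]
488
(np.float64(0.2729334430198264), array([-0.139, -0.011,  0.273,  1.954, -0.271,  0.659,  0.44 ]), [array([ 0.574, -0.068,  0.381,  0.   ]), array([ 0.73, -0.31,  0.43, -0.36]), array([ 0.46, -0.24,  0.46,  0.98]), array([0.45, 0.3 , 0.43, 0.6 ]), array([ 0.557, -0.08 ,  0.422,  0.   ])], [8, 12, 14, 10])
(np.float64(0.275003104837483), array([-0.141, -0.011,  0.275,  1.954, -0.271,  0.659,  0.44 ]), [array([ 0.574, -0.068,  0.381,  0.   ]), array([0.45, 0.13, 0.46, 1.09]), array([ 0.55, -0.29,  0.45, -0.89]), array([ 0.75, -0.17,  0.5 ,  0.08]), array([ 0.557, -0.08 ,  0.422,  0.   ])], [10, 17, 9, 6])
(np.float64(0.27660953774811053), array([-0.142, -0.011,  0.277,  1.954, -0.272,  0.659,  0.441]), [array([ 0.574, -0.068,  0.381,  0.   ]), array([ 0.65, -0.29,  0.54, -0.67]), array([ 0.62, -0.35,  0.44,  0.59]), array([0.4 , 0.23, 0.5 , 1.01]), array([ 0.557, -0.08 ,  0.422,  0.   ])], [8, 11, 16, 9])
(np.float64(0.28011792914190675), array([-0.146, -0.011,  0.28 ,  1.954, -0.271,  0.659,  0.441]), [array([ 0.574, -0.068,  0.381,  0.   ]), array([0.41, 0.2
[... 3205 characters left out ...]
0.53, -0.23,  0.48, -1.08]), array([ 0.557, -0.08 ,  0.422,  0.   ])], [10, 8, 20, 10])
(np.float64(0.2342887208817296), array([-0.1  , -0.009,  0.234,  1.952, -0.273,  0.66 ,  0.442]), [array([ 0.574, -0.068,  0.381,  0.   ]), array([0.47, 0.13, 0.53, 1.19]), array([ 0.67,  0.03,  0.51, -1.25]), array([0.72, 0.18, 0.54, 0.73]), array([ 0.557, -0.08 ,  0.422,  0.   ])], [10, 21, 17, 9])
(np.float64(0.2410128143937124), array([-0.106, -0.009,  0.241,  1.953, -0.274,  0.659,  0.443]), [array([ 0.574, -0.068,  0.381,  0.   ]), array([ 0.64, -0.31,  0.68, -0.78]), array([ 0.48, -0.4 ,  0.55,  0.56]), array([ 0.5 ,  0.24,  0.61, -0.01]), array([ 0.557, -0.08 ,  0.422,  0.   ])], [10, 12, 17, 10])
```

```bash
cat > t6.py <<'E'
from t4 import *
q0=np.array([ 0.072, -0.002,  0.063,  1.946, -0.276,  0.659,  0.443])
p0=np.append(fk2(q0,D)[0],0)
import time;t0=time.time();best=[]
m=lambda v:int(max(np.linalg.norm(v[:3])/4.2,abs(v[3])/.13))+1
while time.time()-t0<300:
    W=[p0]; K=rng.integers(2,4)
    for k in range(K): W.append(np.round(np.array([rng.uniform(.4,.75),rng.uniform(-.4,.3),rng.uniform(.42,.75),rng.uniform(-1.5,1.5)]),2))
    W.append(p0)
    legs=[]
    for i in range(K+1):
        v=W[i+1]-W[i];v[:3]*=100;legs.append((v,m(v)))
    q,ok=run(q0,legs,n=2)
    if ok: best.append((q[2],q,W,[l[1] for l in legs]))
best.sort(key=lambda b:b[0]);print(len(best))
for b in best[:3]: print(b)
E
for i in 1 2 3 4; do python3 t6.py $i > o$i & done; wait; cat o1 o2 o3 o4
```

```text
1767
(np.float64(-1.0124098022437706), array([ 1.126,  0.057, -1.012,  1.908, -0.191,  0.656,  0.383]), [array([ 0.557, -0.08 ,  0.422,  0.   ]), array([ 0.42, -0.28,  0.51, -1.05]), array([ 0.57,  0.27,  0.45, -1.2 ]), array([ 0.75, -0.18,  0.58, -0.38]), array([ 0.557, -0.08 ,  0.422,  0.   ])], [9, 14, 12, 7])
(np.float64(-0.6344217693421884), array([ 0.764,  0.028, -0.634,  1.919, -0.247,  0.658,  0.424]), [array([ 0.557, -0.08 ,  0.422,  0.   ]), array([0.44, 0.06, 0.57, 0.59]), array([ 0.57,  0.03,  0.68, -1.2 ]), array([0.64, 0.1 , 0.61, 1.22]), array([ 0.557, -0.08 ,  0.422,  0.   ])], [6, 14, 19, 10])
(np.float64(-0.5877952788664099), array([ 0.718,  0.026, -0.588,  1.921, -0.252,  0.658,  0.427]), [array([ 0.557, -0.08 ,  0.422,  0.   ]), array([0.41, 0.21, 0.58, 0.01]), array([ 0.44,  0.19,  0.56, -1.05]), array([ 0.55, -0.35,  0.7 , -1.1 ]), array([ 0.557, -0.08 ,  0.422,  0.   ])], [9, 9, 14, 10])
1627
(np.float64(-0.542625891684051), array([ 0.674,  0.024, -0.543,  1.922, -0.256,  0.659,  0.43 ]), [array([ 0.557, -0.08 ,  0.422,  0.   ]), array([ 0.52, -0.08,  0.51, -0.
[... 1869 characters left out ...]
.57, -0.36,  0.58, -1.23]), array([ 0.557, -0.08 ,  0.422,  0.   ])], [7, 12, 14, 10])
(np.float64(-0.7044294530457835), array([ 0.832,  0.033, -0.704,  1.916, -0.24 ,  0.658,  0.419]), [array([ 0.557, -0.08 ,  0.422,  0.   ]), array([0.44, 0.11, 0.72, 0.11]), array([ 0.62, -0.06,  0.44, -1.21]), array([ 0.74, -0.05,  0.6 , -0.14]), array([ 0.557, -0.08 ,  0.422,  0.   ])], [9, 11, 9, 7])
(np.float64(-0.5916753340764718), array([ 0.722,  0.026, -0.592,  1.92 , -0.252,  0.658,  0.428]), [array([ 0.557, -0.08 ,  0.422,  0.   ]), array([ 0.45, -0.27,  0.55, -1.09]), array([ 0.61, -0.24,  0.47, -1.4 ]), array([ 0.69, -0.13,  0.44, -0.05]), array([ 0.557, -0.08 ,  0.422,  0.   ])], [9, 5, 11, 4])
```

```bash
cat > t7.py <<'E'
from t4 import *
a=np.array([-.574,0,.819])
def desc(q,n=4):
    p,R=fk2(q,D); out=[]
    for d in (150,100,30,11):
        t=Tb(np.array([0,75,95])+d*a)+.0187*R[:,2]
        p,_=fk2(q,D); v=np.append((t-p)*100,0); m=int(np.linalg.norm(v)/2)+1
        mx=0
        for i in range(m):
            qn=step(q,v/m,n=n);mx=max(mx,(np.abs(qn-q)/.1/np.array([1.89,1.89,2.39,2.39,3.01,3.01,3.01])).max());q=qn
        P,RR=fk2(q,D); out.append((d,q,np.linalg.norm(P-t),np.linalg.norm(Ro.from_matrix(RR.T@R).as_rotvec()),round(mx,2)))
    return out
if __name__=='__main__':
  for q in ([ 1.126,  0.057, -1.012,  1.908, -0.191,  0.656,  0.383],[ 0.764,  0.028, -0.634,  1.919, -0.247,  0.658,  0.424],[0.072, -0.002,  0.063,  1.946, -0.276,  0.659,  0.443],[1.4,0.075, -1.28,1.9,-0.16,  0.656,  0.36]):
    print()
    for o in desc(np.array(q)): print(*o)
E
python3 t7.py
```

```text
150 [ 0.611  0.341 -0.57   2.226  0.303  0.16  -0.04 ] 0.029971513360576726 0.09146609543600638 0.39
100 [ 0.429  0.44  -0.415  2.136  0.36   0.16  -0.118] 0.008809369180970857 0.11829894235857308 0.29
30 [ 0.279  0.576 -0.272  2.062  0.413  0.16  -0.187] 0.026568664827874074 0.199009686037331 0.24
11 [ 0.247  0.619 -0.267  1.983  0.409  0.196 -0.196] 1.576213700060856e-16 0.19900968603733066 0.17

150 [ 0.555  0.331 -0.503  2.229 -0.043  0.16   0.298] 0.03253085476053672 0.09927018260790849 0.17
100 [ 0.43   0.442 -0.391  2.126 -0.001  0.16   0.258] 0.0057212261163768685 0.11671715992307419 0.2
30 [ 0.328  0.585 -0.305  2.055  0.027  0.16   0.23 ] 0.026249723829556974 0.19672963001831542 0.19
11 [ 0.305  0.63  -0.287  1.97   0.03   0.198  0.226] 2.914335439641036e-16 0.1967296300183152 0.18

150 [ 0.406  0.312 -0.323  2.235 -0.881  0.16   1.122] 0.024913622292025237 0.07602235100442925 0.46
100 [ 0.45   0.447 -0.365  2.158 -0.903  0.16   1.192] 0.0185114006135151 0.13243080960060064 0.24
30 [ 0.466  0.615 -0.403  2.062 -0.922  0.16   1.261] 0.026103407283112688 0.2118186107498242 0.23
11 [ 0.463  0.668 -0.364  1.995 -0.897  0.19   1.269] 4.3177542613803813e-16 0.21181861074982442 0.14

150 [ 0.611  0.339 -0.571  2.239  0.48   0.16  -0.233] 0.03788644134943001 0.11562564764480064 0.49
100 [ 0.401  0.435 -0.403  2.138  0.544  0.16  -0.335] 0.004601933287596772 0.12961806608687085 0.34
30 [ 0.225  0.569 -0.223  2.075  0.628  0.16  -0.44 ] 0.03241757122292848 0.22754786152028006 0.28
11 [ 0.189  0.613 -0.231  1.991  0.614  0.207 -0.453] 3.8384064498906774e-16 0.22754786152028003 0.12
```

```bash
cat > t8.py <<'E'
from t4 import *
qb=np.array([-0.9088,0.073,1.0923,2.0213,-0.4646,0.5797,0.6263])
a=np.array([-.574,0,.819]); R=fk2(qb,D)[1]
K=[np.append(Tb(np.array([0,75,95])+d*a)+.0187*R[:,2],0) for d in (120,80,30,11)]
p0=np.array([.5742,-.0684,.3811,0])
import time;t0=time.time();best=[];cnt=np.zeros(12,int)
V=np.array([1.89,1.89,2.39,2.39,3.01,3.01,3.01])
m=lambda v:int(max(np.linalg.norm(v[:3])/3.5,abs(v[3])/.11))+1
while time.time()-t0<300:
    y1=rng.uniform(-1.7,-.6)
    W=[p0,np.array([rng.uniform(.42,.62),rng.uniform(-.1,.2),rng.uniform(.36,.6),y1]),
       np.array([rng.uniform(.45,.65),rng.uniform(.0,.2),rng.uniform(.17,.35),y1+rng.uniform(-.3,.6)]),
       np.array([rng.uniform(.5,.65),rng.uniform(-.05,.15),rng.uniform(.17,.3),0])]
    W=[W[0]]+[np.round(w,2) for w in W[1:]]+K
    q=qb;N=0;mq=9;ok=True
    for i in range(len(W)-1):
        v=W[i+1]-W[i];v[:3]*=100;n=m(v);N+=n
        q,ok=run(q,[(v,n)],n=2)
        if not ok: break
        mq=min(mq,q[5])
    cnt[i]+=1
    if ok: best.append((-min((q-lo).min(),(hi-q).min(),.3)+.003*N,q,W[1:4],N))
best.sort(key=lambda b:b[0]);print(len(best),cnt)
for b in best[:4]: print(b)
E
for i in 1 2 3 4; do python3 t8.py $i > o$i & done; wait; cat o1 o2 o3 o4
```

```text
0 [176113     12      5      1      0      0      0      0      0      0
      0      0]
0 [176175     11      6      1      0      0      0      0      0      0
      0      0]
0 [179141     10      6      0      0      0      0      0      0      0
      0      0]
0 [175610     13     10      1      0      0      0      0      0      0
      0      0]
```

```bash
cat > t9.py <<'E'
from t4 import *
import time,pickle
qb=np.array([-0.9088,0.073,1.0923,2.0213,-0.4646,0.5797,0.6263])
a=np.array([-.574,0,.819]); R=fk2(qb,D)[1]
K=[np.append(Tb(np.array([0,75,95])+d*a)+.0187*R[:,2],0) for d in (120,80,30,11)]
p0=np.array([.5742,-.0684,.3811,0])
m=lambda v:int(max(np.linalg.norm(v[:3])/3.5,abs(v[3])/.11))+1
U=rng.uniform
hi_w=lambda:np.array([U(.42,.72),U(-.35,.25),U(.42,.65),U(-1.7,1.3)])
lo_w=lambda:np.array([U(.45,.65),U(0,.2),U(.17,.35),U(-1.7,-.4)])
en_w=lambda:np.array([U(.5,.65),U(-.05,.15),U(.17,.3),0])
def ext(st,w):
    q,p,W,N=st; v=w-p;v[:3]*=100;n=m(v);q2,ok=run(q,[(v,n)],n=2)
    return (q2,w,W+[w],N+n) if ok else None
pools={0:[(qb,p0,[],0)],1:[],2:[],3:[],4:[]}
sol=[];tr=np.zeros(5,int);t0=time.time()
while time.time()-t0<520:
    k=rng.choice([i for i in range(4) if pools[i]])
    st=pools[k][rng.integers(len(pools[k]))]
    if k==2 and rng.random()<.3: k2=2;w=hi_w()
    else: w=(hi_w,hi_w,lo_w,en_w)[k]()
    if k==1 and rng.random()<.5: k_to=3;w=lo_w()
    else: k_to=k+1
    w=np.round(w,2); s=ext(st,w); tr[k]+=1
    if s is None: continue
    if k_to<4: pools[k_to].append(s); continue
    ok=True
    pools[4].append(s)
    for kk in K:
        s2=ext(s,kk)
        if s2 is None: ok=False;break
        s=s2
    if ok: sol.append(s)
print(tr,{k:len(v) for k,v in pools.items()},len(sol))
sc=lambda s:-min((s[0]-lo).min(),(hi-s[0]).min(),.3)+.003*s[3]
sol.sort(key=sc)
for s in sol[:4]: print(s[0],s[2][:-4],s[3])
E
for i in 1 2 3 4; do python3 t9.py $i > o$i & done; wait; cat o1 o2 o3 o4
```

```text
[10277 10132 10308 10257     0] {0: 1, 1: 3278, 2: 2148, 3: 4153, 4: 1211} 0
[10717 10661 10582 10563     0] {0: 1, 1: 3403, 2: 2260, 3: 4252, 4: 1300} 0
[10146  9988 10179 10096     0] {0: 1, 1: 3224, 2: 2105, 3: 4020, 4: 1293} 0
[10128  9843 10022 10178     0] {0: 1, 1: 3175, 2: 2061, 3: 4065, 4: 1218} 0
```

```bash
cat > t10.py <<'E'
from t4 import *
qb=np.array([-0.9088,0.073,1.0923,2.0213,-0.4646,0.5797,0.6263])
a=np.array([-.574,0,.819]); R=fk2(qb,D)[1]
K=[np.append(Tb(np.array([0,75,95])+d*a)+.0187*R[:,2],0) for d in (120,80,30,11)]
G=[]
for k in range(300):
    s=ik(K[3][:3],R,rng.uniform(lo,hi),1e-4)
    if s[1]<1e-3 and s[2]<.005: G.append(s[0])
G=np.array(G);G=G[np.argsort(G[:,4])];print(len(G));print(G[::max(1,len(G)//20)])
m=lambda v:int(max(np.linalg.norm(v[:3])/3.,abs(v[3])/.1))+1
for q in G[::max(1,len(G)//12)]:
    print('G',q)
    W=[K[3],K[2],K[1],K[0],np.array([.55,0,.25,0]),np.array([.52,0.05,.40,0]),np.array([.52,0.05,.40,-.8])]
    for i in range(len(W)-1):
        v=W[i+1]-W[i];v[:3]*=100;n=m(v)
        for j in range(n): 
            qn=step(q,v/n,n=3); sp=(np.abs(qn-q)/.1/np.array([1.89,1.89,2.39,2.39,3.01,3.01,3.01])).max();q=qn
        P,RR=fk2(q,D);print('  ',W[i+1],q,'%.3f'%sp,'%.3f'%np.linalg.norm(P-W[i+1][:3]))
E
python3 t10.py
```

```text
216
[[ 0.958  1.049 -1.296  2.095  1.811  0.768 -1.208]
 [ 0.941  1.015 -1.256  2.095  1.812  0.725 -1.23 ]
 [ 0.993  1.137 -1.393  2.093  1.815  0.879 -1.155]
 [ 1.015  1.221 -1.476  2.093  1.825  0.98  -1.11 ]
 [ 1.019  1.238 -1.492  2.092  1.828  1.001 -1.101]
 [ 1.019  1.241 -1.496  2.092  1.828  1.005 -1.099]
 [ 1.02   1.243 -1.497  2.092  1.828  1.007 -1.098]
 [ 0.819  0.851 -1.02   2.1    1.85   0.503 -1.378]
 [ 0.772  0.808 -0.941  2.102  1.879  0.44  -1.438]
 [ 0.691  0.752 -0.817  2.106  1.95   0.351 -1.551]
 [ 0.569  0.692 -0.642  2.112  2.129  0.249 -1.784]
 [ 0.484  0.663 -0.525  2.116  2.342  0.195 -2.028]
 [ 0.409  0.644 -0.424  2.12   2.613  0.163 -2.324]
 [ 0.405  0.643 -0.419  2.12   2.629  0.162 -2.341]
 [ 0.02   0.622  0.086  2.139  3.94   0.262  2.518]
 [-0.047  0.63   0.175  2.143  4.024  0.304  2.414]
 [-0.235  0.677  0.432  2.152  4.17   0.444  2.21 ]
 [-0.697  1.366  1.414  2.171  4.208  1.396  1.71 ]
 [-0.696  1.355  1.405  2.171  4.211  1.384  1.715]
 [-0.682  1.235  1.3    2.171  4.238  1.243  1.776]
 [-0.486  0.831  0.818  2.163  4.258  0.721  2.011]
 [-0
[... 6642 characters left out ...]
   [ 0.52  0.05  0.4  -0.8 ] [-1.799  0.35   1.082  2.131  4.41   0.16  -0.14 ] 0.490 0.419
G [-0.658  1.128  1.198  2.17   4.255  1.114  1.831]
   [ 0.625 -0.069  0.104  0.   ] [-0.667  1.097  1.225  2.191  4.289  1.119  1.831] 0.162 0.000
   [ 0.597 -0.073  0.145  0.   ] [-0.696  1.014  1.304  2.238  4.387  1.127  1.826] 0.221 0.000
   [ 0.574 -0.077  0.178  0.   ] [-0.727  0.951  1.384  2.267  4.41   1.137  1.811] 0.175 0.020
   [0.55 0.   0.25 0.  ] [-1.053  0.762  1.42   2.285  4.41   0.932  1.572] 0.467 0.068
   [0.52 0.05 0.4  0.  ] [-1.644  0.193  1.42   2.146  4.41   0.277  0.987] 0.789 0.200
   [ 0.52  0.05  0.4  -0.8 ] [-2.085  0.521  1.408  2.048  4.073  0.16   0.473] 0.265 0.471
```

```bash
cat > t11.py <<'E'
from t4 import *
import time
qb=np.array([-0.9088,0.073,1.0923,2.0213,-0.4646,0.5797,0.6263])
a=np.array([-.574,0,.819]); R=fk2(qb,D)[1]
K=[np.append(Tb(np.array([0,75,95])+d*a)+.0187*R[:,2],0) for d in (120,80,30,11)]
m=lambda v:int(max(np.linalg.norm(v[:3])/3.5,abs(v[3])/.11))+1
U=rng.uniform
def ext(st,w):
    q,p,W,N=st; v=w-p;v[:3]*=100;n=m(v);q2,ok=run(q,[(v,n)],n=2)
    return (q2,w,W+[w],N+n) if ok else None
S0=[]
for q in ([0.958,1.049,-1.296,2.095,1.811,0.768,-1.208],[0.819,0.851,-1.02,2.1,1.85,0.503,-1.378],[0.88,0.93,-1.14,2.1,1.83,0.61,-1.3],[0.772,0.808,-0.941,2.102,1.879,0.44,-1.438]):
    q=ik(K[3][:3],R,np.array(q),1e-4)[0]; s=(q,K[3],[],0)
    for k in (K[2],K[1],K[0]):
        if s: s=ext(s,k)
    if s: S0.append(s)
    print(s and s[0])
t0=time.time();P1=[];P2=[]
while time.time()-t0<200:
    if not P1 or rng.random()<.4:
        s=S0[rng.integers(len(S0))]; w=np.round([U(.42,.62),U(-.15,.2),U(.2,.35),U(-1.5,.6)],2); r=ext(s,w)
        if r: P1.append(r)
    else:
        s=P1[rng.integers(len(P1))]; w=np.round([U(.42,.65),U(-.3,.25),U(.4,.6),U(-1.5,1)],2); r=ext(s,w)
        if r: P2.append(r)
print(len(P1),len(P2))
P2.sort(key=lambda s:abs(s[0][2]))
for s in P2[:12]: print(s[0],s[2][-2:],s[3])
import pickle;pickle.dump(P2,open('P2.pkl','wb'))
E
python3 t11.py
```

```text
[ 1.136  0.846 -1.453  2.189  1.55   0.711 -1.087]
[ 0.944  0.569 -1.061  2.196  1.48   0.337 -1.126]
[ 1.053  0.678 -1.249  2.192  1.51   0.491 -1.111]
[ 0.844  0.506 -0.912  2.2    1.458  0.237 -1.133]
3871 5242
[-0.042 -0.085 -0.25   1.64  -0.411  1.146  0.728] [array([ 0.44, -0.1 ,  0.33, -1.5 ]), array([0.47, 0.21, 0.58, 0.8 ])] 40
[ 0.16  -0.195 -0.294  1.967 -0.202  0.795  0.22 ] [array([ 0.42, -0.04,  0.33, -1.15]), array([0.48, 0.06, 0.48, 0.13])] 28
[-0.056 -0.199 -0.326  2.043 -0.313  0.746  0.404] [array([ 0.45, -0.09,  0.32, -1.08]), array([0.43, 0.19, 0.45, 0.49])] 30
[ 0.203 -0.201 -0.349  1.706 -0.29   1.086  0.372] [array([ 0.48, -0.08,  0.34, -1.35]), array([0.47, 0.11, 0.59, 0.33])] 34
[ 0.128 -0.204 -0.372  1.97  -0.275  0.809  0.322] [array([ 0.47, -0.05,  0.34, -1.16]), array([0.46, 0.13, 0.48, 0.31])] 30
[ 0.336 -0.205 -0.376  1.731 -0.153  1.027  0.103] [array([ 0.44, -0.1 ,  0.33, -1.5 ]), array([ 0.49,  0.02,  0.58, -0.02])] 33
[ 0.07  -0.146 -0.415  1.901 -0.338  0.849  0.474] [array([ 0.48, -0.08,  0.34, -1.35]), array([0.46, 0.2 , 0.49, 0.54])] 36
[ 0.127 -0.038 -0.44   1.594 -0.472  1.212  0.895] [array([ 0.51, -0.11,  0.34, -1.32]), array([0.46, 0.24, 0.58, 0.99])] 40
[ 0.189 -0.191 -0.446  2.158 -0.366  0.616  0.435] [array([ 0.47, -0.14,  0.35, -0.96]), array([0.44, 0.13, 0.4 , 0.33])] 26
[ 0.929 -0.147 -0.486  1.899  0.09   0.811 -0.33 ] [array([ 0.52,  0.2 ,  0.27, -0.25]), array([ 0.43, -0.28,  0.49, -0.85])] 30
[ 0.091 -0.224 -0.5    2.075 -0.208  0.692  0.128] [array([ 0.45, -0.06,  0.33, -0.82]), array([0.43, 0.18, 0.44, 0.3 ])] 24
[ 0.351 -0.134 -0.516  1.695 -0.243  1.009  0.288] [array([ 0.49, -0.01,  0.34, -1.39]), array([0.51, 0.11, 0.57, 0.26])] 34
```

```bash
cat > t12.py <<'E'
from t4 import *
import time,pickle
qb=np.array([-0.9088,0.073,1.0923,2.0213,-0.4646,0.5797,0.6263])
a=np.array([-.574,0,.819]); R=fk2(qb,D)[1]
K=[np.append(Tb(np.array([0,75,95])+d*a)+.0187*R[:,2],0) for d in (120,80,30,11)]
p0=np.array([.5742,-.0684,.3811,0])
m=lambda v:int(max(np.linalg.norm(v[:3])/4,abs(v[3])/.12))+1
U=rng.uniform
hi_w=lambda:np.array([U(.42,.72),U(-.35,.28),U(.42,.68),U(-1.5,1.3)])
lo_w=lambda:np.array([U(.42,.52),U(-.16,.05),U(.3,.38),U(-1.6,-.7)])
def ext(st,w):
    q,p,W,N=st; v=w-p;v[:3]*=100;n=m(v);q2,ok=run(q,[(v,n)],n=2)
    return (q2,w,W+[w],N+n) if ok else None
pools=[[(qb,p0,[],0)],[],[],[],[]];low=[];sol=[];t0=time.time();tr=0
while time.time()-t0<540:
    k=rng.choice([i for i in range(4) if pools[i]])
    P=pools[k]
    if k and len(P)>200: P.sort(key=lambda s:s[0][2]-s[0][0]+.02*s[3]); del P[150:]
    st=P[rng.integers(min(len(P),150))]
    if k>=2 and rng.random()<.5:
        s=ext(st,np.round(lo_w(),2))
        if s is None: continue
        tr+=1
        for kk in K:
            s=ext(s,kk)
            if s is None: break
        if s: sol.append(s)
    elif k<3:
        s=ext(st,np.round(hi_w(),2))
        if s: pools[k+1].append(s)
print(tr,[len(p) for p in pools],len(sol))
sc=lambda s:-min((s[0]-lo).min(),(hi-s[0]).min(),.25)+.004*s[3]
sol.sort(key=sc)
for s in sol[:4]: print(s[0],s[2][:-4],s[3])
pickle.dump(sol[:20],open(f'sol{sys.argv[1]}.pkl','wb'))
E
for i in 1 2 3 4; do python3 t12.py $i > o$i & done; wait; cat o1 o2 o3 o4
```

```text
2042 [1, 177, 158, 159, 0] 0
1731 [1, 187, 184, 165, 0] 0
1368 [1, 173, 197, 179, 0] 0
1777 [1, 195, 189, 161, 0] 0
```

```bash
cat > t13.py <<'E'
import pickle,numpy as np
np.set_printoptions(precision=2,suppress=True)
P2=pickle.load(open('P2.pkl','rb'))
for s in P2[:400:20]: print(s[0],s[2][-2],s[2][-1])
E
python3 t13.py
sed -i 's/^print(tr,/for pp in pools[1:]:\n    pp.sort(key=lambda s:s[0][2]-s[0][0]); print([(s[0],s[2][-1],s[3]) for s in pp[:3]])\nprint(tr,/; s/<540/<200/' t12.py; python3 t12.py 7
```

```text
[-0.04 -0.09 -0.25  1.64 -0.41  1.15  0.73] [ 0.44 -0.1   0.33 -1.5 ] [0.47 0.21 0.58 0.8 ]
[ 0.71 -0.2  -0.63  1.76  0.31  1.14 -0.9 ] [ 0.44  0.14  0.32 -0.57] [ 0.44 -0.16  0.56 -1.03]
[ 0.93 -0.26 -0.74  1.73  0.17  1.14 -0.72] [ 0.58 -0.03  0.32 -1.09] [ 0.43 -0.15  0.58 -0.98]
[ 0.84 -0.02 -0.78  1.55  0.32  1.12 -0.68] [ 0.44 -0.1   0.33 -1.5 ] [ 0.54 -0.17  0.59 -0.8 ]
[ 1.01 -0.12 -0.8   2.04  0.37  0.75 -0.9 ] [ 0.62  0.05  0.26 -0.54] [ 0.44 -0.22  0.42 -1.01]
[ 0.77  0.2  -0.81  1.44  0.7   1.41 -1.35] [ 0.56 -0.11  0.3  -1.35] [ 0.54 -0.28  0.56 -1.41]
[ 0.3  -0.18 -0.82  1.77  0.01  0.93 -0.3 ] [ 0.46 -0.15  0.31 -1.46] [0.46 0.23 0.54 0.12]
[ 1.32 -0.   -0.84  1.9  -0.1   0.67  0.14] [ 0.6   0.14  0.34 -0.37] [ 0.48 -0.29  0.44 -0.55]
[ 1.11 -0.15 -0.85  1.73  0.26  1.06 -0.77] [ 0.57  0.04  0.3  -0.76] [ 0.45 -0.23  0.55 -1.08]
[ 0.17  0.42 -0.86  1.24  0.89  1.7  -1.72] [0.59 0.1  0.23 0.1 ] [ 0.65  0.    0.54 -1.28]
[ 0.79 -0.16 -0.86  2.03  0.38  0.84 -1.04] [ 0.42 -0.09  0.32 -1.  ] [ 0.46 -0.1   0.43 -0.88]
[ 0.54  0.23 -0.87  1.63  0.77  1.38 -1.69] [ 0.59  0.05
[... 1112 characters left out ...]
0.57,  1.23]), 11)]
[(array([ 0.409,  0.717,  0.431,  0.889, -0.771,  1.901,  2.058]), array([ 0.62, -0.29,  0.46,  1.27]), 27), (array([ 0.429,  0.816,  0.566,  0.665, -0.982,  1.887,  1.727]), array([ 0.69, -0.33,  0.49,  0.96]), 18), (array([ 0.414,  0.737,  0.59 ,  0.982, -0.862,  1.853,  2.105]), array([ 0.6 , -0.34,  0.43,  1.13]), 18)]
[(array([-0.26 , -0.137, -0.329,  1.777,  0.527,  1.368, -1.439]), array([ 0.44,  0.04,  0.54, -0.91]), 30), (array([-0.508,  0.151, -0.525,  1.456,  0.623,  1.752, -1.926]), array([ 0.44,  0.22,  0.56, -1.08]), 34), (array([-0.388,  0.044, -0.392,  1.684,  0.513,  1.072, -1.071]), array([ 0.53,  0.24,  0.51, -0.26]), 34)]
[]
897 [1, 191, 170, 189, 0] 0
```

```bash
cat > t14.py <<'E'
from t4 import *
import time,pickle
def psi(q):
    d1,d3=D[0],D[1]; Rr=Rz(q[0])@Ry(q[1]); s=np.array([0,0,d1]); e=s+Rr@[0,0,d3]
    p,R=fk2(q,D); w=p-D[3]*R[:,2]; n=(w-s)/np.linalg.norm(w-s); v=e-s; v=v-n*(v@n)
    u=np.array([0,0,1.])-n*n[2]; u/=np.linalg.norm(u); b=np.cross(n,u)
    return np.arctan2(v@b,v@u)
qb=np.array([-0.9088,0.073,1.0923,2.0213,-0.4646,0.5797,0.6263])
if __name__=='__main__':
    P2=pickle.load(open('P2.pkl','rb'))
    ps=np.array([psi(s[0]) for s in P2]); print(psi(qb),np.percentile(ps,[0,5,25,50,75,100]))
    print(psi(np.array([-0.26 , -0.137, -0.329,  1.777,  0.527,  1.368, -1.439])))
    a=np.array([-.574,0,.819]); R=fk2(qb,D)[1]
    K=[np.append(Tb(np.array([0,75,95])+d*a)+.0187*R[:,2],0) for d in (120,80,30,11)]
    p0=np.array([.5742,-.0684,.3811,0])
    m=lambda v:int(max(np.linalg.norm(v[:3])/4,abs(v[3])/.12))+1
    U=rng.uniform
    hi_w=lambda:np.array([U(.42,.72),U(-.35,.28),U(.42,.68),U(-1.5,1.3)])
    lo_w=lambda:np.array([U(.42,.62),U(-.16,.15),U(.28,.38),U(-1.6,-.3)])
    def ext(st,w):
        q,p,W,N=st; v=w-p;v[:3]*=100;n=m(v);q2,ok=run(q,[(v,n)],n=2)
        return (q2,w,W+[w],N+n) if ok else None
    sg=np.sign(np.median(ps)-psi(qb))
    L=7;pools=[[(qb,p0,[],0)]]+[[] for _ in range(L)];sol=[];t0=time.time();tr=0
    while time.time()-t0<540:
        k=rng.choice([i for i in range(L) if pools[i]]);P=pools[k]
        if k and len(P)>120: P.sort(key=lambda s:-sg*psi(s[0])+.01*s[3]); del P[60:]
        st=P[rng.integers(len(P))]
        if k>=2 and rng.random()<.3:
            s=ext(st,np.round(lo_w(),2))
            if s is None: continue
            tr+=1
            for kk in K:
                s=ext(s,kk)
                if s is None: break
            if s: sol.append(s)
        else:
            s=ext(st,np.round(hi_w(),2))
            if s: pools[k+1].append(s)
    for pp in pools[1:]:
        pp.sort(key=lambda s:-sg*psi(s[0])); print([(psi(s[0]),s[0],s[2][-1],s[3]) for s in pp[:1]])
    print(tr,[len(p) for p in pools],len(sol))
    sc=lambda s:-min((s[0]-lo).min(),(hi-s[0]).min(),.25)+.004*s[3]
    sol.sort(key=sc)
    for s in sol[:4]: print(s[0],s[2][:-4],s[3])
    pickle.dump(sol[:20],open(f'sol{sys.argv[1]}.pkl','wb'))
E
for i in 1 2 3 4; do python3 t14.py $i > o$i & done; wait; cat o1 o2 o3 o4
```

```text
-0.08831368656927273 [-0.448 -0.149  0.183  0.32   0.423  0.781]
-0.044266590484335504
[(np.float64(0.4658316026522146), array([-1.177, -0.271,  1.256,  1.399, -0.198,  1.468,  0.876]), array([ 0.49, -0.1 ,  0.65,  0.64]), 8)]
[(np.float64(0.46813214355873467), array([-0.923, -0.265,  1.169,  1.373, -0.264,  1.592,  1.011]), array([ 0.43, -0.15,  0.67,  0.65]), 11)]
[(np.float64(0.47493428299540097), array([-1.01 , -0.277,  1.325,  1.379, -0.144,  1.421,  0.771]), array([ 0.47, -0.24,  0.65,  0.28]), 26)]
[(np.float64(0.4846058448580953), array([-1.399, -0.27 ,  1.229,  1.329, -0.217,  1.564,  0.903]), array([0.48, 0.02, 0.68, 0.94]), 23)]
[(np.float64(0.4598489569357968), array([-0.754, -0.275,  0.986,  1.471, -0.173,  1.404,  0.742]), array([ 0.45, -0.17,  0.65,  0.35]), 41)]
[(np.float64(0.44503080710365517), array([-1.212, -0.274,  1.354,  1.472, -0.304,  1.623,  1.332]), array([ 0.43, -0.08,  0.61,  1.08]), 45)]
[(np.float64(0.44157929065786944), array([-0.714, -0.273,  0.835,  1.482,  0.213,  1.26 , -0.046]), array([ 0.48, -0.24,  0.66, -0.34]), 36)]
5021 [1, 87, 76, 66, 70, 69
[... 2652 characters left out ...]
[-1.44 , -0.268,  1.211,  1.412, -0.275,  1.577,  1.081]), array([0.45, 0.07, 0.65, 1.19]), 15)]
[(np.float64(0.44100508183719395), array([-0.641, -0.259,  0.904,  1.413,  0.27 ,  1.307, -0.138]), array([ 0.44, -0.33,  0.68, -0.59]), 25)]
[(np.float64(0.4599241966929884), array([-1.086, -0.273,  1.359,  1.396,  0.046,  1.262,  0.374]), array([ 0.51, -0.29,  0.64, -0.1 ]), 33)]
[(np.float64(0.42529242742580003), array([-0.831, -0.25 ,  0.96 ,  1.425,  0.088,  1.29 ,  0.181]), array([ 0.5 , -0.21,  0.67, -0.13]), 43)]
[(np.float64(0.4973963502976782), array([ 0.293,  0.544, -0.949,  1.028,  0.031,  1.344,  0.761]), array([0.69, 0.24, 0.56, 1.11]), 95)]
5383 [1, 61, 73, 97, 118, 78, 60, 2751] 0
```

```bash
cat > t15.py <<'E'
from t4 import *
import time
qb=np.array([-0.9088,0.073,1.0923,2.0213,-0.4646,0.5797,0.6263])
a=np.array([-.574,0,.819]); R=fk2(qb,D)[1]
K=[np.append(Tb(np.array([0,75,95])+d*a)+.0187*R[:,2],0) for d in (120,80,30,11)]
m=lambda v:int(max(np.linalg.norm(v[:3])/4,abs(v[3])/.12))+1
def ext(st,w):
    q,p,W,N=st; v=w-p;v[:3]*=100;n=m(v);q2,ok=run(q,[(v,n)],n=3)
    return (q2,w,W+[w],N+n) if ok else None
U=rng.uniform
base=[[.51,.06,.46,.94],[.41,-.3,.46,-1.21],[.65,.15,.74,-.15],[.557,-.08,.422,0],[.42,-.28,.51,-1.05],[.57,.27,.45,-1.2],[.75,-.18,.58,-.38]]
s=(qb,np.array([.5742,-.0684,.3811,0]),[],0);ST=[]
for w in base:
    s=ext(s,np.array(w))
    if s is None: print('fail',w);break
    print(w,s[0],s[3]);ST.append(s)
for s0 in ST[3:]:
    t0=time.time();sol=[];tr=0
    while time.time()-t0<60:
        tr+=1
        w=np.round([U(.42,.65),U(-.2,.15),U(.28,.45),U(-1.6,.2)],2); s=ext(s0,w)
        if s and rng.random()<.5: s=ext(s,np.round([U(.42,.62),U(-.16,.1),U(.22,.4),U(-1.6,.2)],2))
        for kk in K:
            if s: s=ext(s,kk)
        if s: sol.append(s)
    sol.sort(key=lambda s:-min((s[0]-lo).min(),(hi-s[0]).min(),.25)+.004*s[3])
    print(s0[1],tr,len(sol))
    for s in sol[:2]: print(s[0],s[2],s[3])
E
python3 t15.py 1
```

```text
[0.51, 0.06, 0.46, 0.94] [-0.847  0.072  1.026  1.814 -0.669  1.195  1.472] 8
[0.41, -0.3, 0.46, -1.21] [ 0.09  -0.125  0.149  1.961  0.527  0.942 -1.068] 26
[0.65, 0.15, 0.74, -0.15] [-0.303  0.207 -0.169  0.932  0.268  1.471 -0.427] 41
[0.557, -0.08, 0.422, 0] [ 0.071 -0.002  0.063  1.947 -0.276  0.659  0.444] 52
[0.42, -0.28, 0.51, -1.05] [ 0.319 -0.159 -0.048  1.871  0.377  0.971 -0.787] 61
[0.57, 0.27, 0.45, -1.2] [-0.408  0.493 -0.665  1.299  0.806  1.731 -2.105] 76
[0.75, -0.18, 0.58, -0.38] [ 0.603  0.392 -0.737  1.14   0.42   1.142 -0.329] 89
[ 0.557 -0.08   0.422  0.   ] 9765 0
[ 0.42 -0.28  0.51 -1.05] 1841 0
[ 0.57  0.27  0.45 -1.2 ] 2231 0
[ 0.75 -0.18  0.58 -0.38] 1914 6
[ 0.738  0.783 -0.888  2.104  1.905  0.401 -1.482] [array([0.51, 0.06, 0.46, 0.94]), array([ 0.41, -0.3 ,  0.46, -1.21]), array([ 0.65,  0.15,  0.74, -0.15]), array([ 0.557, -0.08 ,  0.422,  0.   ]), array([ 0.42, -0.28,  0.51, -1.05]), array([ 0.57,  0.27,  0.45, -1.2 ]), array([ 0.75, -0.18,  0.58, -0.38]), array([ 0.44, -0.09,  0.29, -0.41]), array([ 0.46, -0.15,  0.33, -0.79]), array([ 0.574, -0.077,  0.178,  0.   ]), array([ 0.597, -0.073,  0.145,  0.   ]), array([ 0.625, -0.069,  0.104,  0.   ]), array([ 0.636, -0.067,  0.088,  0.   ])] 116
[ 0.728  0.776 -0.874  2.104  1.913  0.39  -1.496] [array([0.51, 0.06, 0.46, 0.94]), array([ 0.41, -0.3 ,  0.46, -1.21]), array([ 0.65,  0.15,  0.74, -0.15]), array([ 0.557, -0.08 ,  0.422,  0.   ]), array([ 0.42, -0.28,  0.51, -1.05]), array([ 0.57,  0.27,  0.45, -1.2 ]), array([ 0.75, -0.18,  0.58, -0.38]), array([ 0.44, -0.05,  0.3 , -0.45]), array([ 0.56, -0.07,  0.33, -0.59]), array([ 0.574, -0.077,  0.178,  0.   ]), array([ 0.597, -0.073,  0.145,  0.   ]), array([ 0.625, -0.069,  0.104,  0.   ]), array([ 0.636, -0.067,  0.088,  0.   ])] 114
```

```bash
cat > t16.py <<'E'
exec(open('t15.py').read().split("base=")[0])
import pickle
s=(qb,np.array([.5742,-.0684,.3811,0]),[],0)
for w in [[.51,.06,.46,.94],[.41,-.3,.46,-1.21]]: s=ext(s,np.array(w))
hi_w=lambda:np.round([U(.42,.75),U(-.35,.28),U(.42,.7),U(-1.5,.8)],2)
lo_w=lambda:np.round([U(.42,.6),U(-.16,.1),U(.27,.4),U(-1.2,-.2)],2)
def rnd(st,w): return ext(st,w)
P=[[s],[],[]];sol=[];t0=time.time()
while time.time()-t0<540:
    k=rng.choice([i for i in range(3) if P[i]])
    if k and len(P[k])>160: P[k].sort(key=lambda s:s[0][2]-s[0][0]*.5+.015*s[3]); del P[k][80:]
    st=P[k][rng.integers(len(P[k]))]
    if k==2 or (k==1 and rng.random()<.5):
        s=ext(st,lo_w())
        if s and rng.random()<.4: s=ext(s,lo_w())
        for kk in K:
            if s: s=ext(s,kk)
        if s: sol.append(s)
    else:
        s=ext(st,hi_w())
        if s: P[k+1].append(s)
sol.sort(key=lambda s:-min((s[0]-lo).min(),(hi-s[0]).min(),.25)+.006*s[3])
print(len(sol))
for s in sol[:2]: print(s[0],[list(w) for w in s[2][:-4]],s[3])
E
for i in 1 2 3 4; do python3 t16.py $i > o$i & done; wait; cat o1 o2 o3 o4
```

```text
0
0
0
1
[ 0.765  0.803 -0.931  2.103  1.884  0.433 -1.446] [[np.float64(0.51), np.float64(0.06), np.float64(0.46), np.float64(0.94)], [np.float64(0.41), np.float64(-0.3), np.float64(0.46), np.float64(-1.21)], [np.float64(0.72), np.float64(-0.34), np.float64(0.43), np.float64(-0.66)], [np.float64(0.45), np.float64(0.21), np.float64(0.42), np.float64(0.69)], [np.float64(0.47), np.float64(0.1), np.float64(0.4), np.float64(-0.53)], [np.float64(0.51), np.float64(0.04), np.float64(0.31), np.float64(-0.53)]] 74
```

```bash
cat > rp.py <<'E'
from t4 import *
a=np.array([-.574,0,.819])
qb=np.array([-0.9088,0.073,1.0923,2.0213,-0.4646,0.5797,0.6263]); R0=fk2(qb,D)[1]
K=[np.append(Tb(np.array([0,75,95])+d*a)+.0187*R0[:,2],0) for d in (120,80,30,11)]
m=lambda v:int(max(np.linalg.norm(v[:3])/4,abs(v[3])/.12))+1
def chain(q,p,W):
    for w in W:
        w=np.array(w);v=w-p;v[:3]*=100;n=m(v);mx=0;ml=9
        for i in range(n):
            qn=step(q,v/n,n=3);mx=max(mx,(np.abs(qn-q)/.1/np.array([1.89,1.89,2.39,2.39,3.01,3.01,3.01])).max());q=qn;ml=min(ml,(q-lo).min(),(hi-q).min())
        print(w,n,v/n,q,'sp %.2f lim %.2f err %.4f'%(mx,ml,np.linalg.norm(fk2(q,D)[0]-w[:3])));p=w
    return q
E
python3 - <<'E'
from rp import *
W=[[.51,.06,.46,.94],[.41,-.3,.46,-1.21],[.72,-.34,.43,-.66],[.45,.21,.42,.69],[.47,.1,.4,-.53],[.51,.04,.31,-.53]]+K
chain(qb,np.array([.5742,-.0684,.3811,0]),W)
E
python3 - <<'E'
from h import *
p,d,c=pickle.load(open('side0.pkl','rb'))
for u,v in [(570,220),(520,215),(600,235),(630,260)]: print(world(c,u,v,d[v,u]))
E
```

```text
[0.51 0.06 0.46 0.94] 8 [-0.803  1.605  0.986  0.117] [-0.847  0.072  1.026  1.814 -0.669  1.195  1.472] sp 0.38 lim 0.31 err 0.0000
[ 0.41 -0.3   0.46 -1.21] 18 [-0.556 -2.     0.    -0.119] [ 0.09  -0.125  0.149  1.961  0.527  0.942 -1.068] sp 0.63 lim 0.02 err 0.0000
[ 0.72 -0.34  0.43 -0.66] 8 [ 3.875 -0.5   -0.375  0.069] [ 0.267  0.401  0.097  1.423  0.057  0.745 -0.209] sp 0.40 lim 0.24 err 0.0000
[0.45 0.21 0.42 0.69] 16 [-1.687  3.438 -0.063  0.084] [ 0.094 -0.09  -0.438  2.029 -0.475  0.731  0.756] sp 0.34 lim 0.21 err 0.0000
[ 0.47  0.1   0.4  -0.53] 11 [ 0.182 -1.    -0.182 -0.111] [ 0.639 -0.096 -1.177  2.043  0.497  0.824 -1.231] sp 0.64 lim 0.13 err 0.0000
[ 0.51  0.04  0.31 -0.53] 3 [ 1.333 -2.    -3.     0.   ] [ 0.641  0.159 -1.178  2.165  0.939  0.736 -1.563] sp 0.52 lim 0.26 err 0.0000
[ 0.574 -0.077  0.178  0.   ] 5 [ 1.284 -2.344 -2.647  0.106] [ 0.871  0.521 -0.951  2.198  1.463  0.262 -1.132] sp 0.53 lim 0.10 err 0.0000
[ 0.597 -0.073  0.145  0.   ] 2 [ 1.132  0.191 -1.638  0.   ] [ 0.815  0.621 -0.926  2.171  1.689  0.317 -1.327] sp 0.43 lim 0.12 err 0.0000
[ 0.625 -0.069  0.104  0.   ] 2 [ 1.415  0.239 -2.047  0.   ] [ 0.779  0.756 -0.933  2.123  1.843  0.405 -1.426] sp 0.36 lim 0.20 err 0.0000
[ 0.636 -0.067  0.088  0.   ] 1 [ 1.075  0.181 -1.556  0.   ] [ 0.765  0.803 -0.931  2.103  1.884  0.433 -1.446] sp 0.25 lim 0.27 err 0.0000
[ 0.8904 -0.2     0.1886]
[ 0.8357 -0.1509  0.1805]
[ 0.8974 -0.254   0.1891]
[ 0.8834 -0.3218  0.1886]
```

Emit:
send_rows(
  plan=[
    {"tx": -0.8, "ty": 1.6, "tz": 1, "yaw": 0.117, "grip": 6},
    {"tx": -0.8, "ty": 1.6, "tz": 1, "yaw": 0.117, "grip": 6},
    {"tx": -0.8, "ty": 1.6, "tz": 1, "yaw": 0.117, "grip": 6},
    {"tx": -0.8, "ty": 1.6, "tz": 1, "yaw": 0.117, "grip": 6},
    {"tx": -0.8, "ty": 1.6, "tz": 1, "yaw": 0.117, "grip": 6},
    {"tx": -0.8, "ty": 1.6, "tz": 1, "yaw": 0.117, "grip": 6},
    {"tx": -0.8, "ty": 1.6, "tz": 1, "yaw": 0.117, "grip": 6},
    {"tx": -0.8, "ty": 1.6, "tz": 1, "yaw": 0.117, "grip": 6},
  ],
)

```text
time: 6.55
ee_pos: [0.5093, 0.061, 0.4623]
eef_rot: [[0.238, -0.884, 0.403], [0.492, 0.467, 0.735], [-0.837, 0.024, 0.546]]
ft_force: [-0.4, -0.2, 0.2]
gripper_width: 0.0601
```

```bash
cat > st.py <<'E'
from h import *
s=bot.read_state();R=s['eef_rot'];print(s['time'],s['qpos'],s['ee_pos'],'x',R[:,0],'az %.3f tilt %.3f w %.4f'%(np.arctan2(R[1,0],R[0,0]),np.arccos(-R[2,0]),s['gripper_width']),s['ft_force'])
E
python3 st.py
```

```text
6.55 [-0.8515  0.0696  1.0269  1.8094 -0.6645  1.201   1.465 ] [0.5093 0.061  0.4623] x [ 0.2377  0.4922 -0.8374] az 1.121 tilt 0.578 w 0.0601 [-0.4369 -0.224   0.1811]
```

Emit:
send_rows(
  plan=[
    {"tx": -0.55, "ty": -2, "tz": 0, "yaw": -0.12, "grip": 6},
    {"tx": -0.55, "ty": -2, "tz": 0, "yaw": -0.12, "grip": 6},
    {"tx": -0.55, "ty": -2, "tz": 0, "yaw": -0.12, "grip": 6},
    {"tx": -0.55, "ty": -2, "tz": 0, "yaw": -0.12, "grip": 6},
    {"tx": -0.55, "ty": -2, "tz": 0, "yaw": -0.12, "grip": 6},
    {"tx": -0.55, "ty": -2, "tz": 0, "yaw": -0.12, "grip": 6},
    {"tx": -0.55, "ty": -2, "tz": 0, "yaw": -0.12, "grip": 6},
    {"tx": -0.55, "ty": -2, "tz": 0, "yaw": -0.12, "grip": 6},
    {"tx": -0.55, "ty": -2, "tz": 0, "yaw": -0.12, "grip": 6},
    {"tx": -0.55, "ty": -2, "tz": 0, "yaw": -0.12, "grip": 6},
    {"tx": -0.55, "ty": -2, "tz": 0, "yaw": -0.12, "grip": 6},
    {"tx": -0.55, "ty": -2, "tz": 0, "yaw": -0.12, "grip": 6},
  ],
)

```text
time: 7.75
ee_pos: [0.4433, -0.1803, 0.4618]
eef_rot: [[0.517, 0.357, 0.778], [-0.177, 0.934, -0.311], [-0.838, 0.023, 0.546]]
ft_force: [-0.3, -0.5, 0.2]
gripper_width: 0.0597
```

Emit:
send_rows(
  plan=[
    {"tx": -0.55, "ty": -2, "tz": 0, "yaw": -0.12, "grip": 6},
    {"tx": -0.55, "ty": -2, "tz": 0, "yaw": -0.12, "grip": 6},
    {"tx": -0.55, "ty": -2, "tz": 0, "yaw": -0.12, "grip": 6},
    {"tx": -0.55, "ty": -2, "tz": 0, "yaw": -0.12, "grip": 6},
    {"tx": -0.55, "ty": -2, "tz": 0, "yaw": -0.12, "grip": 6},
    {"tx": -0.55, "ty": -2, "tz": 0, "yaw": -0.12, "grip": 6},
  ],
)

```text
time: 8.35
ee_pos: [0.4103, -0.3002, 0.4618]
eef_rot: [[0.272, 0.884, 0.38], [-0.474, 0.467, -0.747], [-0.838, 0.023, 0.546]]
ft_force: [-0.1, 0.5, -0.6]
gripper_width: 0.0601
```

```bash
python3 st.py
```

```text
8.35 [ 0.1178 -0.1191  0.1212  1.9524  0.5251  0.9528 -1.0826] [ 0.4103 -0.3002  0.4618] x [ 0.2717 -0.474  -0.8375] az -1.050 tilt 0.578 w 0.0601 [-0.0542  0.4862 -0.6204]
```

Emit:
send_rows(
  plan=[
    {"tx": 3.9, "ty": -0.5, "tz": -0.4, "yaw": 0.07, "grip": 6},
    {"tx": 3.9, "ty": -0.5, "tz": -0.4, "yaw": 0.07, "grip": 6},
    {"tx": 3.9, "ty": -0.5, "tz": -0.4, "yaw": 0.07, "grip": 6},
    {"tx": 3.9, "ty": -0.5, "tz": -0.4, "yaw": 0.07, "grip": 6},
    {"tx": 3.9, "ty": -0.5, "tz": -0.4, "yaw": 0.07, "grip": 6},
    {"tx": 3.9, "ty": -0.5, "tz": -0.4, "yaw": 0.07, "grip": 6},
    {"tx": 3.9, "ty": -0.5, "tz": -0.4, "yaw": 0.07, "grip": 6},
    {"tx": 3.7, "ty": -0.5, "tz": -0.4, "yaw": 0.07, "grip": 6},
  ],
)

```text
time: 9.15
ee_pos: [0.7224, -0.3394, 0.4288]
eef_rot: [[0.484, 0.494, 0.723], [-0.252, 0.869, -0.425], [-0.838, 0.023, 0.545]]
ft_force: [0.9, 0.8, 0.3]
gripper_width: 0.0603
```

Emit:
send_rows(
  plan=[
    {"tx": -1.7, "ty": 3.4, "tz": -0.06, "yaw": 0.085, "grip": 6},
    {"tx": -1.7, "ty": 3.4, "tz": -0.06, "yaw": 0.085, "grip": 6},
    {"tx": -1.7, "ty": 3.4, "tz": -0.06, "yaw": 0.085, "grip": 6},
    {"tx": -1.7, "ty": 3.4, "tz": -0.06, "yaw": 0.085, "grip": 6},
    {"tx": -1.7, "ty": 3.4, "tz": -0.06, "yaw": 0.085, "grip": 6},
    {"tx": -1.7, "ty": 3.4, "tz": -0.06, "yaw": 0.085, "grip": 6},
    {"tx": -1.7, "ty": 3.4, "tz": -0.06, "yaw": 0.085, "grip": 6},
    {"tx": -1.7, "ty": 3.4, "tz": -0.06, "yaw": 0.085, "grip": 6},
    {"tx": -1.7, "ty": 3.4, "tz": -0.06, "yaw": 0.085, "grip": 6},
    {"tx": -1.7, "ty": 3.4, "tz": -0.06, "yaw": 0.085, "grip": 6},
    {"tx": -1.7, "ty": 3.4, "tz": -0.06, "yaw": 0.085, "grip": 6},
    {"tx": -1.7, "ty": 3.4, "tz": -0.06, "yaw": 0.085, "grip": 6},
  ],
)

```text
time: 10.35
ee_pos: [0.5158, 0.0697, 0.4225]
eef_rot: [[0.468, -0.482, 0.74], [0.28, 0.876, 0.393], [-0.838, 0.023, 0.545]]
ft_force: [-0.8, 0.6, 0.4]
gripper_width: 0.0601
```

```bash
python3 st.py
```

```text
10.35 [ 0.2763 -0.0509 -0.3567  1.99   -0.405   0.7097  0.655 ] [0.5158 0.0697 0.4225] x [ 0.4684  0.2802 -0.8379] az 0.539 tilt 0.577 w 0.0601 [-0.754   0.5632  0.3933]
```

Run:
```python
from rp import *
q=np.array([ 0.2763,-0.0509,-0.3567,1.99,-0.405,0.7097,0.655 ]);p=np.array([.5158,.0697,.4225,.363])
for alt in ([[.45,.21,.42,.69],[.47,.1,.4,-.53],[.51,.04,.31,-.53]],[[.47,.1,.4,-.53],[.51,.04,.31,-.53]],[[.45,.21,.42,.69],[.47,.1,.4,-.53],[.51,.02,.29,-.53]]):
    print();chain(q,p,alt+K)
```

```text
[0.45 0.21 0.42 0.69] 4 [-1.645  3.507 -0.063  0.082] [ 0.142 -0.089 -0.481  2.026 -0.48   0.734  0.759] sp 0.19 lim 0.21 err 0.0000
[ 0.47  0.1   0.4  -0.53] 11 [ 0.182 -1.    -0.182 -0.111] [ 0.744 -0.113 -1.256  2.041  0.463  0.808 -1.196] sp 0.63 lim 0.12 err 0.0000
[ 0.51  0.04  0.31 -0.53] 3 [ 1.333 -2.    -3.     0.   ] [ 0.732  0.195 -1.295  2.162  0.976  0.776 -1.594] sp 0.65 lim 0.15 err 0.0000
[ 0.574 -0.077  0.178  0.   ] 5 [ 1.284 -2.344 -2.647  0.106] [ 0.954  0.577 -1.077  2.194  1.474  0.349 -1.121] sp 0.57 lim 0.19 err 0.0000
[ 0.597 -0.073  0.145  0.   ] 2 [ 1.132  0.191 -1.638  0.   ] [ 0.885  0.672 -1.035  2.167  1.658  0.396 -1.271] sp 0.33 lim 0.21 err 0.0000
[ 0.625 -0.069  0.104  0.   ] 2 [ 1.415  0.239 -2.047  0.   ] [ 0.83   0.797 -1.014  2.12   1.807  0.468 -1.365] sp 0.34 lim 0.27 err 0.0000
[ 0.636 -0.067  0.088  0.   ] 1 [ 1.075  0.181 -1.556  0.   ] [ 0.811  0.843 -1.006  2.099  1.849  0.491 -1.385] sp 0.24 lim 0.33 err 0.0000

[ 0.47  0.1   0.4  -0.53] 8 [-0.573  0.379 -0.281 -0.112] [ 0.44  -0.078 -1.009  2.046  0.53   0.846 -1.274] sp 0.88 lim 0.17 e
[... 979 characters left out ...]
000
[ 0.51  0.02  0.29 -0.53] 4 [ 1.   -2.   -2.75  0.  ] [ 0.724  0.214 -1.242  2.202  1.044  0.728 -1.632] sp 0.55 lim 0.17 err 0.0000
[ 0.574 -0.077  0.178  0.   ] 5 [ 1.284 -1.944 -2.247  0.106] [ 0.94   0.566 -1.055  2.194  1.47   0.333 -1.122] sp 0.61 lim 0.17 err 0.0000
[ 0.597 -0.073  0.145  0.   ] 2 [ 1.132  0.191 -1.638  0.   ] [ 0.873  0.662 -1.015  2.167  1.661  0.381 -1.28 ] sp 0.35 lim 0.19 err 0.0000
[ 0.625 -0.069  0.104  0.   ] 2 [ 1.415  0.239 -2.047  0.   ] [ 0.82   0.789 -0.999  2.121  1.811  0.456 -1.376] sp 0.34 lim 0.26 err 0.0000
[ 0.636 -0.067  0.088  0.   ] 1 [ 1.075  0.181 -1.556  0.   ] [ 0.803  0.835 -0.992  2.1    1.853  0.48  -1.396] sp 0.24 lim 0.32 err 0.0000
```

Emit:
send_rows(
  plan=[
    {"tx": -1.6, "ty": 3.5, "tz": -0.06, "yaw": 0.082, "grip": 6},
    {"tx": -1.6, "ty": 3.5, "tz": -0.06, "yaw": 0.082, "grip": 6},
    {"tx": -1.6, "ty": 3.5, "tz": -0.06, "yaw": 0.082, "grip": 6},
    {"tx": -1.6, "ty": 3.5, "tz": -0.06, "yaw": 0.082, "grip": 6},
  ],
)

```text
time: 10.75
ee_pos: [0.4518, 0.2096, 0.4201]
eef_rot: [[0.353, -0.739, 0.574], [0.416, 0.674, 0.611], [-0.838, 0.023, 0.545]]
ft_force: [1.1, -0.4, -0.8]
gripper_width: 0.0597
```

Emit:
send_rows(
  plan=[
    {"tx": 0.17, "ty": -0.9, "tz": -0.17, "yaw": -0.102, "grip": 6},
    {"tx": 0.17, "ty": -0.9, "tz": -0.17, "yaw": -0.102, "grip": 6},
    {"tx": 0.17, "ty": -0.9, "tz": -0.17, "yaw": -0.102, "grip": 6},
    {"tx": 0.17, "ty": -0.9, "tz": -0.17, "yaw": -0.102, "grip": 6},
    {"tx": 0.17, "ty": -0.9, "tz": -0.17, "yaw": -0.102, "grip": 6},
    {"tx": 0.17, "ty": -0.9, "tz": -0.17, "yaw": -0.102, "grip": 6},
    {"tx": 0.17, "ty": -0.9, "tz": -0.17, "yaw": -0.102, "grip": 6},
    {"tx": 0.17, "ty": -0.9, "tz": -0.17, "yaw": -0.102, "grip": 6},
    {"tx": 0.17, "ty": -0.9, "tz": -0.17, "yaw": -0.102, "grip": 6},
    {"tx": 0.17, "ty": -0.9, "tz": -0.17, "yaw": -0.102, "grip": 6},
    {"tx": 0.17, "ty": -0.9, "tz": -0.17, "yaw": -0.102, "grip": 6},
    {"tx": 0.17, "ty": -0.9, "tz": -0.17, "yaw": -0.102, "grip": 6},
  ],
)

```text
time: 11.95
ee_pos: [0.4731, 0.1, 0.4002]
eef_rot: [[0.511, 0.39, 0.766], [-0.196, 0.921, -0.338], [-0.837, 0.023, 0.547]]
ft_force: [-0.3, -0.4, -0.9]
gripper_width: 0.0598
```

```bash
python3 st.py
```

```text
11.95 [ 0.7053 -0.0875 -1.2439  2.0342  0.5077  0.8312 -1.2486] [0.4731 0.1    0.4002] x [ 0.5113 -0.1957 -0.8368] az -0.366 tilt 0.579 w 0.0598 [-0.2533 -0.4109 -0.8553]
```

Emit:
send_rows(
  plan=[
    {"tx": 0.95, "ty": -1.5, "tz": -2.2, "yaw": 0, "grip": 6},
    {"tx": 0.95, "ty": -1.5, "tz": -2.2, "yaw": 0, "grip": 6},
    {"tx": 0.9, "ty": -1.5, "tz": -2.3, "yaw": 0, "grip": 6},
    {"tx": 0.9, "ty": -1.5, "tz": -2.3, "yaw": 0, "grip": 6},
  ],
)

```text
time: 12.35
ee_pos: [0.5104, 0.0397, 0.3087]
eef_rot: [[0.511, 0.386, 0.768], [-0.193, 0.922, -0.335], [-0.838, 0.023, 0.545]]
ft_force: [0.2, -1.5, 0.2]
gripper_width: 0.0601
```

Emit:
send_rows(
  plan=[
    {"tx": 1.1, "ty": -1.9, "tz": -2.2, "yaw": 0.09, "grip": 6},
    {"tx": 1.1, "ty": -1.9, "tz": -2.2, "yaw": 0.09, "grip": 6},
    {"tx": 1.1, "ty": -2, "tz": -2.2, "yaw": 0.09, "grip": 6},
    {"tx": 1.1, "ty": -2, "tz": -2.2, "yaw": 0.09, "grip": 6},
    {"tx": 1.1, "ty": -2, "tz": -2.2, "yaw": 0.09, "grip": 6},
    {"tx": 0.9, "ty": -1.9, "tz": -2.2, "yaw": 0.085, "grip": 6},
  ],
)

```text
time: 12.95
ee_pos: [0.5743, -0.0774, 0.1768]
eef_rot: [[0.538, -0.142, 0.831], [0.097, 0.99, 0.106], [-0.838, 0.023, 0.546]]
ft_force: [0.8, 0.8, 0.8]
gripper_width: 0.06
```

```bash
python3 st.py
```

```text
12.95 [ 0.913   0.5487 -1.0118  2.1958  1.4689  0.3016 -1.1247] [ 0.5743 -0.0774  0.1768] x [ 0.5377  0.097  -0.8376] az 0.178 tilt 0.578 w 0.0600 [0.7996 0.767  0.8372]
```

Exactly as predicted. Look with the wrist and side cameras.

Run:
```python
from h import *
shot('wrist','wrist1'); shot('side','side1')
```

```text
(no output)
```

View pics/wrist1.png

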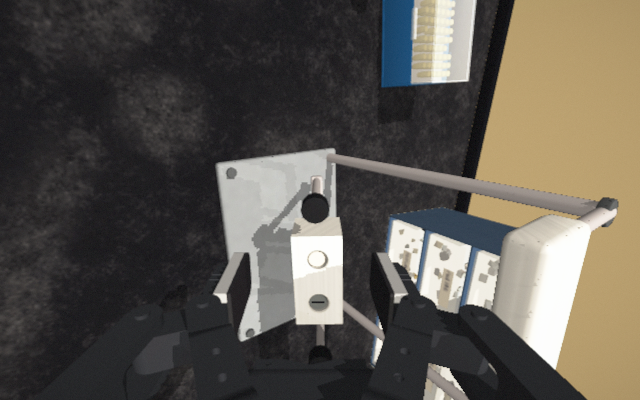

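View pics/side1.png

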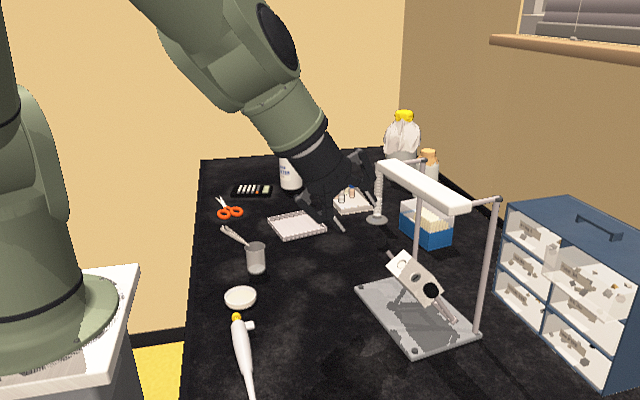

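```bash
python3 - <<'E'
from h import *
p,d,c=pickle.load(open('wrist1.pkl','rb'))
for n,(u,v) in dict(knob=(315,206),knobr=(319,356),vial=(317,260),plug=(319,298),f1=(300,230),f2=(336,320),f3=(300,320),f4=(335,230)).items():
    dd=np.median(d[v-1:v+2,u-1:u+2]); print(n,world(c,u,v,dd),dd)
a=np.array([-.574,0,.819]);B=np.array([.6445,-.1415,.167])
def Tb(P):
    cc,s=np.cos(B[2]),np.sin(B[2]);P=np.array(P)/1000;return np.array([B[0]+cc*P[0]-s*P[1],B[1]+s*P[0]+cc*P[1],P[2]])
for nm,P in (('knobtop',np.array([0,75,95])+20*a),('krtop',np.array([0,-75,95])+20*a),('vial',np.array([0,22,95])-2*a),('plug',np.array([0,-22,95])-2*a)): print(nm,Tb(P),proj(c,Tb(P)))
# black blob at knob
g=p.max(2)[185:228,295:335]; m=(g<45).astype(np.uint8); n,l,s,cen=cv2.connectedComponentsWithStats(m); print(s,cen+[295,185])
E
python3 -c "
import cv2
a=cv2.imread('pics/wrist1.png')[170:370,230:430];cv2.imwrite('pics/c5.png',cv2.resize(a,(600,600),interpolation=0))"
```

```text
knob [ 0.6191 -0.064   0.1129] 0.23474403
knobr [ 0.6436 -0.2053  0.1109] 0.27996317
vial [ 0.6411 -0.1187  0.0944] 0.27345106
plug [ 0.6485 -0.1573  0.0945] 0.28567562
f1 [ 0.6316 -0.0958  0.0767] 0.277439
f2 [ 0.6637 -0.1779  0.1048] 0.2902007
f3 [ 0.6367 -0.1826  0.085 ] 0.29212978
f4 [ 0.6557 -0.0916  0.0961] 0.2743447
knobtop [ 0.6207 -0.0695  0.1114] [314.8711 212.2897]
krtop [ 0.6456 -0.2174  0.1114] [319.6141 367.0817]
vial [ 0.642  -0.1196  0.0934] [317.0541 260.4032]
plug [ 0.6493 -0.163   0.0934] [318.3208 302.8107]
[[   0    0   40   43 1160]
 [   7    8   26   30  560]] [[314.6698 205.0509]
 [314.1482 207.9661]]
```

View pics/c5.png

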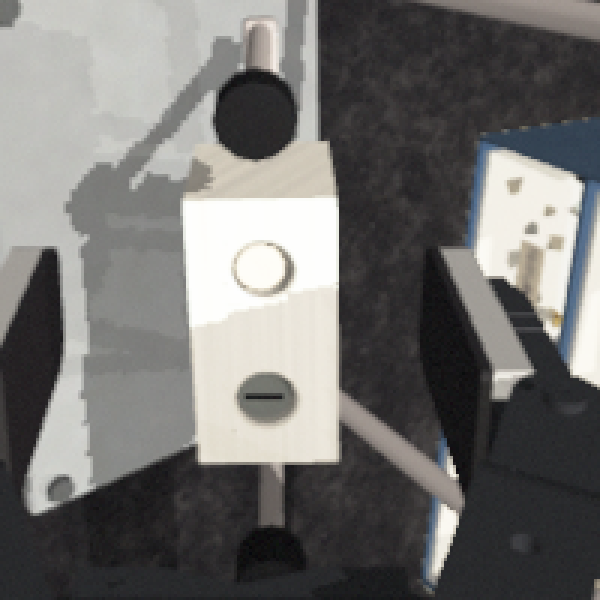

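Emit:
send_rows(
  plan=[
    {"tx": 1.2, "ty": 0.23, "tz": -1.75, "yaw": -0.01, "grip": 5},
    {"tx": 1.2, "ty": 0.23, "tz": -1.75, "yaw": 0, "grip": 5},
    {"tx": 1.25, "ty": 0.23, "tz": -1.75, "yaw": 0, "grip": 5},
    {"tx": 1.25, "ty": 0.23, "tz": -1.8, "yaw": 0, "grip": 5},
    {"tx": 1.25, "ty": 0.23, "tz": -1.8, "yaw": 0, "grip": 5},
    {"tx": 0, "ty": 0, "tz": 0, "yaw": 0, "grip": 5},
  ],
)

```text
time: 13.65
ee_pos: [0.6358, -0.0637, 0.0879]
eef_rot: [[0.537, -0.129, 0.834], [0.091, 0.991, 0.094], [-0.838, 0.026, 0.544]]
ft_force: [-0.8, -0.2, 0.5]
gripper_width: 0.0498
```

```bash
python3 st.py
python3 - <<'E'
from h import *
shot('wrist','wrist2')
E
```

```text
13.65 [ 0.7777  0.8203 -0.9657  2.103   1.8685  0.4683 -1.4399] [ 0.6358 -0.0637  0.0879] x [ 0.5373  0.0914 -0.8384] az 0.169 tilt 0.576 w 0.0498 [-0.7869 -0.2433  0.484 ]
```

View pics/wrist2.png

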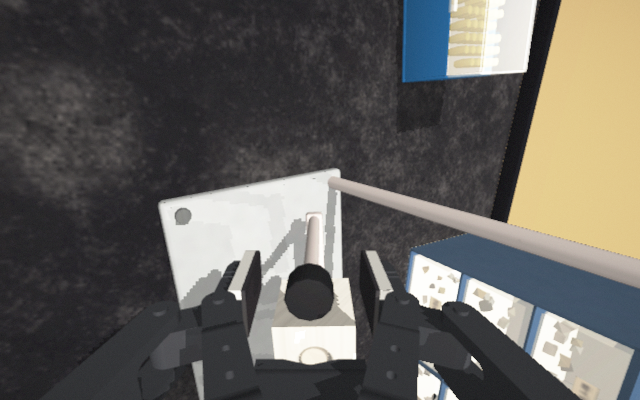

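Emit:
send_rows(
  squeeze=40,
  plan=[
    {"tx": 0, "ty": 0, "tz": 0, "yaw": 0, "grip": 1.5},
    {"tx": 0, "ty": 0, "tz": 0, "yaw": 0, "grip": 1.5},
    {"tx": 0, "ty": 0, "tz": 0, "yaw": 0, "grip": 1.5},
    {"tx": 0, "ty": 0, "tz": 0, "yaw": 0, "grip": 1.5},
  ],
)

```text
time: 14.1
ee_pos: [0.6344, -0.0652, 0.09]
eef_rot: [[0.538, -0.128, 0.833], [0.089, 0.991, 0.096], [-0.838, 0.023, 0.545]]
ft_force: [-13.3, -0.5, 5.6]
gripper_width: 0.0202
```

Emit:
send_rows(
  plan=[
    {"tx": -0.23, "ty": -0.04, "tz": 0.33, "yaw": 0, "grip": 1.5},
    {"tx": -0.23, "ty": -0.04, "tz": 0.33, "yaw": 0, "grip": 1.5},
    {"tx": -0.23, "ty": -0.04, "tz": 0.33, "yaw": 0, "grip": 1.5},
    {"tx": -0.23, "ty": -0.04, "tz": 0.33, "yaw": 0, "grip": 1.5},
    {"tx": -0.23, "ty": -0.04, "tz": 0.33, "yaw": 0, "grip": 1.5},
    {"tx": -0.23, "ty": -0.04, "tz": 0.33, "yaw": 0, "grip": 1.5},
    {"tx": 0, "ty": 0, "tz": 0, "yaw": 0, "grip": 1.5},
  ],
)

```text
time: 14.8
ee_pos: [0.6209, -0.0675, 0.1096]
eef_rot: [[0.538, -0.128, 0.833], [0.089, 0.991, 0.095], [-0.838, 0.023, 0.545]]
ft_force: [-10.4, 1.2, -4.1]
gripper_width: 0.0202
```

```bash
python3 st.py
python3 - <<'E'
from h import *
shot('wrist','wrist3');shot('side','side3')
import cv2
a=cv2.imread('pics/side3.png')[200:380,320:520];cv2.imwrite('pics/c6.png',cv2.resize(a,(660,594),interpolation=2))
E
```

```text
14.8 [ 0.8012  0.7547 -0.9715  2.132   1.8126  0.4336 -1.412 ] [ 0.6209 -0.0675  0.1096] x [ 0.5382  0.089  -0.8381] az 0.164 tilt 0.577 w 0.0202 [-10.3938   1.2293  -4.0728]
```

View pics/c6.png

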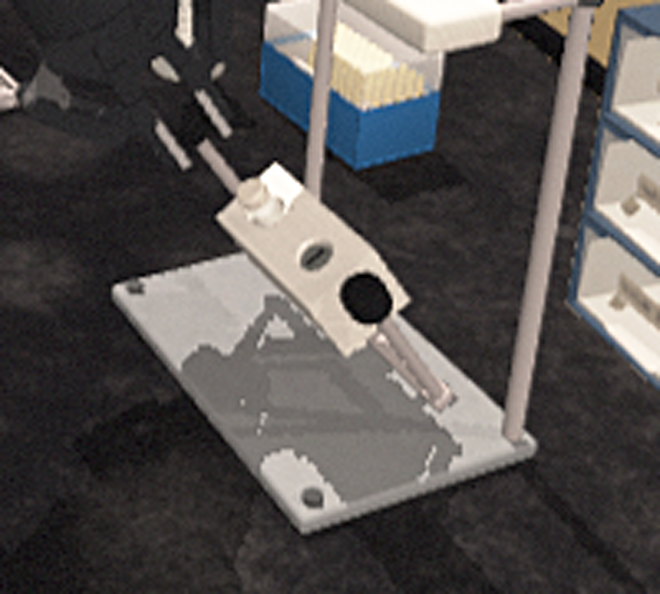

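View pics/wrist3.png

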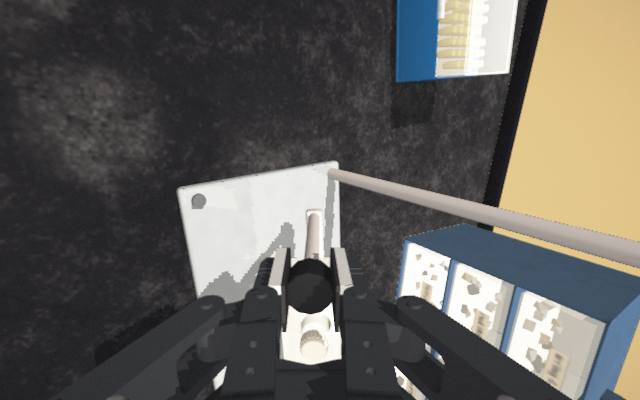

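Emit:
send_rows(
  plan=[
    {"tx": -0.11, "ty": -0.02, "tz": 0.16, "yaw": 0, "grip": 1.5},
    {"tx": 0, "ty": 0, "tz": 0, "yaw": 0, "grip": 1.5},
    {"tx": 0, "ty": 0, "tz": 0, "yaw": 0, "grip": 5},
    {"tx": 0, "ty": 0, "tz": 0, "yaw": 0, "grip": 5},
    {"tx": 0, "ty": 0, "tz": 0, "yaw": 0, "grip": 5},
  ],
)

```text
time: 15.4
ee_pos: [0.6215, -0.0677, 0.1119]
eef_rot: [[0.54, -0.129, 0.832], [0.089, 0.991, 0.095], [-0.837, 0.022, 0.547]]
ft_force: [0.8, -0.7, -1.0]
gripper_width: 0.0502
```

Run:
```python
from rp import *
from h import bot
s=bot.read_state();q=s['qpos'];p=np.append(s['ee_pos'],0)
W=[[.590,-.073,.157,0],[.599,-.1255,.157,0],[.6386,-.1192,.0983,0],[.573,-.13,.192,0],[.52,-.13,.25,0],[.45,0,.3,.0]]
chain(q,p,W)
```

```text
[ 0.59  -0.073  0.157  0.   ] 2 [-1.5758 -0.2639  2.257   0.    ] [ 0.8477  0.5993 -0.9691  2.1808  1.6269  0.3309 -1.2882] sp 0.41 lim 0.17 err 0.0001
[ 0.599  -0.1255  0.157   0.    ] 2 [ 0.45  -2.625  0.     0.   ] [ 0.9024  0.6029 -0.8982  2.1252  1.4333  0.2482 -1.0012] sp 0.54 lim 0.09 err 0.0001
[ 0.6386 -0.1192  0.0983  0.    ] 2 [ 1.98   0.315 -2.935  0.   ] [ 0.8065  0.7556 -0.8428  2.0649  1.7799  0.3075 -1.3015] sp 0.70 lim 0.09 err 0.0001
[ 0.573 -0.13   0.192  0.   ] 3 [-2.1867 -0.36    3.1233  0.    ] [ 0.9567  0.4929 -0.9056  2.1543  1.0419  0.2018 -0.6379] sp 1.02 lim 0.00 err 0.0002
[ 0.52 -0.13  0.25  0.  ] 2 [-2.65  0.    2.9   0.  ] [ 1.3409  0.433  -1.3048  2.198   0.771   0.3324 -0.3692] sp 1.06 lim 0.11 err 0.0002
[0.45 0.   0.3  0.  ] 4 [-1.75  3.25  1.25  0.  ] [ 2.91   -0.0278 -1.5     2.43   -0.5979  0.2796  0.7758] sp 6.41 lim 0.00 err 0.5489
```

Emit:
send_rows(
  plan=[
    {"tx": -1.05, "ty": -0.18, "tz": 1.5, "yaw": 0, "grip": 5},
    {"tx": -1.05, "ty": -0.18, "tz": 1.5, "yaw": 0, "grip": 5},
    {"tx": -1.05, "ty": -0.18, "tz": 1.5, "yaw": 0, "grip": 5},
    {"tx": 0.3, "ty": -1.75, "tz": 0, "yaw": 0, "grip": 5},
    {"tx": 0.3, "ty": -1.75, "tz": 0, "yaw": 0, "grip": 5},
    {"tx": 0.3, "ty": -1.75, "tz": 0, "yaw": 0, "grip": 5},
    {"tx": 0, "ty": 0, "tz": 0, "yaw": 0, "grip": 5},
  ],
)

```text
time: 16.1
ee_pos: [0.5989, -0.128, 0.1564]
eef_rot: [[0.54, -0.126, 0.832], [0.087, 0.992, 0.093], [-0.837, 0.022, 0.546]]
ft_force: [-0.5, 0.1, -0.1]
gripper_width: 0.0498
```

```bash
python3 st.py
python3 - <<'E'
from h import *
shot('wrist','wrist4')
E
```

```text
16.1 [ 0.9125  0.6088 -0.908   2.1237  1.435   0.2561 -0.9988] [ 0.5989 -0.128   0.1564] x [ 0.54    0.0869 -0.8372] az 0.160 tilt 0.579 w 0.0498 [-0.5195  0.1192 -0.1214]
```

View pics/wrist4.png

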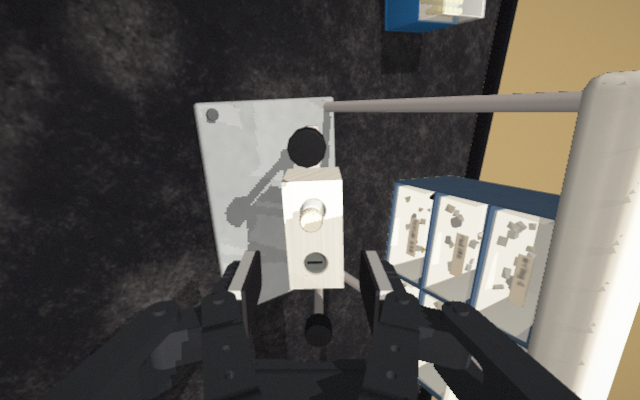

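Run:
```python
from h import *
p,d,c=pickle.load(open('wrist4.pkl','rb'))
a=np.array([-.574,0,.819]);B=np.array([.6445,-.1405,.167])
def Tb(P):
    cc,s=np.cos(B[2]),np.sin(B[2]);P=np.array(P)/1000;return np.array([B[0]+cc*P[0]-s*P[1],B[1]+s*P[0]+cc*P[1],P[2]])
for dd in (0,18,20,22,24): print(dd,Tb(np.array([0,22,95])+dd*a),proj(c,Tb(np.array([0,22,95])+dd*a)))
print('plug',proj(c,Tb(np.array([0,-22,95])-2*a)), 'knob',proj(c,Tb(np.array([0,75,95])+46*a)))
for u,v in ((310,222),(312,216),(314,208),(312,228)): print(u,v,world(c,u,v,d[v,u]))
b=cv2.imread('pics/wrist4.png')[120:300,250:370];cv2.imwrite('pics/c7.png',cv2.resize(b,(480,720)[:2],interpolation=0)[:600])
```

```text
0 [ 0.6408 -0.1188  0.095 ] [312.9303 211.2777]
18 [ 0.6307 -0.1205  0.1097] [312.3267 220.0954]
20 [ 0.6295 -0.1207  0.1114] [312.2537 221.1626]
22 [ 0.6284 -0.1209  0.113 ] [312.1793 222.2491]
24 [ 0.6273 -0.1211  0.1147] [312.1036 223.3553]
plug [315.4099 262.2779] knob [306.7944 149.4148]
310 222 [ 0.6263 -0.1204  0.1134]
312 216 [ 0.6263 -0.1158  0.115 ]
314 208 [ 0.631  -0.1119  0.1098]
312 228 [ 0.6279 -0.1246  0.1141]
```

View pics/c7.png

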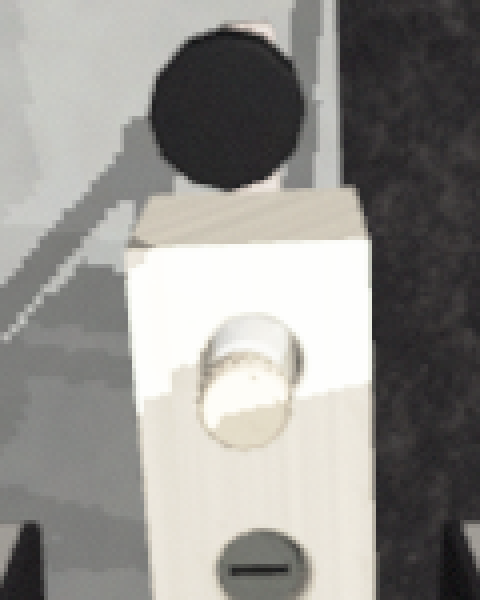

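Emit:
send_rows(
  plan=[
    {"tx": 1.0, "ty": 0.24, "tz": -1.45, "yaw": 0.005, "grip": 5},
    {"tx": 1.0, "ty": 0.24, "tz": -1.45, "yaw": 0, "grip": 5},
    {"tx": 1.0, "ty": 0.24, "tz": -1.45, "yaw": 0, "grip": 5},
    {"tx": 0.95, "ty": 0.24, "tz": -1.4, "yaw": 0, "grip": 5},
    {"tx": 0, "ty": 0, "tz": 0, "yaw": 0, "grip": 5},
  ],
)

```text
time: 16.65
ee_pos: [0.6382, -0.1142, 0.0973]
eef_rot: [[0.538, -0.135, 0.832], [0.095, 0.991, 0.099], [-0.838, 0.025, 0.545]]
ft_force: [-0.6, -1.1, 0.6]
gripper_width: 0.0502
```

```bash
python3 st.py
python3 - <<'E'
from h import *
shot('wrist','wrist5')
E
```

```text
16.65 [ 0.8302  0.7767 -0.8895  2.0652  1.7592  0.3408 -1.2669] [ 0.6382 -0.1142  0.0973] x [ 0.5378  0.0946 -0.8378] az 0.174 tilt 0.578 w 0.0502 [-0.5543 -1.1463  0.5815]
```

View pics/wrist5.png

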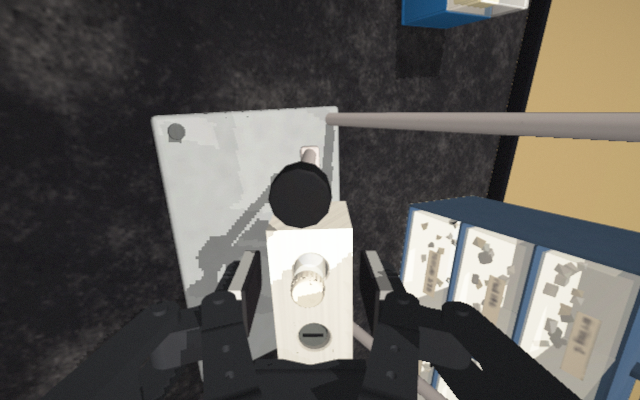

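Emit:
send_rows(
  squeeze=35,
  plan=[
    {"tx": 0, "ty": -0.35, "tz": 0, "yaw": 0, "grip": 5},
    {"tx": 0, "ty": 0, "tz": 0, "yaw": 0, "grip": 1},
    {"tx": 0, "ty": 0, "tz": 0, "yaw": 0, "grip": 1},
    {"tx": 0, "ty": 0, "tz": 0, "yaw": 0, "grip": 1},
    {"tx": 0, "ty": 0, "tz": 0, "yaw": 0, "grip": 1},
    {"tx": 0, "ty": 0, "tz": 0, "yaw": 0, "grip": 1},
  ],
)

```text
time: 17.3
ee_pos: [0.6381, -0.1195, 0.0989]
eef_rot: [[0.539, -0.133, 0.832], [0.092, 0.991, 0.099], [-0.837, 0.023, 0.546]]
ft_force: [-0.4, -1.2, 2.6]
gripper_width: 0.0151
```

```bash
python3 st.py
python3 - <<'E'
from h import *
shot('wrist','wrist6')
E
```

```text
17.3 [ 0.835   0.7716 -0.8831  2.0628  1.75    0.3323 -1.2532] [ 0.6381 -0.1195  0.0989] x [ 0.5391  0.0919 -0.8372] az 0.169 tilt 0.579 w 0.0151 [-0.3686 -1.1566  2.5655]
```

View pics/wrist6.png

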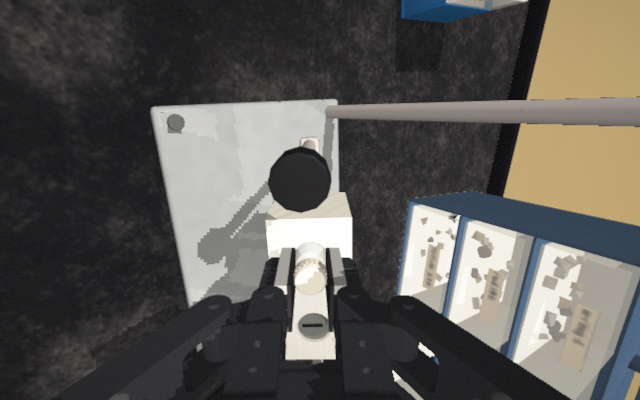

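Run:
```python
from sim import *
for n in (1,3,10,30):
    q=np.array(S[4][0])
    hi[5]=1.9327
    for i in range(8): q=step(q,(0,0,3,0),n=n)
    print(n,q,fk2(q,D)[0],fk2(q,D)[1][:,2])
print(S[5])
```

```text
1 [ 0.232  1.283  0.247  0.17  -0.57   1.933 -0.499] [ 0.831 -0.168  0.229] [-0.151  0.359 -0.921]
3 [ 0.225  1.054  0.349  0.17  -0.663  1.933 -0.393] [ 0.83  -0.168  0.428] [ 0.065  0.306 -0.95 ]
10 [ 0.132  0.759  0.544  0.17  -0.735  1.933 -0.297] [ 0.769 -0.123  0.672] [ 0.328  0.172 -0.929]
30 [ 0.448  1.045  0.562  0.17  -1.123  1.933 -0.744] [ 0.793 -0.289  0.482] [ 0.238  0.476 -0.847]
([-0.406, 0.2507, 0.5038, 0.6991, -0.1529, 1.9327, -0.0133], [0.5538, -0.0016, 0.7763])
```

```bash
cat > sim2.py <<'E'
from sim import *
from scipy.optimize import lsq_linear
lo=lo.copy();hi=hi.copy();hi[5]=1.9327
def stepb(q,row,wr=.3,lam=1e-2,n=3,lo=lo,hi=hi):
    p,R=fk2(q,D);p1=p+np.array(row[:3])/100;R1=Rz(-row[3])@R
    for i in range(n):
        P,RR=fk2(q,D);e=np.concatenate([p1-P,wr*Ro.from_matrix(R1@RR.T).as_rotvec()])
        J=jac(q);J[3:]*=wr
        A=np.vstack([J,lam*np.eye(7)]);b=np.concatenate([e,np.zeros(7)])
        q=q+lsq_linear(A,b,bounds=(np.minimum(lo-q,-1e-9),np.maximum(hi-q,1e-9)),method='bvls').x
    return q
if __name__=='__main__':
    for wr in (.05,.1,.2,.3,.5,1):
      for lam in (1e-3,1e-2):
        q=np.array(S[4][0])
        for i in range(8): q=stepb(q,(0,0,3,0),wr,lam)
        print(wr,lam,q,fk2(q,D)[0],fk2(q,D)[1][:,2])
    print(S[5])
E
python3 sim2.py
```

```text
0.05 0.001 [-0.994  0.125  1.072  0.17  -0.171  1.703 -0.137] [0.454 0.063 1.137] [ 0.928  0.06  -0.368]
0.05 0.01 [-0.24   0.342  0.458  0.231 -0.262  1.934 -0.038] [ 0.592 -0.002  0.92 ] [ 0.605  0.008 -0.796]
0.1 0.001 [-2.91  -0.069 -0.446  0.17   3.152  1.589 -0.373] [0.311 0.092 1.297] [0.976 0.198 0.089]
0.1 0.01 [-0.271  0.336  0.528  0.27  -0.296  1.934 -0.026] [ 0.589 -0.002  0.911] [ 0.584  0.006 -0.812]
0.2 0.001 [-0.944 -0.051  1.42   0.17  -0.744  1.541 -0.391] [ 0.35  -0.03   1.244] [ 0.961  0.27  -0.055]
0.2 0.01 [-0.324  0.307  0.539  0.38  -0.256  1.934 -0.015] [ 0.58  -0.002  0.883] [ 0.52   0.005 -0.854]
0.3 0.001 [-1.991 -0.101  1.129  0.17   0.635  1.933 -0.357] [0.41  0.017 1.097] [ 0.845  0.201 -0.495]
0.3 0.01 [-0.36   0.28   0.52   0.49  -0.205  1.934 -0.014] [ 0.571 -0.002  0.851] [ 0.447  0.004 -0.895]
0.5 0.001 [-0.717 -0.3    0.186  0.199  0.496  1.933 -0.118] [ 0.205 -0.169  1.145] [ 0.952  0.07  -0.297]
0.5 0.01 [-0.834  0.195  1.036  0.528 -0.257  1.934  0.002] [0.506 0.032 0.904] [ 0.532 -0.005 -0.847]
1 0.001 [ 1.456  0.429 -1.5    0.739  0.026  1.933 -0.23 ] [ 0.438 -0.249  0.787] [ 0.41   0.369 -0.834]
1 0.01 [-1.114  0.16   1.304  0.666 -0.264  1.934 -0.023] [0.481 0.035 0.875] [ 0.467  0.023 -0.884]
([-0.406, 0.2507, 0.5038, 0.6991, -0.1529, 1.9327, -0.0133], [0.5538, -0.0016, 0.7763])
```

Run:
```python
from sim2 import *
res=[]
for wr in (.3,.5,.7,1):
  for lam in (.02,.03,.05,.1):
   for n in (1,3,8):
    q=np.array(S[4][0])
    for i in range(8): q=stepb(q,(0,0,3,0),wr,lam,n)
    q2=np.array([-0.2793,0.3829,0.3166,1.0571,-0.1212,1.7062,-0.0066])
    for r in [4,3,3,3,3,3]: q2=stepb(q2,(0,0,r,0),wr,lam,n)
    e=np.linalg.norm(q-np.array(S[5][0]))+np.linalg.norm(q2-np.array(S[4][0]))
    res.append((e,wr,lam,n,q,fk2(q,D)[0]))
res.sort(key=lambda r:r[0])
for r in res[:6]: print(*r)
```

```text
0.05793782495332236 0.5 0.02 3 [-0.401  0.251  0.51   0.651 -0.161  1.934 -0.014] [ 0.556 -0.002  0.797]
0.05794422194130879 0.5 0.03 8 [-0.402  0.251  0.51   0.651 -0.161  1.934 -0.014] [ 0.556 -0.002  0.797]
0.058313644069372395 0.5 0.02 8 [-0.403  0.252  0.512  0.651 -0.162  1.934 -0.013] [ 0.556 -0.002  0.797]
0.06041350749146818 0.5 0.05 8 [-0.395  0.251  0.498  0.65  -0.157  1.934 -0.016] [ 0.556 -0.002  0.797]
0.06053994604277209 0.5 0.03 3 [-0.395  0.251  0.498  0.65  -0.157  1.934 -0.016] [ 0.556 -0.002  0.797]
0.06310765366086721 0.5 0.02 1 [-0.391  0.244  0.487  0.656 -0.15   1.934 -0.019] [ 0.553 -0.002  0.797]
```

```bash
cat > t20.py <<'E'
from sim2 import *
q0=np.array([ 0.835,0.7716,-0.8831,2.0628,1.75,0.3323,-1.2532])
V=np.array([1.89,1.89,2.39,2.39,3.01,3.01,3.01])
def go(q,rows,show=None,tag=''):
    for i,r in enumerate(rows):
        qn=stepb(q,r,.5,.02,3);sp=(np.abs(qn-q)/.1/V).max();q=qn
        if show and (i%show==show-1 or i==len(rows)-1):
            p,R=fk2(q,D);print(tag,i+1,p,'tilt %.3f az %.2f'%(np.arccos(-R[2,2]),np.arctan2(R[1,2],R[0,2])),q,'%.2f'%sp)
    return q
if __name__=='__main__':
    q=go(q0,[(-1.13,-.19,1.64,0)]*4,2,'exit')
    qa=go(q,[(-2,1.5,1,0)]*6,3,'a')
    for r in ((-3,0,0,0),(-2,0,-2,0),(0,0,-3,0),(-1,0,-2.5,0)):
        print(); go(qa,[r]*12,3,str(r))
E
python3 t20.py
```

```text
exit 2 [ 0.615 -0.123  0.132] tilt 0.579 az 0.17 [ 0.854  0.666 -0.862  2.102  1.601  0.262 -1.146] 0.29
exit 4 [ 0.593 -0.127  0.164] tilt 0.579 az 0.17 [ 0.904  0.573 -0.882  2.132  1.343  0.222 -0.915] 0.47
a 3 [ 0.533 -0.082  0.194] tilt 0.579 az 0.17 [ 0.913  0.408 -0.929  2.275  1.347  0.171 -1.047] 0.30
a 6 [ 0.473 -0.037  0.224] tilt 0.580 az 0.17 [ 1.076  0.257 -1.168  2.389  1.16   0.163 -0.993] 0.47

(-3, 0, 0, 0) 3 [ 0.417 -0.045  0.239] tilt 0.536 az 0.20 [ 1.532  0.144 -1.5    2.43   0.047  0.181  0.159] 2.23
(-3, 0, 0, 0) 6 [ 0.367 -0.056  0.263] tilt 0.488 az 0.25 [ 1.818 -0.3   -1.317  2.43  -1.087  0.689  1.437] 0.75
(-3, 0, 0, 0) 9 [ 0.306 -0.073  0.292] tilt 0.445 az 0.32 [ 1.371 -0.3   -0.78   2.43  -0.816  0.808  1.276] 0.89
(-3, 0, 0, 0) 12 [ 0.244 -0.102  0.302] tilt 0.421 az 0.44 [ 1.16  -0.3   -0.391  2.43  -0.644  0.938  1.308] 0.33

(-2, 0, -2, 0) 3 [ 0.449 -0.047  0.185] tilt 0.530 az 0.21 [ 1.271  0.571 -1.5    2.43   1.463  0.49  -1.218] 0.27
(-2, 0, -2, 0) 6 [ 0.436 -0.062  0.145] tilt 0.469 az 0.28 [ 1.272  0.742 -1.5    2.43   1.481  0.616 -1.15 ] 0.
[... 461 characters left out ...]
4
(0, 0, -3, 0) 9 [ 0.494 -0.042 -0.039] tilt 0.554 az 0.19 [ 0.974  1.326 -1.196  2.41   2.299  1.027 -1.58 ] 0.39
(0, 0, -3, 0) 12 [ 0.494 -0.042 -0.129] tilt 0.554 az 0.19 [ 0.967  1.529 -1.06   2.337  2.515  1.067 -1.566] 0.34

(-1, 0, -2.5, 0) 3 [ 0.468 -0.043  0.161] tilt 0.548 az 0.19 [ 1.19   0.722 -1.5    2.43   1.644  0.645 -1.364] 0.81
(-1, 0, -2.5, 0) 6 [ 0.47  -0.052  0.095] tilt 0.508 az 0.23 [ 1.148  1.025 -1.5    2.43   1.777  0.887 -1.346] 0.54
(-1, 0, -2.5, 0) 9 [ 0.464 -0.059  0.022] tilt 0.483 az 0.27 [ 1.156  1.34  -1.494  2.43   1.922  1.107 -1.268] 0.54
(-1, 0, -2.5, 0) 12 [ 0.447 -0.064 -0.055] tilt 0.471 az 0.29 [ 1.202  1.6   -1.423  2.43   2.102  1.233 -1.177] 0.41
```

```bash
cat > t21.py <<'E'
from t20 import *
import sys,time,pickle
rng=np.random.default_rng(int(sys.argv[1]));U=rng.uniform
def leg(q,w,lim=.7):
    # w: x,y,z,az target
    p,R=fk2(q,D);az=np.arctan2(R[1,2],R[0,2]);v=np.append((np.array(w[:3])-p)*100,w[3]-az)
    n=int(max(np.linalg.norm(v[:3])/4,abs(v[3])/.12))+1;rows=[tuple(v/n)]*n
    for r in rows:
        qn=stepb(q,r,.5,.02,2)
        if (np.abs(qn-q)/.1/V).max()>lim: return None,n
        q=qn
    return q,n
qx=go(q0,[(-1.13,-.19,1.64,0)]*4)
best=[];t0=time.time();cnt=[0]*4
while time.time()-t0<500:
    N=0;q=qx;W=[]
    w=np.round([U(.45,.6),U(-.12,.1),U(.22,.4),U(-.6,.5)],2);q,n=leg(q,w);W.append(w);N+=n
    if q is None: cnt[0]+=1;continue
    A=U(.3,.9);ok=True
    if rng.random()<.6:
        r=U(.45,.65);w=np.round([r*np.cos(A),r*np.sin(A),U(.25,.5),A+U(-.8,.8)],2);q,n=leg(q,w);W.append(w);N+=n
        if q is None: cnt[1]+=1;continue
    r=U(.5,.65);w=np.round([r*np.cos(A),r*np.sin(A),U(.15,.35),A+U(-.4,.4)],2);q,n=leg(q,w);W.append(w);N+=n
    if q is None: cnt[2]+=1;continue
    q1=q;
    # push greedily: choose among directions per row the one that lowers tilt most w/ limits on z
    seq=[]
    for k in range(40):
        cand=[]
        p,R=fk2(q,D);az=np.arctan2(R[1,2],R[0,2]);til=np.arccos(-R[2,2])
        if til<.03: break
        for (dr,dz) in ((-3,0),(-2,-2),(0,-3),(2,-2),(-2.5,1.5),(3,0),(0,3)):
            ra=np.arctan2(p[1],p[0]);row=(dr*np.cos(ra),dr*np.sin(ra),dz,0)
            qn=stepb(q,row,.5,.02,2)
            if (np.abs(qn-q)/.1/V).max()>.7: continue
            P,RR=fk2(qn,D)
            if P[2]<.07 or np.hypot(P[0],P[1])<.33: continue
            cand.append((np.arccos(-RR[2,2])+U(0,.004),qn,row))
        if not cand: break
        c=min(cand,key=lambda c:c[0]); q=c[1];seq.append(c[2])
    p,R=fk2(q,D);best.append((np.arccos(-R[2,2])+.001*(N+len(seq)),W,seq,N,q,p))
best.sort(key=lambda b:b[0]);print(len(best),cnt)
for b in best[:2]: print(b[0],b[1],b[3],len(b[2]),b[4],b[5])
pickle.dump(best[:5],open(f'un{sys.argv[1]}.pkl','wb'))
E
for i in 1 2 3 4; do python3 t21.py $i > o$i & done; wait; cat o1 o2 o3 o4
```

```text
993 [2335, 516, 493, 0]
0.07664670326535353 [array([0.57, 0.02, 0.31, 0.34]), array([0.47, 0.19, 0.29, 0.39])] 11 37 [ 0.528  0.905 -1.5    2.43   1.168  1.027 -1.423] [0.307 0.121 0.078]
0.07762666342426393 [array([ 0.48,  0.02,  0.26, -0.11]), array([0.43, 0.39, 0.16, 0.73])] 16 32 [ 0.139  0.913 -1.5    2.43   1.18   1.051 -1.484] [0.243 0.224 0.077]
991 [2376, 495, 491, 0]
0.07389504982348191 [array([ 0.57,  0.04,  0.34, -0.33]), array([0.45, 0.32, 0.29, 0.52]), array([0.44, 0.31, 0.27, 0.62])] 16 29 [ 0.286  0.94  -1.5    2.43   1.199  1.053 -1.452] [0.273 0.19  0.071]
0.08007592409752534 [array([ 0.5 ,  0.04,  0.31, -0.29]), array([0.5 , 0.28, 0.22, 0.5 ])] 14 40 [ 0.351  0.937 -1.5    2.43   1.195  1.073 -1.51 ] [0.286 0.165 0.072]
990 [2500, 478, 474, 0]
0.08225526311632295 [array([0.6 , 0.01, 0.34, 0.05]), array([0.53, 0.2 , 0.33, 0.34])] 12 40 [ 0.548  0.779 -1.498  2.356  1.018  1.003 -1.323] [0.328 0.126 0.117]
0.08692813998228247 [array([ 0.5 , -0.01,  0.28, -0.17]), array([0.46, 0.26, 0.17, 0.51])] 13 40 [ 0.313  0.965 -1.423  2.22   1.17   1.108 -1.307] [0.367 0.209 0.079]
1008 [2545, 510, 568, 0]
0.06883038553992778 [array([0.5 , 0.07, 0.25, 0.19]), array([0.41, 0.32, 0.32, 0.66])] 13 30 [ 0.23   0.89  -1.476  2.43   1.169  1.01  -1.438] [0.261 0.202 0.076]
0.07794994545331141 [array([ 0.6 , -0.06,  0.37, -0.37]), array([0.41, 0.44, 0.15, 0.82])] 21 33 [ 0.065  0.936 -1.5    2.43   1.193  1.059 -1.471] [0.225 0.242 0.072]
```

Run:
```python
from t21 import leg,qx
from t20 import *
import pickle
b=pickle.load(open('un4.pkl','rb'))[0]
q=qx
for w in b[1]:
    q,n=leg(q,w);p,R=fk2(q,D);print(w,n,p,'tilt %.3f'%np.arccos(-R[2,2]),q)
for i,r in enumerate(b[2]):
    q=stepb(q,r,.5,.02,2);p,R=fk2(q,D);print(np.array(r),p,'tilt %.3f az %.2f'%(np.arccos(-R[2,2]),np.arctan2(R[1,2],R[0,2])),R[:,2])
```

```text
Traceback (most recent call last):
  File "t21.py", line 3, in <module>
    rng=np.random.default_rng(int(sys.argv[1]));U=rng.uniform
                                  ~~~~~~~~^^^
IndexError: list index out of range
```

```bash
cat > lg.py <<'E'
from t20 import *
import pickle
def leg(q,w,show=True):
    p,R=fk2(q,D);az=np.arctan2(R[1,2],R[0,2]);v=np.append((np.array(w[:3])-p)*100,w[3]-az)
    n=int(max(np.linalg.norm(v[:3])/4,abs(v[3])/.12))+1;mx=0
    for r in range(n):
        qn=stepb(q,v/n,.5,.02,2);mx=max(mx,(np.abs(qn-q)/.1/V).max());q=qn
    p,R=fk2(q,D)
    if show:print(n,v/n,p,'tilt %.3f az %.2f'%(np.arccos(-R[2,2]),np.arctan2(R[1,2],R[0,2])),q,'sp %.2f'%mx)
    return q,n
def pr(q):
    p,R=fk2(q,D);print(p,'tilt %.3f az %.2f'%(np.arccos(-R[2,2]),np.arctan2(R[1,2],R[0,2])),R[:,2],q)
E
python3 - <<'E'
from lg import *
b=pickle.load(open('un4.pkl','rb'))[0]
q=go(q0,[(-1.13,-.19,1.64,0)]*4)
for w in b[1]: q,n=leg(q,w)
for i,r in enumerate(b[2]):
    q=stepb(q,r,.5,.02,2)
    print(np.array(r),end=' ');pr(q)
E
```

```text
6 [-1.547  3.284  1.427  0.004] [0.5  0.07 0.25] tilt 0.580 az 0.19 [ 0.731  0.219 -1.127  2.312  1.101  0.307 -1.178] sp 0.34
7 [-1.285  3.569  1.005  0.067] [0.41 0.32 0.32] tilt 0.580 az 0.66 [ 0.561  0.178 -1.491  2.178  0.706  0.465 -0.821] sp 0.45
[-1.577 -1.231 -2.     0.   ] [0.394 0.308 0.3  ] tilt 0.580 az 0.66 [ 0.433  0.336 -0.837] [ 0.568  0.146 -1.477  2.247  0.728  0.392 -0.858]
[-1.577 -1.23  -2.     0.   ] [0.378 0.295 0.28 ] tilt 0.580 az 0.66 [ 0.433  0.336 -0.837] [ 0.543  0.115 -1.435  2.315  0.772  0.32  -0.919]
[-1.577 -1.23  -2.     0.   ] [0.362 0.282 0.261] tilt 0.579 az 0.66 [ 0.432  0.336 -0.837] [ 0.474  0.087 -1.357  2.383  0.868  0.252 -1.033]
[-1.577 -1.23  -2.     0.   ] [0.35  0.272 0.246] tilt 0.572 az 0.66 [ 0.427  0.333 -0.841] [ 0.455  0.093 -1.347  2.43   1.027  0.234 -1.203]
[-1.578 -1.229 -2.     0.   ] [0.346 0.269 0.239] tilt 0.549 az 0.66 [ 0.411  0.322 -0.853] [ 0.556  0.176 -1.5    2.43   1.121  0.329 -1.291]
[-1.579 -1.228 -2.     0.   ] [0.343 0.266 0.23 ] tilt 0.523 az 0.66 [ 0.393  0.308 -0.866] [ 0.527  0.219 -1.5    2.43   1.136  0.
[... 2723 characters left out ...]
.393]
[-1.582 -1.224 -2.     0.   ] [0.262 0.203 0.084] tilt 0.036 az 0.77 [ 0.026  0.025 -0.999] [ 0.245  0.878 -1.5    2.43   1.156  1.014 -1.431]
[2.373 1.835 0.    0.   ] [0.286 0.221 0.084] tilt 0.036 az 0.77 [ 0.026  0.025 -0.999] [ 0.227  0.901 -1.472  2.361  1.155  1.04  -1.377]
[0. 0. 3. 0.] [0.286 0.221 0.114] tilt 0.036 az 0.77 [ 0.026  0.025 -0.999] [ 0.263  0.809 -1.5    2.34   1.042  1.012 -1.286]
[-1.582 -1.223 -2.     0.   ] [0.27  0.209 0.094] tilt 0.036 az 0.77 [ 0.026  0.025 -0.999] [ 0.242  0.819 -1.468  2.401  1.103  0.97  -1.364]
[-1.582 -1.223 -2.     0.   ] [0.261 0.202 0.076] tilt 0.026 az 0.82 [ 0.018  0.019 -1.   ] [ 0.23   0.89  -1.476  2.43   1.169  1.01  -1.438]
```

Emit:
send_rows(
  plan=[
    {"tx": -0.57, "ty": -0.1, "tz": 0.82, "yaw": 0, "grip": 1},
    {"tx": -0.57, "ty": -0.1, "tz": 0.82, "yaw": 0, "grip": 1},
    {"tx": -0.57, "ty": -0.1, "tz": 0.82, "yaw": 0, "grip": 1},
    {"tx": -0.85, "ty": -0.14, "tz": 1.23, "yaw": 0, "grip": 1},
    {"tx": -0.85, "ty": -0.14, "tz": 1.23, "yaw": 0, "grip": 1},
    {"tx": -0.85, "ty": -0.14, "tz": 1.23, "yaw": 0, "grip": 1},
  ],
)

```text
time: 17.95
ee_pos: [0.5949, -0.1263, 0.1605]
eef_rot: [[0.538, -0.134, 0.832], [0.092, 0.991, 0.1], [-0.838, 0.023, 0.546]]
ft_force: [0.9, 0.1, -0.6]
gripper_width: 0.0152
```

```bash
python3 st.py
python3 - <<'E'
from h import *
shot('wrist','wrist7'); p,d,c=shot('side','side7')
p,d,c=pickle.load(open('side0.pkl','rb'))
for u,v in ((230,212),(222,203),(232,233),(205,230),(200,170)): print(u,v,world(c,u,v,d[v,u]))
E
```

```text
17.95 [ 0.9052  0.5876 -0.8898  2.1295  1.3793  0.2325 -0.946 ] [ 0.5949 -0.1263  0.1605] x [ 0.5385  0.0924 -0.8375] az 0.170 tilt 0.578 w 0.0152 [ 0.8547  0.0816 -0.5873]
230 212 [0.3531 0.3536 0.0046]
222 203 [0.3333 0.4139 0.0063]
232 233 [0.354  0.2393 0.0015]
205 230 [ 0.2892  0.2738 -0.    ]
200 170 [0.265  0.7171 0.0006]
```

View pics/side7.png

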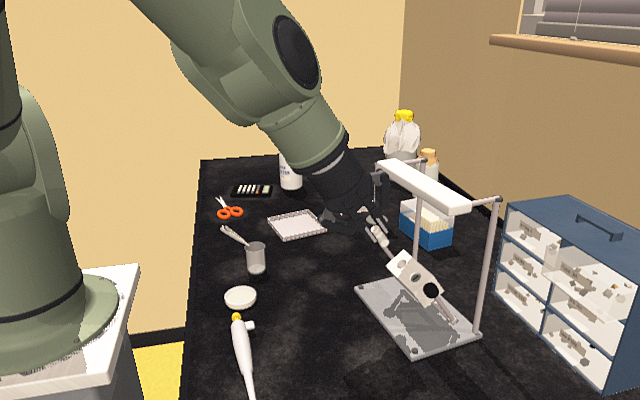

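View pics/wrist7.png

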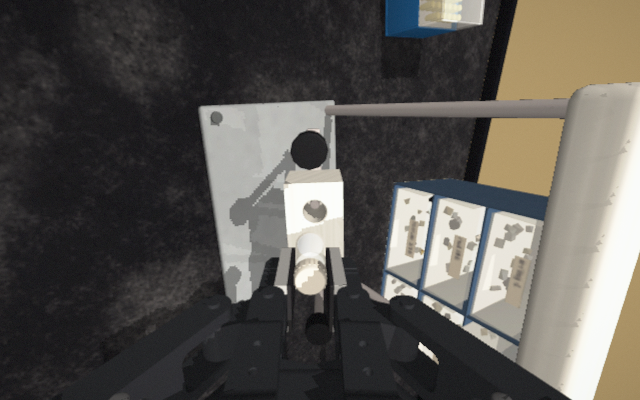

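Run:
```python
from lg import *
from h import bot
q=bot.read_state()['qpos']
q=go(q,[(-1.5,-.2,1.8,0)]*2,1)
q,n=leg(q,[.5,.07,.25,.17]);q,n=leg(q,[.41,.32,.32,.66])
```

```text
1 [ 0.58   -0.129   0.1791] tilt 0.579 az 0.17 [ 0.976   0.5511 -0.9544  2.1473  1.2417  0.243  -0.8121] 0.46
 2 [ 0.565  -0.131   0.1971] tilt 0.579 az 0.17 [ 1.0686  0.5272 -1.0482  2.1617  1.1245  0.2714 -0.6943] 0.49
6 [-1.0827  3.3496  0.8814  0.0005] [0.4999 0.0699 0.2502] tilt 0.579 az 0.17 [ 0.7009  0.2097 -1.1012  2.3118  1.0981  0.3118 -1.1999] sp 0.35
7 [-1.285   3.5727  0.9974  0.0699] [0.4099 0.32   0.3198] tilt 0.579 az 0.66 [ 0.5604  0.1785 -1.4914  2.1774  0.706   0.4664 -0.8198] sp 0.44
```

Emit:
send_rows(
  plan=[
    {"tx": -1.5, "ty": -0.2, "tz": 1.8, "yaw": 0, "grip": 1},
    {"tx": -1.5, "ty": -0.2, "tz": 1.8, "yaw": 0, "grip": 1},
    {"tx": -1.1, "ty": 3.3, "tz": 0.9, "yaw": 0, "grip": 1},
    {"tx": -1.1, "ty": 3.3, "tz": 0.9, "yaw": 0, "grip": 1},
    {"tx": -1.1, "ty": 3.3, "tz": 0.9, "yaw": 0, "grip": 1},
    {"tx": -1.1, "ty": 3.4, "tz": 0.9, "yaw": 0, "grip": 1},
    {"tx": -1.1, "ty": 3.4, "tz": 0.9, "yaw": 0, "grip": 1},
    {"tx": -1.1, "ty": 3.4, "tz": 0.9, "yaw": 0, "grip": 1},
  ],
)

```text
time: 18.85
ee_pos: [0.4989, 0.0718, 0.2503]
eef_rot: [[0.539, -0.134, 0.832], [0.092, 0.991, 0.099], [-0.837, 0.023, 0.546]]
ft_force: [0.8, -0.3, 0.5]
gripper_width: 0.0157
```

Emit:
send_rows(
  plan=[
    {"tx": -1.3, "ty": 3.5, "tz": 1, "yaw": 0.07, "grip": 1},
    {"tx": -1.3, "ty": 3.5, "tz": 1, "yaw": 0.07, "grip": 1},
    {"tx": -1.3, "ty": 3.5, "tz": 1, "yaw": 0.07, "grip": 1},
    {"tx": -1.3, "ty": 3.5, "tz": 1, "yaw": 0.07, "grip": 1},
    {"tx": -1.3, "ty": 3.5, "tz": 1, "yaw": 0.07, "grip": 1},
    {"tx": -1.3, "ty": 3.5, "tz": 1, "yaw": 0.07, "grip": 1},
    {"tx": -1.3, "ty": 3.5, "tz": 1, "yaw": 0.07, "grip": 1},
  ],
)

```text
time: 19.55
ee_pos: [0.4079, 0.3165, 0.3205]
eef_rot: [[0.432, -0.586, 0.686], [0.336, 0.81, 0.481], [-0.837, 0.023, 0.546]]
ft_force: [1.0, -0.0, -0.2]
gripper_width: 0.0153
```

```bash
python3 st.py
python3 - <<'E'
from h import *
shot('side','side8')
E
```

```text
19.55 [ 0.5587  0.1373 -1.4536  2.1832  0.6064  0.4325 -0.7246] [0.4079 0.3165 0.3205] x [ 0.4316  0.3355 -0.8373] az 0.661 tilt 0.578 w 0.0153 [ 1.0384 -0.0236 -0.1706]
```

View pics/side8.png

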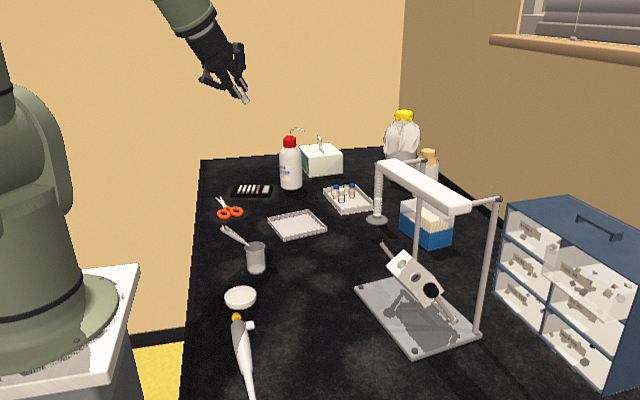

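Emit:
send_rows(
  plan=[
    {"tx": -1.6, "ty": -1.2, "tz": -2, "yaw": 0, "grip": 1},
    {"tx": -1.6, "ty": -1.2, "tz": -2, "yaw": 0, "grip": 1},
    {"tx": -1.6, "ty": -1.2, "tz": -2, "yaw": 0, "grip": 1},
    {"tx": -1.6, "ty": -1.2, "tz": -2, "yaw": 0, "grip": 1},
    {"tx": -1.6, "ty": -1.2, "tz": -2, "yaw": 0, "grip": 1},
    {"tx": -1.6, "ty": -1.2, "tz": -2, "yaw": 0, "grip": 1},
    {"tx": -1.6, "ty": -1.2, "tz": -2, "yaw": 0, "grip": 1},
    {"tx": -1.6, "ty": -1.2, "tz": -2, "yaw": 0, "grip": 1},
  ],
)

```text
time: 20.4
ee_pos: [0.3409, 0.2664, 0.2144]
eef_rot: [[0.376, -0.582, 0.721], [0.29, 0.813, 0.505], [-0.88, 0.019, 0.474]]
ft_force: [0.5, -0.1, -0.4]
gripper_width: 0.0151
```

```bash
python3 st.py
```

```text
20.4 [ 0.4539  0.3122 -1.494   2.4316  1.2296  0.482  -1.4141] [0.3409 0.2664 0.2144] x [ 0.3757  0.2897 -0.8803] az 0.657 tilt 0.494 w 0.0151 [ 0.5345 -0.0693 -0.3559]
```

Emit:
send_rows(
  plan=[
    {"tx": -1.6, "ty": -1.2, "tz": -2, "yaw": 0, "grip": 1},
    {"tx": -1.6, "ty": -1.2, "tz": -2, "yaw": 0, "grip": 1},
    {"tx": -1.6, "ty": -1.2, "tz": -2, "yaw": 0, "grip": 1},
    {"tx": -1.6, "ty": -1.2, "tz": -2, "yaw": 0, "grip": 1},
    {"tx": -1.6, "ty": -1.2, "tz": -2, "yaw": 0, "grip": 1},
    {"tx": -1.6, "ty": -1.2, "tz": -2, "yaw": 0, "grip": 1},
    {"tx": -1.6, "ty": -1.2, "tz": -2, "yaw": 0, "grip": 1},
  ],
)

```text
time: 21.1
ee_pos: [0.3304, 0.2641, 0.1438]
eef_rot: [[0.285, -0.58, 0.763], [0.217, 0.815, 0.538], [-0.934, 0.013, 0.358]]
ft_force: [0.0, -0.5, 0.8]
gripper_width: 0.0156
```

```bash
python3 st.py
```

```text
21.1 [ 0.2723  0.6665 -1.494   2.4314  1.3903  0.8253 -1.5816] [0.3304 0.2641 0.1438] x [ 0.2848  0.2171 -0.9337] az 0.651 tilt 0.366 w 0.0156 [ 0.0349 -0.4727  0.763 ]
```

```bash
cat > t22.py <<'E'
from lg import *
from h import bot
hi[3]=2.4314;lo[2]=-1.494
q0=bot.read_state()['qpos']
for dr,dz in ((-3,0),(-2.5,-1),(-2.8,-.5),(-2,-2)):
    q=q0;print(dr,dz)
    for i in range(18):
        p,R=fk2(q,D);ra=np.arctan2(p[1],p[0]);q=stepb(q,(dr*np.cos(ra),dr*np.sin(ra),dz,0),.5,.02,3,lo,hi)
        if i%3==2: pr(q)
E
python3 t22.py
```

```text
-3 0
[0.2993 0.2398 0.1699] tilt 0.293 az 0.64 [ 0.2309  0.1732 -0.9574] [ 0.3562  0.457  -1.494   2.4314  1.0669  0.6677 -1.319 ]
[0.2638 0.2123 0.2002] tilt 0.226 az 0.63 [ 0.181   0.1322 -0.9746] [ 0.533   0.1534 -1.494   2.4314  0.4551  0.5244 -0.7046]
[0.225  0.1829 0.2317] tilt 0.167 az 0.61 [ 0.1363  0.0945 -0.9861] [ 0.6749 -0.3    -1.2864  2.4314 -0.4648  0.6771  0.3391]
[0.1861 0.1521 0.2649] tilt 0.109 az 0.56 [ 0.092   0.058  -0.9941] [-0.0432 -0.3    -0.699   2.4314 -0.232   0.847   0.0299]
[0.1613 0.1335 0.2733] tilt 0.033 az 0.22 [ 0.0327  0.0072 -0.9994] [-0.4802 -0.3    -0.3855  2.4314 -0.1114  0.9651 -0.1755]
[0.1392 0.1177 0.2735] tilt 0.056 az -2.12 [-0.029  -0.0475 -0.9985] [-0.4843 -0.3    -0.3926  2.4314 -0.1204  1.047  -0.1815]
-2.5 -1
[0.3122 0.2502 0.136 ] tilt 0.292 az 0.64 [ 0.2306  0.1729 -0.9576] [ 0.2699  0.6666 -1.494   2.4314  1.2904  0.8326 -1.5164]
[0.2942 0.2365 0.128 ] tilt 0.219 az 0.63 [ 0.1754  0.1278 -0.9762] [ 0.2637  0.6769 -1.494   2.4314  1.2027  0.8524 -1.4619]
[0.2767 0.2232 0.1197] tilt 0.146 az 0.60 [ 0.1197  0.0821 -0.9894] [ 0.2535  
[... 1268 characters left out ...]
 [ 0.2164  0.8542 -1.494   2.4314  1.4507  0.9841 -1.6243]
[0.3142 0.2523 0.0512] tilt 0.230 az 0.63 [ 0.1842  0.1348 -0.9736] [ 0.177   1.0699 -1.494   2.4314  1.5317  1.1554 -1.6596]
[ 0.3021  0.2433 -0.0068] tilt 0.172 az 0.61 [ 0.14    0.0983 -0.9853] [ 0.1617  1.3192 -1.494   2.4314  1.6376  1.3458 -1.6726]
[ 0.2845  0.2296 -0.0718] tilt 0.124 az 0.58 [ 0.1035  0.0679 -0.9923] [ 0.1834  1.6109 -1.494   2.4314  1.7787  1.5636 -1.6375]
[ 0.2586  0.2091 -0.141 ] tilt 0.090 az 0.53 [ 0.0774  0.0458 -0.996 ] [ 0.2624  1.9275 -1.4682  2.4314  1.9745  1.7781 -1.5229]
[ 0.223   0.1806 -0.2098] tilt 0.072 az 0.49 [ 0.0636  0.0339 -0.9974] [ 0.3934  2.13   -1.3071  2.4314  2.2057  1.8297 -1.4061]
```

Emit:
send_rows(
  plan=[
    {"tx": -1.95, "ty": -1.55, "tz": -1, "yaw": 0, "grip": 1},
    {"tx": -1.95, "ty": -1.55, "tz": -1, "yaw": 0, "grip": 1},
    {"tx": -1.95, "ty": -1.55, "tz": -1, "yaw": 0, "grip": 1},
    {"tx": -1.95, "ty": -1.55, "tz": -1, "yaw": 0, "grip": 1},
    {"tx": -1.95, "ty": -1.55, "tz": -1, "yaw": 0, "grip": 1},
    {"tx": -1.95, "ty": -1.55, "tz": -1, "yaw": 0, "grip": 1},
    {"tx": -1.95, "ty": -1.55, "tz": -1, "yaw": 0, "grip": 1},
    {"tx": -1.95, "ty": -1.55, "tz": -1, "yaw": 0, "grip": 1},
    {"tx": -1.95, "ty": -1.55, "tz": -1, "yaw": 0, "grip": 1},
  ],
)

```text
time: 22.0
ee_pos: [0.2879, 0.2339, 0.1289]
eef_rot: [[0.163, -0.578, 0.8], [0.116, 0.816, 0.566], [-0.98, 0.001, 0.2]]
ft_force: [-0.7, -0.5, -0.3]
gripper_width: 0.0154
```

```bash
python3 st.py
python3 - <<'E'
from h import *
shot('scene','scene9');shot('side','side9')
E
```

```text
22.0 [ 0.2604  0.6655 -1.4944  2.4316  1.1693  0.8498 -1.4448] [0.2879 0.2339 0.1289] x [ 0.1629  0.1163 -0.9798] az 0.620 tilt 0.202 w 0.0154 [-0.6879 -0.5081 -0.3419]
```

View pics/scene9.png

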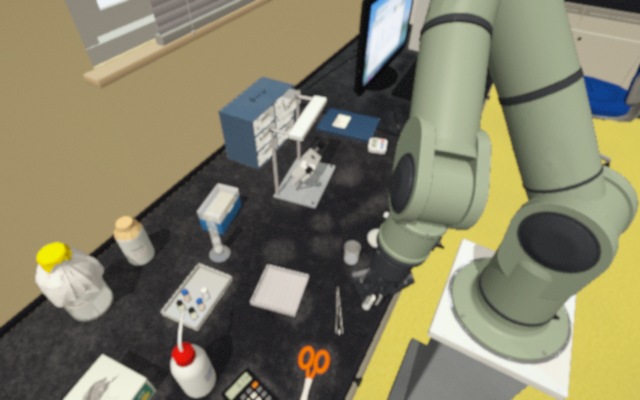

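View pics/side9.png

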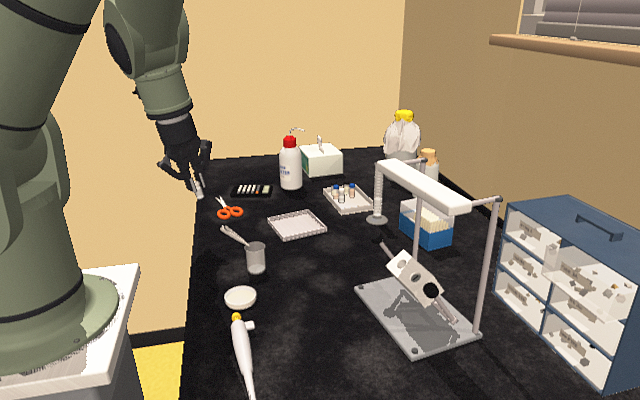

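Emit:
send_rows(
  plan=[
    {"tx": -1.95, "ty": -1.55, "tz": -1, "yaw": 0, "grip": 1},
    {"tx": -1.95, "ty": -1.55, "tz": -1, "yaw": 0, "grip": 1},
    {"tx": -1.95, "ty": -1.55, "tz": -1, "yaw": 0, "grip": 1},
    {"tx": -1.95, "ty": -1.55, "tz": -1, "yaw": 0, "grip": 1},
    {"tx": -1.95, "ty": -1.55, "tz": -1, "yaw": 0, "grip": 1},
    {"tx": -1.95, "ty": -1.55, "tz": -1, "yaw": 0, "grip": 1},
    {"tx": -1.95, "ty": -1.55, "tz": -1, "yaw": 0, "grip": 1},
  ],
)

```text
time: 22.8
ee_pos: [0.2556, 0.214, 0.1158]
eef_rot: [[0.068, -0.576, 0.814], [0.037, 0.817, 0.575], [-0.997, -0.01, 0.077]]
ft_force: [0.2, -0.7, -0.9]
gripper_width: 0.0154
```

```bash
python3 st.py
```

```text
22.8 [ 0.2279  0.7068 -1.4944  2.4316  1.0529  0.9098 -1.3983] [0.2556 0.214  0.1158] x [ 0.0684  0.0366 -0.997 ] az 0.492 tilt 0.078 w 0.0154 [ 0.1948 -0.6552 -0.8779]
```

Emit:
send_rows(
  plan=[
    {"tx": -1.95, "ty": -1.55, "tz": -1, "yaw": 0, "grip": 1},
    {"tx": -1.95, "ty": -1.55, "tz": -1, "yaw": 0, "grip": 1},
    {"tx": -1.95, "ty": -1.55, "tz": -1, "yaw": 0, "grip": 1},
    {"tx": -1.95, "ty": -1.4, "tz": -1, "yaw": 0, "grip": 1},
  ],
)

```text
time: 23.2
ee_pos: [0.2367, 0.2058, 0.1061]
eef_rot: [[0.016, -0.576, 0.817], [-0.009, 0.817, 0.576], [-1.0, -0.017, 0.008]]
ft_force: [0.5, 0.0, -1.4]
gripper_width: 0.0152
```

```bash
python3 st.py
```

```text
23.2 [ 0.1933  0.7539 -1.4943  2.4316  1.0155  0.9589 -1.41  ] [0.2367 0.2058 0.1061] x [ 0.016  -0.0094 -0.9998] az -0.528 tilt 0.019 w 0.0152 [ 0.4567  0.0361 -1.3897]
```

Run:
```python
from lg import *
from h import bot,pickle,world,cv2,proj
q=bot.read_state()['qpos'];az=0
q1=go(q,[(0,0,2,0)],1);q1=go(q1,[(2.8,.4,0,0)]*10,2);q1=go(q1,[(0,0,-1.5,0)]*6,3)
p,d,c=pickle.load(open('side9.pkl','rb'))
b=cv2.imread('pics/side9.png')[195:255,255:340];cv2.imwrite('pics/c8.png',cv2.resize(b,(765,540),interpolation=0))
```

```text
1 [0.2367 0.2058 0.1262] tilt 0.019 az -0.53 [ 0.2256  0.6689 -1.5     2.4139  0.9167  0.9227 -1.3114] 0.45
 2 [0.2927 0.2138 0.1262] tilt 0.019 az -0.53 [ 0.2605  0.7297 -1.4459  2.3066  0.943   0.9868 -1.181 ] 0.23
 4 [0.3487 0.2218 0.1262] tilt 0.019 az -0.53 [ 0.2741  0.7857 -1.3976  2.1915  0.9618  1.0462 -1.0632] 0.24
 6 [0.4047 0.2298 0.1262] tilt 0.019 az -0.53 [ 0.2722  0.8384 -1.3549  2.0691  0.9756  1.1026 -0.9545] 0.26
 8 [0.4607 0.2378 0.1262] tilt 0.019 az -0.53 [ 0.2582  0.889  -1.3173  1.9395  0.9862  1.1573 -0.8518] 0.28
 10 [0.5167 0.2458 0.1262] tilt 0.019 az -0.53 [ 0.2344  0.9384 -1.2839  1.8019  0.9951  1.211  -0.7527] 0.29
 3 [0.5167 0.2458 0.0812] tilt 0.019 az -0.53 [ 0.2103  0.9923 -1.2321  1.8261  1.0635  1.1579 -0.7934] 0.10
 6 [0.5167 0.2458 0.0362] tilt 0.019 az -0.53 [ 0.1858  1.0492 -1.1789  1.841   1.1352  1.1089 -0.8337] 0.10
```

View pics/c8.png

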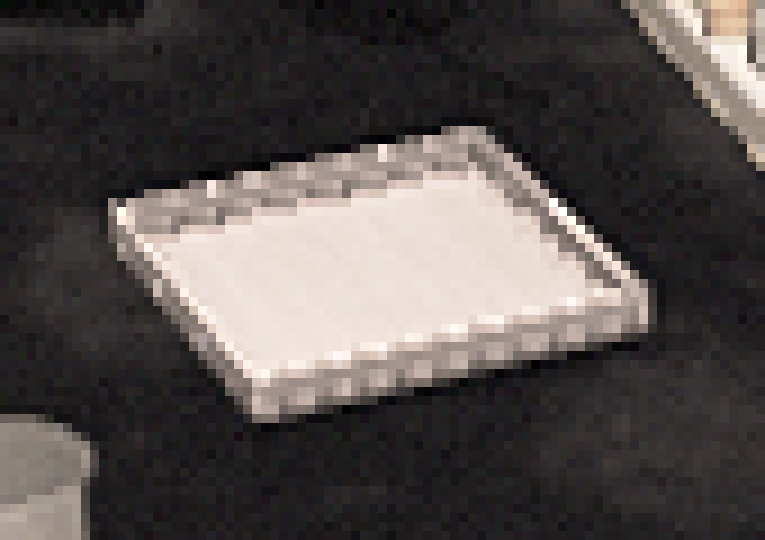

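Run:
```python
from h import *
p,d,c=pickle.load(open('side9.pkl','rb'))
T=np.linalg.inv(c['camera_from_world']);o=T[:3,3];P=[]
for u,v in ((267.4,217.6),(308.3,209.2),(326.7,226.4),(283.7,237)):
    r=T[:3,:3]@np.array([(u-c['cx'])/c['fx'],(v-c['cy'])/c['fy'],1]);X=o+r*(.012-o[2])/r[2];P.append(X);print(X)
print(np.mean(P,0))
```

```text
[0.4453 0.2816 0.012 ]
[0.556  0.3056 0.012 ]
[0.5811 0.1989 0.012 ]
[0.4714 0.1709 0.012 ]
[0.5135 0.2392 0.012 ]
```

Emit:
send_rows(
  plan=[
    {"tx": 0.5, "ty": 0, "tz": 2, "yaw": 0, "grip": 1},
    {"tx": 2.7, "ty": 0.33, "tz": 0, "yaw": 0, "grip": 1},
    {"tx": 2.7, "ty": 0.33, "tz": 0, "yaw": 0, "grip": 1},
    {"tx": 2.7, "ty": 0.33, "tz": 0, "yaw": 0, "grip": 1},
    {"tx": 2.7, "ty": 0.33, "tz": 0, "yaw": 0, "grip": 1},
    {"tx": 2.7, "ty": 0.33, "tz": 0, "yaw": 0, "grip": 1},
    {"tx": 2.7, "ty": 0.33, "tz": 0, "yaw": 0, "grip": 1},
    {"tx": 2.7, "ty": 0.33, "tz": 0, "yaw": 0, "grip": 1},
    {"tx": 2.7, "ty": 0.33, "tz": 0, "yaw": 0, "grip": 1},
    {"tx": 2.7, "ty": 0.33, "tz": -1.5, "yaw": 0, "grip": 1},
    {"tx": 2.7, "ty": 0.33, "tz": -2, "yaw": 0, "grip": 1},
    {"tx": 0, "ty": 0, "tz": -2, "yaw": 0, "grip": 1},
  ],
)

```text
time: 24.4
ee_pos: [0.5143, 0.2392, 0.0699]
eef_rot: [[0.017, -0.574, 0.819], [-0.008, 0.819, 0.574], [-1.0, -0.016, 0.009]]
ft_force: [-1.0, -0.4, -0.7]
gripper_width: 0.0152
```

Emit:
send_rows(
  plan=[
    {"tx": 0, "ty": 0, "tz": -1, "yaw": 0, "grip": 1},
    {"tx": 0, "ty": 0, "tz": 0, "yaw": 0, "grip": 1},
  ],
)

```text
time: 24.6
ee_pos: [0.5109, 0.239, 0.0602]
eef_rot: [[0.015, -0.577, 0.817], [-0.009, 0.817, 0.577], [-1.0, -0.016, 0.007]]
ft_force: [-0.9, -0.4, 0.8]
gripper_width: 0.0155
```

```bash
python3 st.py
python3 - <<'E'
from h import *
p,d,c=shot('side','side10');shot('wrist','wrist10');shot('scene','scene10')
b=cv2.imread('pics/side10.png')[130:250,240:360];cv2.imwrite('pics/c9.png',cv2.resize(b,(600,600),interpolation=2))
b=cv2.imread('pics/scene10.png')[200:330,220:350];cv2.imwrite('pics/c10.png',cv2.resize(b,(600,600),interpolation=2))
E
```

```text
24.6 [ 0.2114  1.01   -1.2074  1.8552  1.0946  1.1241 -0.8145] [0.5109 0.239  0.0602] x [ 0.0147 -0.0091 -0.9999] az -0.553 tilt 0.017 w 0.0155 [-0.8845 -0.3894  0.7723]
```

View pics/c9.png

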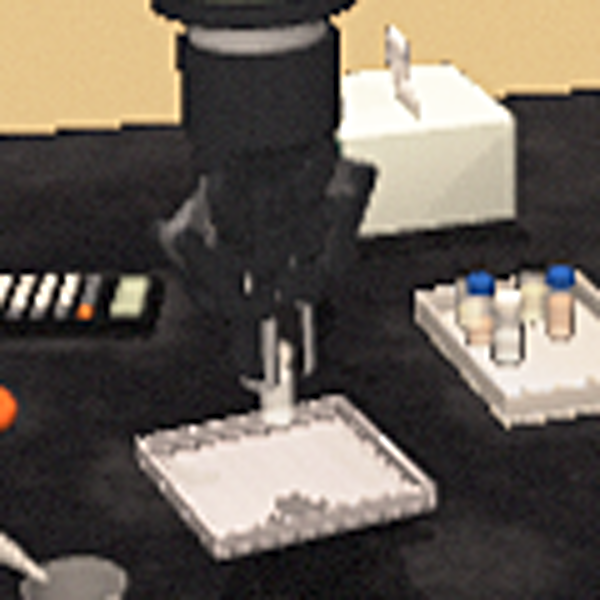

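View pics/c10.png

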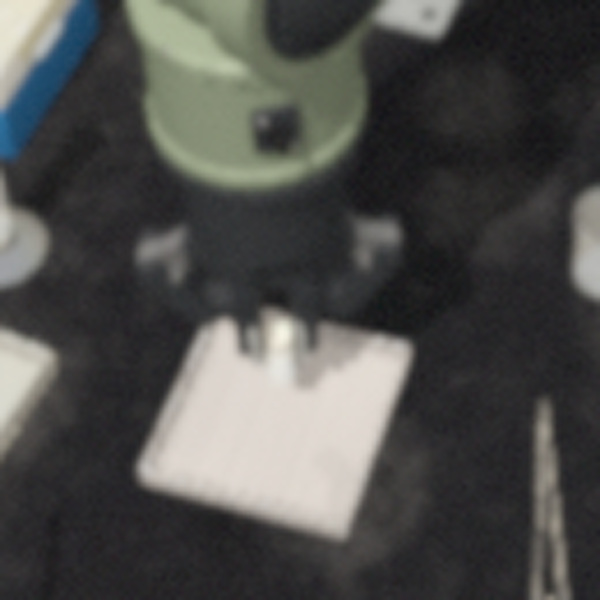

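View pics/wrist10.png

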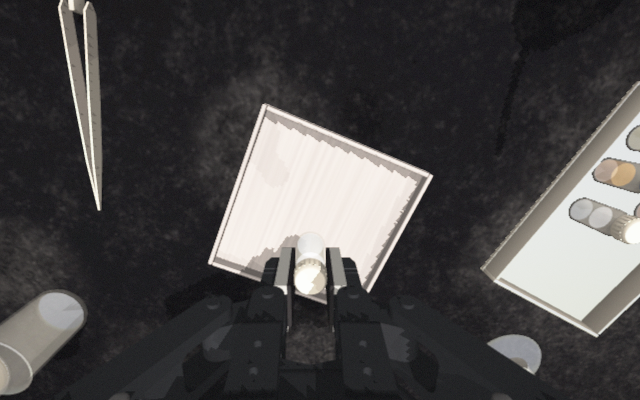

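Emit:
send_rows(
  plan=[
    {"tx": 0, "ty": 0, "tz": -1, "yaw": 0, "grip": 1},
    {"tx": 0, "ty": 0, "tz": -1, "yaw": 0, "grip": 1},
    {"tx": 0, "ty": 0, "tz": -1, "yaw": 0, "grip": 1},
    {"tx": 0, "ty": 0, "tz": -0.2, "yaw": 0, "grip": 1},
    {"tx": 0, "ty": 0, "tz": 0, "yaw": 0, "grip": 1},
  ],
)

```text
time: 25.25
ee_pos: [0.5118, 0.2391, 0.0289]
eef_rot: [[0.016, -0.576, 0.817], [-0.008, 0.817, 0.576], [-1.0, -0.016, 0.008]]
ft_force: [-0.1, 0.1, 0.1]
gripper_width: 0.0149
```

Emit:
send_rows(
  plan=[
    {"tx": 0, "ty": 0, "tz": -0.15, "yaw": 0, "grip": 1},
    {"tx": 0, "ty": 0, "tz": 0, "yaw": 0, "grip": 1},
  ],
)

```text
time: 25.45
ee_pos: [0.5121, 0.2391, 0.028]
eef_rot: [[0.017, -0.576, 0.817], [-0.008, 0.817, 0.576], [-1.0, -0.017, 0.009]]
ft_force: [0.4, 0.1, -0.3]
gripper_width: 0.0155
```

Emit:
send_rows(
  plan=[
    {"tx": 0, "ty": 0, "tz": -0.1, "yaw": 0, "grip": 1},
    {"tx": 0, "ty": 0, "tz": 0, "yaw": 0, "grip": 1},
  ],
)

```text
time: 25.65
ee_pos: [0.5121, 0.2391, 0.0269]
eef_rot: [[0.017, -0.576, 0.817], [-0.008, 0.817, 0.576], [-1.0, -0.017, 0.009]]
ft_force: [0.0, -0.4, -0.3]
gripper_width: 0.0156
```

Emit:
send_rows(
  plan=[
    {"tx": 0, "ty": 0, "tz": -0.15, "yaw": 0, "grip": 1},
    {"tx": 0, "ty": 0, "tz": 0, "yaw": 0, "grip": 1},
  ],
)

```text
time: 25.85
ee_pos: [0.5123, 0.2392, 0.0257]
eef_rot: [[0.018, -0.576, 0.817], [-0.008, 0.817, 0.576], [-1.0, -0.017, 0.01]]
ft_force: [-0.2, -1.2, 5.1]
gripper_width: 0.0153
```

Emit:
send_rows(
  plan=[
    {"tx": 0, "ty": 0, "tz": -0.1, "yaw": 0, "grip": 1},
    {"tx": 0, "ty": 0, "tz": 0, "yaw": 0, "grip": 1},
  ],
)

```text
time: 26.05
ee_pos: [0.5124, 0.2393, 0.0255]
eef_rot: [[0.018, -0.576, 0.817], [-0.008, 0.817, 0.576], [-1.0, -0.017, 0.01]]
ft_force: [-2.8, -3.7, 21.2]
gripper_width: 0.0156
```

Emit:
send_rows(
  plan=[
    {"tx": 0, "ty": 0, "tz": -0.1, "yaw": 0, "grip": 1},
    {"tx": 0, "ty": 0, "tz": 0, "yaw": 0, "grip": 1},
  ],
)

```text
time: 26.25
ee_pos: [0.5126, 0.2396, 0.0253]
eef_rot: [[0.019, -0.576, 0.817], [-0.008, 0.817, 0.576], [-1.0, -0.018, 0.011]]
ft_force: [-6.0, -7.5, 36.7]
gripper_width: 0.0152
```

```bash
python3 st.py
python3 - <<'E'
from h import *
p,d,c=shot('side','side11');shot('wrist','wrist11')
b=cv2.imread('pics/side11.png')[160:250,260:350];cv2.imwrite('pics/c11.png',cv2.resize(b,(600,600),interpolation=2))
E
```

```text
26.25 [ 0.191   1.0553 -1.1645  1.8634  1.1569  1.0859 -0.8494] [0.5126 0.2396 0.0253] x [ 0.0192 -0.0082 -0.9998] az -0.404 tilt 0.021 w 0.0152 [-6.0203 -7.534  36.7343]
```

View pics/c11.png

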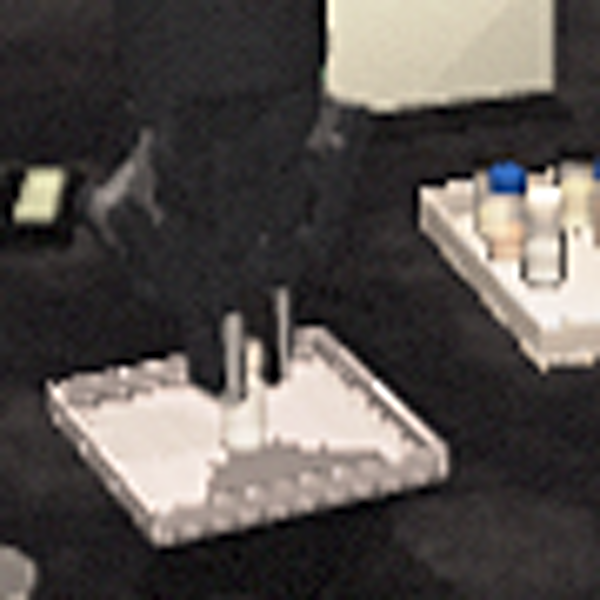

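Emit:
send_rows(
  plan=[
    {"tx": 0, "ty": 0, "tz": 0.19, "yaw": 0, "grip": 1},
    {"tx": 0, "ty": 0, "tz": 0, "yaw": 0, "grip": 1},
  ],
)

```text
time: 26.55
ee_pos: [0.5123, 0.2391, 0.0256]
eef_rot: [[0.018, -0.576, 0.817], [-0.008, 0.817, 0.576], [-1.0, -0.017, 0.01]]
ft_force: [0.7, -1.6, 9.6]
gripper_width: 0.0155
```

Emit:
send_rows(
  plan=[
    {"tx": 0, "ty": 0, "tz": 0, "yaw": 0, "grip": 2},
    {"tx": 0, "ty": 0, "tz": 0, "yaw": 0, "grip": 2.5},
    {"tx": 0, "ty": 0, "tz": 0, "yaw": 0, "grip": 4},
    {"tx": 0, "ty": 0, "tz": 0, "yaw": 0, "grip": 4},
  ],
)

```text
time: 26.95
ee_pos: [0.512, 0.239, 0.0251]
eef_rot: [[0.017, -0.576, 0.817], [-0.008, 0.817, 0.576], [-1.0, -0.017, 0.009]]
ft_force: [-0.3, -0.2, -0.6]
gripper_width: 0.04
```

```bash
python3 st.py
python3 - <<'E'
from h import *
p,d,c=shot('side','side12');shot('wrist','wrist12')
b=cv2.imread('pics/side12.png')[160:250,260:350];cv2.imwrite('pics/c12.png',cv2.resize(b,(600,600),interpolation=2))
E
```

```text
26.95 [ 0.1916  1.0554 -1.1641  1.8636  1.1546  1.0858 -0.8476] [0.512  0.239  0.0251] x [ 0.0168 -0.0084 -0.9998] az -0.461 tilt 0.019 w 0.0400 [-0.3134 -0.2381 -0.5739]
```

View pics/c12.png

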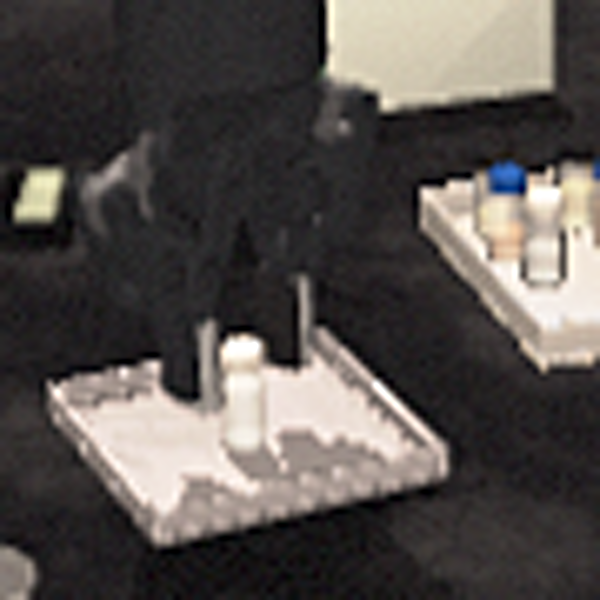

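View pics/wrist12.png

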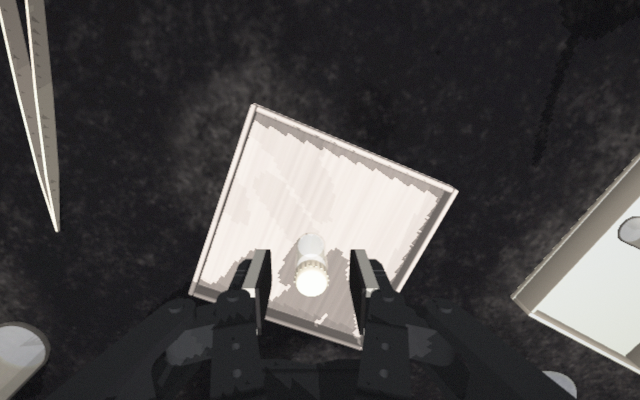

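Vial stands upright and free between the open fingers. I retreat straight up.

Emit:
send_rows(
  plan=[
    {"tx": 0, "ty": 0, "tz": 0.7, "yaw": 0, "grip": 4},
    {"tx": 0, "ty": 0, "tz": 1, "yaw": 0, "grip": 4},
    {"tx": 0, "ty": 0, "tz": 2, "yaw": 0, "grip": 4},
    {"tx": 0, "ty": 0, "tz": 3, "yaw": 0, "grip": 4},
    {"tx": 0, "ty": 0, "tz": 3, "yaw": 0, "grip": 4},
    {"tx": 0, "ty": 0, "tz": 3, "yaw": 0, "grip": 4},
    {"tx": 0, "ty": 0, "tz": 0, "yaw": 0, "grip": 4},
    {"tx": 0, "ty": 0, "tz": 0, "yaw": 0, "grip": 4},
  ],
)

```text
time: 27.85
ee_pos: [0.5123, 0.239, 0.1531]
eef_rot: [[0.018, -0.576, 0.817], [-0.008, 0.817, 0.576], [-1.0, -0.017, 0.01]]
ft_force: [-0.1, -0.1, -0.3]
gripper_width: 0.0401
```

```bash
python3 st.py
python3 - <<'E'
from h import *
p,d,c=shot('side','side13');shot('wrist','wrist13')
b=cv2.imread('pics/side13.png')[160:350,240:480];cv2.imwrite('pics/c13.png',cv2.resize(b,(758,600),interpolation=2))
v,u=np.mean([(210+0,296)],0).astype(int)
for (u,v) in ((297,213),(297,218),(297,224)): print(world(c,u,v,d[v,u]),p[v,u])
p0,d0,c0=pickle.load(open('side0.pkl','rb'))
for nm,s in (('beaker',np.s_[235:280,240:272]),('plug',np.s_[270:285,408:424])): print(nm,np.abs(p[s].astype(int)-p0[s]).mean())
E
```

```text
27.85 [ 0.2629  0.8956 -1.3128  1.8036  0.9517  1.2299 -0.7276] [0.5123 0.239  0.1531] x [ 0.0185 -0.0083 -0.9998] az -0.423 tilt 0.020 w 0.0401 [-0.1103 -0.1293 -0.3219]
[0.5144 0.2333 0.0398] [247 235 220]
[0.5143 0.2354 0.0251] [242 235 226]
[0.513  0.2307 0.0109] [240 234 225]
beaker 3.3689814814814816
plug 2.6
```

View pics/c13.png

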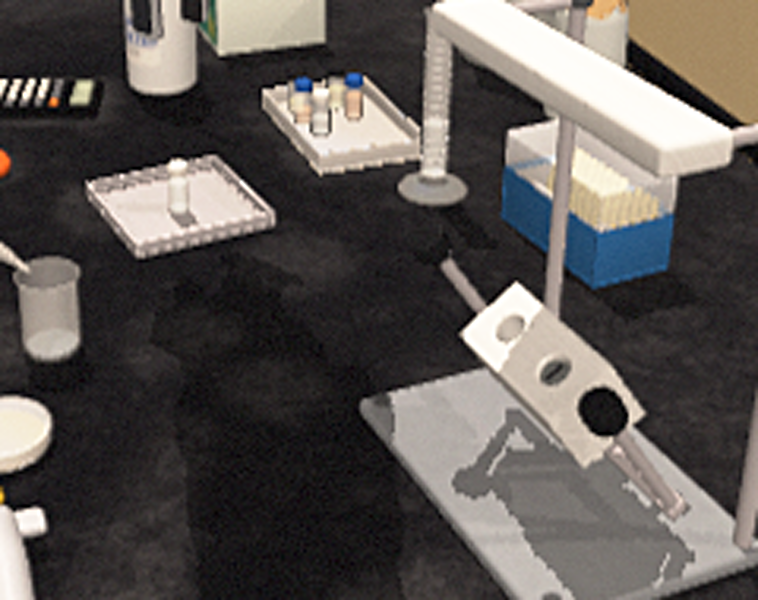

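View pics/wrist13.png

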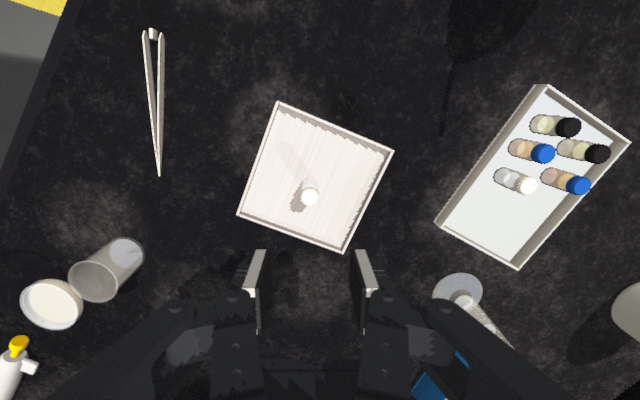

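The vial stands upright in the tray near its centre, cap up. The plug is still in its well, the beaker has not moved, and the gripper is clear. Handing the job in.

```bash
python3 -c "
from workcell import bot
print(bot.finish_job())"
```

```text
the job is handed in; nothing more can be done
None
```

The vial is standing upright, cap up, in the steel tray, and the job was handed in at about 28 s of robot time. No verdict is reported on hand-in.

**What I did**
- **Tilting the gripper:** The moves only allow shifts and yaw, so I leaned the gripper by about 33° to clear the lamp. I did this by pushing the arm against its reach limits. A few yaw loops then brought the arm into a posture that could reach the knob.
- **Raising the vial:** I gripped the left knob and pulled it about 24–26 mm along the bore axis, judging by how far the gripper moved. The vial then stood about 22–23 mm above the face.
- **Placing it:** I drew the vial out along the bore axis and brought the gripper back to within about 1° of vertical at the inner reach limit. I set the vial on the tray floor until I felt contact, let go and moved straight up.

**Last checks**
- **Vial:** Depth readings put it at about (0.514, 0.234) m, and I measured the tray's centre as (0.5135, 0.239) m. It looks upright in both the side and wrist views; I did not measure its angle.
- **Plug and beaker:** The side camera shows both as they were at the start.
- **Gripper:** It was clear of everything, 15 cm up, with a force reading near zero.

**Points to note**
- Three joints rested right at their range limits while I tilted and untilted the gripper. Joint 6 read up to 1.934 and joint 4 up to 2.432, against listed limits of 1.93 and 2.43. I took the excess as rounding of the listed values and could not confirm it; no error was reported.
- I pressed the vial onto the tray floor with up to 37 N for a moment before easing off. That force was through the vial in the fingers, not the gripper body.

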